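Hang the wedged pail from an S-hook on the utensil rail

ROBOT

A 7-joint arm with a two-finger parallel gripper is mounted at the origin on a cart in front of the work surface, level with it; the furniture and walls round the work are solid. World frame = base frame: x ahead of the robot, y to its left, z up, the work surface at z = 0. Lengths are in m, angles in rad, forces in N, time in s.
With the tool pointing down it reaches from about 0.4 to 0.9 m from the base axis. Payload 5.5 kg.
Tool frame: the origin (TCP) lies at the centre of the arm's flange, where the gripper is bolted on; the fingertips stand 178 mm ahead of it and the grasp point (between the pads) lies 159 mm ahead of it; z points along the fingers, x is the direction in which the jaws open and shut, and the axes are right-handed (so a half turn about z gives the same grasp; the last joint's range is limited). The gripper opens to 92 mm and grips with 3 to 60 N. Pads are 19 mm wide; open, the fingers measure 130 mm over their backs; the gripper's body (75 mm by 190 mm) begins 47 mm behind the grasp point.
Start: joints at [1.401, 0.501, -0.427, 1.55, 0.221, 1.138, -0.21], TCP at [0.273, -0.59, 0.405] pointing down, gripper open.
Joint ranges: [-2.88, 2.88], [-0.31, 2.03], [-1.54, 1.56], [0.2, 2.42], [-1.41, 4.55], [0.19, 2.02], [-2.57, 2.57]. Speed limits (rad/s): [2.57, 2.57, 3.14, 3.14, 3.14, 3.14, 3.14].

INTERFACE

Orientations are given as [roll, pitch, yaw] about the fixed x, y, z axes, in that order (R = Rz(yaw) Ry(pitch) Rx(roll)).
In Python, from bench import r gives the robot as it stands.
- The arm moves only by the shell command python3 -m handwheel 'ROWS' [FORCE]. ROWS is JSON, a list of rows, each a list of 7 numbers: the turn, a rotation vector about the tool's x, y, z in rad, then the shift along the tool's x, y, z in m, then the finger opening in m, from 0 to 0.0918. In form: [[wx, wy, wz, dx, dy, dz, claw], ...]. A call has exactly 10 rows; each row shifts and turns the pose as measured when the row begins, along the tool's axes as they then stand; what a row does not reach is not made up. A row lasts 1/12 s, in which the tool goes at most 41.7 mm and 7.16 degrees, less where a joint would pass 70% of its speed; a pose out of reach is approached as far as the arm can. A call is refused whole if a number of a shift passes 0.0417 or a number of a turn 0.125, either way. A call with a gripper value outside its range is refused whole. The fingers move at their own pace and stop on an object; FORCE is the grip in N (left out, the last holds). Time passes only in rows, so rows that do not move let the fingers close, or fill a call up. It gives the time, the measured TCP pose, the force and the opening at its end, in the units of the state.
- r.state(): the state, without advancing time (a new reading comes with each control period).
- r.snapshot(name): name is "scene" or "top"; returns (picture, depth): 384x512x3 uint8, red, green, blue; 384x512 float32, m along the optical axis (not along the pixel's ray), 0 where there is no reading.
- r.calibration(name): a dict with "camera_matrix" (3x3 intrinsics, pixels), "k1" (the pictures are not rectified: a ray, as slopes to the right and down, at radius r is drawn at 1 + k1 r^2 times it, then the intrinsics apply), "extrinsics" (4x4, takes a point from camera to world coordinates). Camera axes: x right, y down, z forward; pixel columns grow to the right and rows downward; lengths in m; the calibration is good to about 2 mm. A picture is of the moment at which its call begins. calibration takes no time and is no camera call.
- r.close_job(): hands the job in, once; it reports no verdict.
The state is a dict: "time_s": time; "joint_positions": joint angles; "dq": joint speeds; "joint_efforts": joint torques, N m; "tool_pos": TCP position; "tcp_rot": TCP orientation; "wrist_force": force on the tool from outside, world axes, zero at the start; "ft_torque": the same for the moment, N m; "finger_gap": finger opening in m.
Only numpy, scipy, OpenCV 4.12 (cv2) and the standard library are available. Lean on these libraries where they do the work, as an engineer would, in place of code of your own. Each camera call takes 0.05 s, during which the arm holds its last target. There are 200 camera calls.

TASK

Take the S-hook off the carrying bar in front of the crate, hook it over the utensil rail and let go so that it hangs there. Then take the little pail that sits wedged askew in the crate, turn it square so that its corners come out from under the slats, lift it out and hang it by the raised middle of its handle in the hook's lower curl, hanging level and still. Leave the spice jar, the salt shaker and the flat tin where they stand.

Things in the scene. Friction and masses are not known exactly. Their poses are not given: they have to be found in the camera images.
- rail_mid (a point): Middle of the utensil rail's bar (steel, 12 mm thick, 280 mm long, along this point's y, axis 350 mm above the worktop). The rail stand is fixed: a dark post at each end of the bar (y = +-140 mm), a foot under each, 150 mm long along x, 10 mm high; open between the posts. x points away from the robot, z up.
- crate: Fixed open wooden crate, 186 x 186 mm outside, 100 mm high, walls and floor 5 mm; origin: centre of its underside, z up, x away from the robot. Along its front and back (x) walls a 4 mm slat lies over the mouth, top at 100 mm, leaving an opening 120 mm wide along x and 176 mm along y. (Wall cupboards overhang from 0.58 m ahead of the robot, 0.46 m up.)
- crate_bar (a point): Middle of the crate's steel carrying bar, on its axis: 126 mm in front of the crate's centre, 152 mm above the worktop, 12 mm thick, 170 mm long along y, held from the crate's front wall by two brackets at y = +-75 mm. Axes as the crate's.
- hook_mid (a point): S-hook of flat steel bar 10 mm wide (along its y), 6 mm thick, 60 g; centre, middle of the straight shank. Starts hanging on the carrying bar. As it hangs: z up, x away from the robot, the S in the x-z plane, 150 mm high. The shank, 96 mm long, slants 23 degrees from vertical, its top leaning to -x (to the robot): it runs from (x, z) = (-18, +44) to (+18, -44) mm.
- hook_up (a point): Point in the S-hook's upper curl where the axis of the 12 mm bar lies when it hangs: 63 mm above hook_mid. The curl's centre is 52 mm above hook_mid, mean radius 20, inside 17 mm; it goes from the shank over the top and ends at (x, z) = (+20, +52) mm from hook_mid, so a bar enters on the +x side, under that end, through a mouth 32 mm wide.
- hook_low (a point): Point in the S-hook's lower curl where the axis of an 8 mm bar hanging in it lies: 65 mm below hook_mid. The curl's centre is 52 mm below hook_mid, same radii; it goes from the shank round underneath and ends at (x, z) = (-20, -52) mm from hook_mid, so a bar enters on the -x side (the robot's), above that end, through a mouth 32 mm wide.
- pail_mid (a point): Oblong steel pail, 90 (x) x 144 (y) mm, 60 mm high, 120 g; its centre, handle included, 67 mm above its underside; z up. It stands on the crate's floor near the crate's centre, turned 24 to 49 degrees (counterclockwise from above) from square, two corners under the slats. Square (its y along the crate's y, within about 10 degrees) it passes out.
- bail_mid (a point): Middle of the raised crown of the pail's stiff, fixed, upright handle, on the bar's axis, 134 mm above the pail's underside. The handle is 8 mm round bar over the pail's long axis (y): uprights at y = +-70 mm, a straight level top 128 mm above the underside, the crown 6 mm higher within y = +-7 mm.
- jar: Spice jar with a yellow lid, 42 mm across, 106 mm high, bystander between crate and rail; origin: centre of its underside.
- salt: Salt shaker, 44 mm across, 90 mm high, bystander between crate and rail; origin: centre of its underside.
- flat_tin: Flat tin, 87 mm across, 40 mm high, bystander standing under the rail; origin: centre of its underside.
Not all that is in view belongs to the job. Of the things shaped like the part that bears hook_mid, the bare steel one is meant.

How it is judged:
On the way:
1. the S-hook hangs on the rail by its upper curl, let go (x of hook_mid in the frame of rail_mid between -0.025 and 0.025 m and y of hook_mid in the frame of rail_mid between -0.11 and 0.11 m and z of hook_mid in the frame of rail_mid between -0.077 and -0.05 m and contact force between hook and stand above 0.2 N and contact force between the fingers and hook below 0.05 N), for 0.3 s.
At the end, for the whole second after the job is handed in: The S-hook hangs on the rail by its upper curl (within 110 mm of the rail's middle), the pail hangs from its lower curl with the handle's crown within 16 mm of the curl's bearing point, tilted less than 0.25 rad, still (under 0.08 m/s, 0.8 rad/s), and both are let go (all of step 1 and distance between bail_mid and hook_low below 0.016 m and contact force between pail and hook above 0.4 N and contact force between the fingers and pail below 0.05 N and angle between pail's own z axis and vertical below 0.25 rad and linear speed of pail below 0.08 m/s and angular speed of pail below 0.8 rad/s); the robot touches nothing.
It fails at once if the spice jar is shifted more than 25 mm or tipped (distance of jar from where it was at the start of the episode above 0.025 m or angle between jar's own z axis and vertical above 0.5 rad).
It fails at once if the salt shaker is shifted more than 25 mm or tipped (distance of salt from where it was at the start of the episode above 0.025 m or angle between salt's own z axis and vertical above 0.5 rad).
It fails at once if the flat tin is shifted more than 25 mm or tipped (distance of flat_tin from where it was at the start of the episode above 0.025 m or angle between flat_tin's own z axis and vertical above 0.5 rad).
It also fails if it takes over 72 s, if anything falls off the work surface, if the arm or the gripper's body presses on something with over 40 N, if the wrist force passes 120 N, or if a joint passes its speed limit or range.

## Working session

There is one attempt and no reset: what is moved stays moved. The work goes in short steps, Python scripts to look and compute and a shell command to move; the robot and the scene stay as the last step left them, time stands still between calls to the robot, and variables do not carry over. Pictures are saved under pics/ and viewed, about 8 in all and at most 12, crops included, and the job is handed in when it is done.

```bash
ls; mkdir -p pics
cat > h.py <<'E'
from bench import r
import numpy as np, cv2
from scipy.spatial.transform import Rotation as R
def snap(n,tag):
    p,d=r.snapshot(n); np.savez(f'pics/{tag}.npz',p=p,d=d); cv2.imwrite(f'pics/{tag}.png',p[:,:,::-1]); return p,d
def xyz(n,d):
    c=r.calibration(n);K=np.array(c["camera_matrix"]);E=np.array(c["extrinsics"])
    h,w=d.shape;u,v=np.meshgrid(np.arange(w),np.arange(h))
    pts=np.stack([u,v],-1).reshape(-1,1,2).astype(float)
    un=cv2.undistortPoints(pts,K,np.array([c["k1"],0,0,0.])).reshape(h,w,2)
    P=np.concatenate([un*d[...,None],d[...,None]],-1)
    return P@E[:3,:3].T+E[:3,3]
def proj(n,X):
    c=r.calibration(n);K=np.array(c["camera_matrix"]);E=np.linalg.inv(np.array(c["extrinsics"]))
    rv=cv2.Rodrigues(E[:3,:3])[0]
    return cv2.projectPoints(np.array(X,float).reshape(-1,1,3),rv,E[:3,3],K,np.array([c["k1"],0,0,0.]))[0].reshape(-1,2)
E
python3 - <<'E'
from h import *
a,_=snap("scene","s0"); b,_=snap("top","t0")
print(r.state())
for n in("scene","top"):print(n,np.round(r.calibration(n)["extrinsics"],3).tolist())
E
```

```text
pics
{'time_s': 0.1, 'joint_positions': array([ 1.40120569,  0.50179135, -0.42676095,  1.551359  ,  0.22080414,
        1.13832999, -0.21032717]), 'dq': array([ 0.00117479, -0.00242092, -0.00146161, -0.0029678 , -0.00030336,
        0.00044801,  0.00059243]), 'joint_efforts': array([-1.11323531e-02, -5.67868888e+01, -5.83855703e+00, -2.79910487e+01,
       -6.91152317e-02,  2.42988457e-02,  2.74344796e-05]), 'tool_pos': array([ 0.27240613, -0.5898032 ,  0.40374868]), 'tcp_rot': array([-3.14155494e+00,  1.83635777e-03, -1.13802088e+00]), 'wrist_force': array([-1.16835317,  0.0521692 , -1.01234196]), 'ft_torque': array([0.01463404, 0.06562984, 0.05324981]), 'finger_gap': 0.09153735237190155}
scene [[-0.624, -0.449, 0.64, -0.437], [-0.782, 0.371, -0.501, 0.73], [-0.013, -0.813, -0.582, 1.064], [0.0, 0.0, 0.0, 1.0]]
top [[-0.006, -0.993, 0.114, 0.398], [-1.0, 0.005, -0.016, -0.029], [0.015, -0.114, -0.993, 1.319], [0.0, 0.0, 0.0, 1.0]]
```

View pics/s0.png

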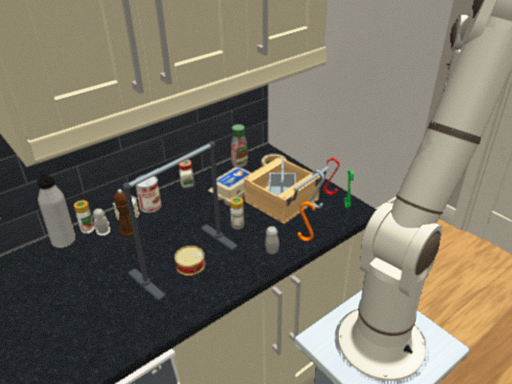

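View pics/t0.png

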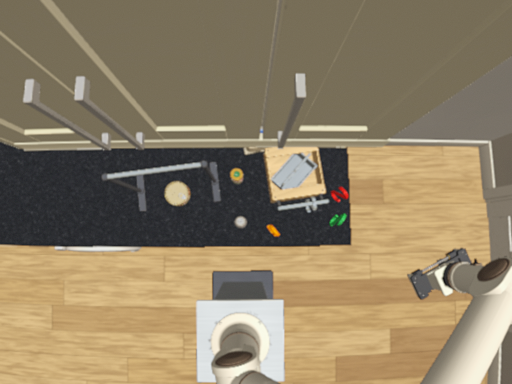

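Scene and top pictures: the rail bar runs from (105,177) to (205,164) in top, and the crate is centred near (295,174). The jar is at (237,176), the salt at (241,222), the tin at (177,193). There are four S-shapes: orange (273,230), red (340,194), green (338,220), and a grey one on the bar near (312,205). The grey one hangs on the carrying bar and fits "bare steel". I'll confirm that in one crop.

Run:
```python
from h import *
s=np.load('pics/s0.npz');t=np.load('pics/t0.npz')
A=cv2.resize(s['p'][135:255,225:365],None,fx=5,fy=5,interpolation=cv2.INTER_CUBIC)[:600,:]
B=cv2.resize(t['p'][140:240,255:355],None,fx=5,fy=5,interpolation=cv2.INTER_CUBIC)
A=cv2.resize(A,(420,360));B=cv2.resize(B,(380,380))
C=np.zeros((380,800,3),np.uint8);C[:360,:420]=A;C[:,420:]=B
cv2.imwrite('pics/c1.png',C[:,:,::-1])
X=xyz("top",t['d']);S=xyz("scene",s['d'])
np.set_printoptions(precision=3,suppress=True)
for n,Z,pts in(("top",X,[(105,177),(205,164),(155,171),(177,193),(237,176),(241,222),(283,207),(320,203),(309,205),(314,205),(266,150),(320,147),(270,200),(324,194),(295,171),(273,230)]),("sc",S,[(128,186),(212,146),(170,165),(318,190),(238,203),(272,232),(190,255)])):
  for p in pts: print(n,p,Z[p[1],p[0]])
# rail pixel fit: points z in .33-.37
for n,Z in(("top",X),("sc",S)):
  m=(abs(Z[...,2]-.352)<.012)&(Z[...,0]>.3)&(Z[...,0]<.9)&(Z[...,1]>-.1)&(Z[...,1]<.7)
  q=Z[m];print(n,len(q),q.min(0),q.max(0),q.mean(0)); 
  v=np.linalg.svd(q[:,:2]-q[:,:2].mean(0))[2][0] if len(q) else 0;print(v)
```

```text
top (105, 177) [0.549 0.364 0.36 ]
top (205, 164) [0.583 0.085 0.358]
top (155, 171) [0.565 0.225 0.355]
top (177, 193) [0.538 0.224 0.04 ]
top (237, 176) [0.589 0.004 0.105]
top (241, 222) [ 0.431 -0.009  0.09 ]
top (283, 207) [ 0.477 -0.148  0.16 ]
top (320, 203) [ 0.49  -0.272  0.154]
top (309, 205) [ 0.484 -0.235  0.154]
top (314, 205) [ 0.483 -0.251  0.16 ]
top (266, 150) [ 0.683 -0.098  0.099]
top (320, 147) [ 0.718 -0.311 -0.   ]
top (270, 200) [ 0.515 -0.116  0.   ]
top (324, 194) [ 0.536 -0.321 -0.   ]
top (295, 171) [ 0.6   -0.193  0.14 ]
top (273, 230) [ 0.402 -0.115  0.152]
sc (128, 186) [0.545 0.369 0.354]
sc (212, 146) [0.578 0.097 0.35 ]
sc (170, 165) [0.562 0.24  0.354]
sc (318, 190) [ 0.49  -0.252  0.084]
sc (238, 203) [0.584 0.013 0.103]
sc (272, 232) [0.423 0.006 0.085]
sc (190, 255) [0.543 0.225 0.036]
top 482 [0.543 0.081 0.346] [0.596 0.375 0.364] [0.569 0.224 0.355]
[ 0.122 -0.993]
sc 494 [0.54  0.087 0.341] [0.591 0.382 0.361] [0.565 0.244 0.352]
[ 0.127 -0.992]
```

View pics/c1.png

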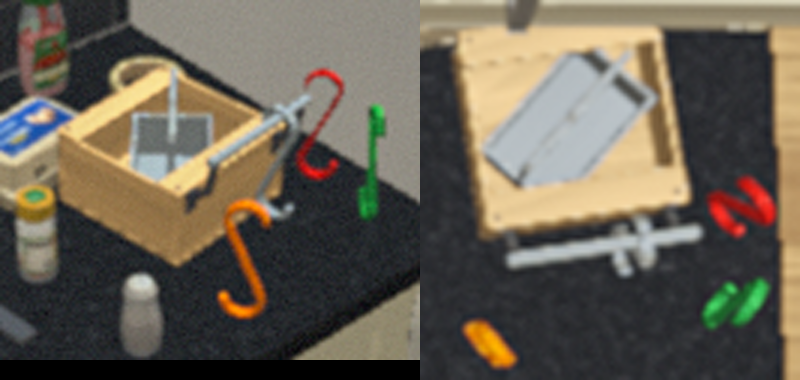

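The crop confirms it. Four S-shapes: grey hanging on the carrying bar (crop 290,110–200), orange, red and green. Grey is the bare steel one, so it is the target. Next I'll fit the frames.

Run:
```python
from h import *
np.set_printoptions(precision=4,suppress=True)
s=np.load('pics/s0.npz');t=np.load('pics/t0.npz')
Z={"top":xyz("top",t['d']),"sc":xyz("scene",s['d'])}
def box(n,lo,hi):
    q=Z[n].reshape(-1,3);return q[((q>lo)&(q<hi)).all(1)]
for n in Z:
    q=box(n,[.42,-.31,.135],[.515,-.10,.17]); # carrying bar + hook top
    print(n,"bar",len(q),q.min(0),q.max(0),np.median(q,0))
    if len(q)>5:
        k=np.polyfit(q[:,1],q[:,0],1);print(" x=a*y+b",k,np.degrees(np.arctan(k[0])))
        w=q[q[:,2]>.1565] ; print(" high pts",np.round(w,3).tolist()[:40])
    q=box(n,[.42,-.31,.01],[.53,-.15,.13]);print(" hook low",len(q),np.round(q[::max(1,len(q)//25)],3).tolist())
    q=box(n,[.5,-.32,.09],[.75,-.07,.106]); 
    if len(q)>5: print(n,"cratetop",len(q),cv2.minAreaRect(q[:,:2].astype(np.float32)))
    q=box(n,[.5,-.32,.12],[.75,-.07,.15]); 
    if len(q)>5: print(n,"bail",len(q),cv2.minAreaRect(q[:,:2].astype(np.float32)),cv2.fitLine(q[:,:2].astype(np.float32),2,0,.01,.01).ravel(),q[:,2].max())
    q=box(n,[.5,-.32,.055],[.75,-.07,.08]); 
    if len(q)>5: print(n,"pailrim",len(q),cv2.minAreaRect(q[:,:2].astype(np.float32)))
```

```text
top bar 218 [ 0.4224 -0.2992  0.1366] [ 0.5144 -0.1096  0.169 ] [ 0.4867 -0.2299  0.1573]
 x=a*y+b [-0.1552  0.453 ] -8.823975624892658
 high pts [[0.507, -0.242, 0.159], [0.507, -0.245, 0.158], [0.506, -0.248, 0.159], [0.506, -0.252, 0.16], [0.503, -0.244, 0.163], [0.503, -0.248, 0.162], [0.503, -0.251, 0.164], [0.499, -0.243, 0.167], [0.5, -0.247, 0.163], [0.5, -0.251, 0.162], [0.5, -0.278, 0.159], [0.5, -0.282, 0.159], [0.5, -0.285, 0.157], [0.5, -0.292, 0.159], [0.5, -0.295, 0.159], [0.496, -0.243, 0.169], [0.496, -0.248, 0.16], [0.496, -0.25, 0.164], [0.497, -0.262, 0.158], [0.496, -0.265, 0.16], [0.496, -0.278, 0.16], [0.496, -0.281, 0.16], [0.497, -0.285, 0.157], [0.496, -0.288, 0.16], [0.496, -0.291, 0.16], [0.496, -0.295, 0.158], [0.493, -0.232, 0.158], [0.493, -0.238, 0.157], [0.493, -0.242, 0.157], [0.493, -0.245, 0.158], [0.493, -0.247, 0.166], [0.493, -0.25, 0.163], [0.493, -0.254, 0.162], [0.493, -0.257, 0.162], [0.493, -0.261, 0.159], [0.493, -0.265, 0.158], [0.493, -0.268, 0.157], [0.493, -0.274, 0.162], [0.493, -0.278, 0.158], [0.493, -0.282, 0.158]]
 hook low 244 [[
[... 2525 characters left out ...]
], [0.52, -0.222, 0.056], [0.523, -0.23, 0.046], [0.524, -0.241, 0.036], [0.526, -0.253, 0.025], [0.51, -0.242, 0.035], [0.504, -0.241, 0.034], [0.515, -0.172, 0.053], [0.499, -0.251, 0.02], [0.511, -0.159, 0.05], [0.518, -0.185, 0.028], [0.512, -0.152, 0.039], [0.516, -0.178, 0.015]]
sc cratetop 709 ((0.6033485531806946, -0.19737453758716583), (0.2104303389787674, 0.196783185005188), 7.19081449508667)
sc bail 68 ((0.5688779950141907, -0.2023710012435913), (0.16704237461090088, 0.12587760388851166), 14.321860313415527) [ 0.8767 -0.481   0.5839 -0.1882] 0.14679500854761773
sc pailrim 904 ((0.6288708448410034, -0.18660928308963776), (0.2715103030204773, 0.20551705360412598), 9.853005409240723)
```

```bash
cat >> h.py <<'E'
YAW=np.radians(7.4)
def tool(tilt,yaw=YAW,jaw='y'):
    """tilt: deg below horizontal; jaw 'y': tool x = -frame y; jaw 'z': tool x in the vertical plane"""
    t=np.radians(tilt);c,s=np.cos(yaw),np.sin(yaw)
    z=np.array([np.cos(t)*c,np.cos(t)*s,-np.sin(t)])
    x=np.array([s,-c,0]) if jaw=='y' else np.array([np.sin(t)*c,np.sin(t)*s,np.cos(t)])
    if jaw=='-z': x=-x
    return np.stack([x,np.cross(z,x),z],1)
def cur():
    s=r.state();return np.array(s["tool_pos"]),R.from_euler('xyz',s["tcp_rot"]).as_matrix(),s
def plan(G,Rt,N=None,p=None,Rc=None,off=.159,g=""):
    """grasp point G, orientation Rt -> rows"""
    if p is None: p,Rc,s=cur()
    T=np.array(G)-off*Rt[:,2]; w=R.from_matrix(Rc.T@Rt).as_rotvec(); D=T-p
    n=int(np.ceil(max(np.linalg.norm(w)/.12,np.linalg.norm(D)/.04,1))) if N is None else N
    print("TCP tgt",np.round(T,3),"n",n,"|D|",round(float(np.linalg.norm(D)),4),"deg",round(float(np.degrees(np.linalg.norm(w))),2))
    Rk=Rc
    for k in range(n):
        print([float(v) for v in np.round(np.r_[w/n,Rk.T@D/n],3 if n>1 else 4)],g); Rk=Rk@R.from_rotvec(w/n).as_matrix()
    return T,Rt
E
python3 - <<'E'
from h import *
np.set_printoptions(precision=3,suppress=True)
t=np.load('pics/t0.npz');X=xyz("top",t['d']);p=t['p'].astype(int)
for n,m in(("green",(p[...,1]-np.maximum(p[...,0],p[...,2])>50)),("red",(p[...,0]-np.maximum(p[...,1],p[...,2])>90)),("orange",(p[...,0]-p[...,2]>150)&(p[...,1]>60))):
    m&=(np.arange(512)[None]>255)&(np.arange(512)[None]<350)&(np.arange(384)[:,None]>180)&(np.arange(384)[:,None]<240)
    q=X[m];print(n,len(q),q.min(0) if len(q) else 0,q.max(0) if len(q) else 0)
G=np.array([.493,-.2465,.079]);Rt=tool(30)
P=plan(G-.10*Rt[:,2]+[0,0,.06],Rt)
print('then');plan(G-.0*Rt[:,2],Rt,p=P[0],Rc=P[1])
E
```

```text
green 120 [ 0.419 -0.403 -0.004] [ 0.464 -0.333  0.154]
red 145 [ 0.386 -0.413 -0.006] [ 0.555 -0.029  1.319]
orange 75 [ 0.384 -0.37  -0.002] [ 0.527 -0.029  1.319]
TCP tgt [ 0.271 -0.275  0.268] n 10 |D| 0.3423 deg 62.26
[0.104, 0.016, 0.027, -0.029, -0.013, 0.014] 
[0.104, 0.016, 0.027, -0.029, -0.011, 0.014] 
[0.104, 0.016, 0.027, -0.03, -0.008, 0.015] 
[0.104, 0.016, 0.027, -0.03, -0.006, 0.015] 
[0.104, 0.016, 0.027, -0.03, -0.004, 0.015] 
[0.104, 0.016, 0.027, -0.031, -0.001, 0.015] 
[0.104, 0.016, 0.027, -0.031, 0.001, 0.014] 
[0.104, 0.016, 0.027, -0.031, 0.003, 0.014] 
[0.104, 0.016, 0.027, -0.031, 0.006, 0.013] 
[0.104, 0.016, 0.027, -0.031, 0.008, 0.012] 
then
TCP tgt [ 0.356 -0.264  0.158] n 4 |D| 0.14 deg 0.0
[0.0, 0.0, 0.0, -0.0, 0.013, 0.032] 
[0.0, 0.0, 0.0, -0.0, 0.013, 0.032] 
[0.0, 0.0, 0.0, -0.0, 0.013, 0.032] 
[0.0, 0.0, 0.0, -0.0, 0.013, 0.032]
```

Sliding the hand in low would hit the green and orange decoys, because the body is 190 mm wide. So I'll grip the shank's top with the fingertips, tool 50° below horizontal, which keeps the body above the decoys.

Run:
```python
from h import *
G=np.array([.476,-.2487,.136]);Rt=tool(50)
plan(G-.08*Rt[:,2],Rt,N=10,off=.178)
```

```text
TCP tgt [ 0.312 -0.27   0.334] n 10 |D| 0.3297 deg 43.49
[0.069, 0.011, 0.029, -0.027, -0.017, 0.007] 
[0.069, 0.011, 0.029, -0.028, -0.016, 0.008] 
[0.069, 0.011, 0.029, -0.028, -0.014, 0.009] 
[0.069, 0.011, 0.029, -0.029, -0.013, 0.009] 
[0.069, 0.011, 0.029, -0.029, -0.011, 0.01] 
[0.069, 0.011, 0.029, -0.03, -0.01, 0.01] 
[0.069, 0.011, 0.029, -0.03, -0.008, 0.01] 
[0.069, 0.011, 0.029, -0.031, -0.007, 0.011] 
[0.069, 0.011, 0.029, -0.031, -0.005, 0.011] 
[0.069, 0.011, 0.029, -0.031, -0.003, 0.011]
```

```bash
python3 -m handwheel '[[0.069,0.011,0.029,-0.027,-0.017,0.007,0.0918],[0.069,0.011,0.029,-0.028,-0.016,0.008,0.0918],[0.069,0.011,0.029,-0.028,-0.014,0.009,0.0918],[0.069,0.011,0.029,-0.029,-0.013,0.009,0.0918],[0.069,0.011,0.029,-0.029,-0.011,0.01,0.0918],[0.069,0.011,0.029,-0.03,-0.01,0.01,0.0918],[0.069,0.011,0.029,-0.03,-0.008,0.01,0.0918],[0.069,0.011,0.029,-0.031,-0.007,0.011,0.0918],[0.069,0.011,0.029,-0.031,-0.005,0.011,0.0918],[0.069,0.011,0.029,-0.031,-0.003,0.011,0.0918]]'
python3 - <<'E'
from h import *
G=np.array([.476,-.2487,.136]);Rt=tool(50)
plan(G-.08*Rt[:,2],Rt,off=.178)
print(np.round(r.state()["joint_positions"],2))
E
```

```text
time_s: 0.93
tool_pos: [0.3141, -0.2698, 0.3293]
tcp_rot: [-2.442, -0.006, -1.458]
wrist_force: [1.7, 1.7, 0.7]
finger_gap: 0.0915
TCP tgt [ 0.312 -0.27   0.334] n 1 |D| 0.0051 deg 0.97
[-0.0011, -0.0146, -0.0085, 0.0, -0.0008, -0.005] 
[ 1.85  0.24 -1.03  2.35 -1.    0.43  0.3 ]
```

```bash
python3 -m handwheel '[[-0.001,-0.015,-0.008,0,-0.001,0,0.0918],[0,0,0,0,0,0.012,0.0918],[0,0,0,0,0,0.012,0.0918],[0,0,0,0,0,0.012,0.0918],[0,0,0,0,0,0.012,0.0918],[0,0,0,0,0,0.01,0.0918],[0,0,0,0,0,0.008,0.0918],[0,0,0,0,0,0.006,0.0918],[0,0,0,0,0,0,0.0918],[0,0,0,0,0,0,0.0918]]' 30
python3 - <<'E'
from h import *
G=np.array([.476,-.2487,.136]);Rt=tool(50)
plan(G,Rt,off=.178)
print(np.round(r.state()["joint_positions"],2))
a,d=snap("scene","s1");b,_=snap("top","t1")
A=cv2.resize(a[120:260,240:380],(400,400),interpolation=3);B=cv2.resize(b[140:240,265:365],(400,400),interpolation=3)
cv2.imwrite('pics/c2.png',np.hstack([A,B])[:,:,::-1])
E
```

```text
time_s: 1.77
tool_pos: [0.36, -0.2569, 0.2681]
tcp_rot: [-2.448, 0.011, -1.438]
wrist_force: [0.4, 1.4, 0.2]
finger_gap: 0.0918
TCP tgt [ 0.363 -0.263  0.272] n 1 |D| 0.0082 deg 0.72
[0.0045, 0.0109, -0.0045, 0.0068, -0.0041, -0.0023] 
[ 1.59  0.46 -0.92  2.34 -1.19  0.2   0.5 ]
```

View pics/c2.png

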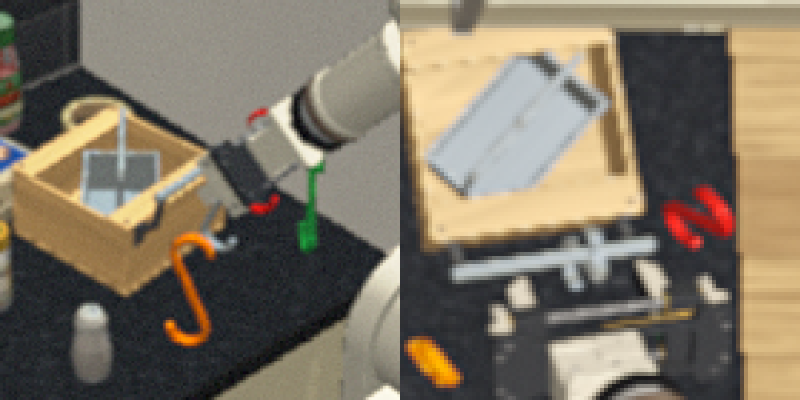

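Crop: both fingertips straddle the steel hook, with tips at crop (520,290) and (650,275) and the curl at (590,245). The tips are a few mm short and low, so I'll nudge and close.

```bash
python3 -m handwheel '[[0.004,0.01,-0.004,0.006,-0.004,0,0.0918],[0,0,0,0,-0.003,0.002,0.0918],[0,0,0,0,0,0,0.0918],[0,0,0,0,0,0,0.05],[0,0,0,0,0,0,0.02],[0,0,0,0,0,0,0.0],[0,0,0,0,0,0,0.0],[0,0,0,0,0,0,0.0],[0,0,0,0,0,0,0.0],[0,0,0,0,0,0,0.0]]' 30
python3 - <<'E'
from h import *
G=np.array([.476,-.2487,.136]);Rt=tool(50)
plan(G,Rt,off=.178)
E
```

```text
time_s: 2.7
tool_pos: [0.3671, -0.264, 0.2729]
tcp_rot: [-2.443, -0.004, -1.444]
wrist_force: [0.6, 0.2, -0.2]
finger_gap: 0.0496
TCP tgt [ 0.363 -0.263  0.272] n 1 |D| 0.0046 deg 0.29
[-0.0002, -0.0049, 0.0009, -0.0011, 0.0038, -0.0024]
```

```bash
python3 -m handwheel '[[0,0,0,0,0,0,0.0],[0,0,0,0,0,0,0.0],[0,0,0,0,0,0,0.0],[0,0,0,0,0,0,0.0],[0,0,0,0,0,0,0.0],[0,0,0,0,0,0,0.0],[0,0,0,0,0,0,0.0],[0,0,0,0,0,0,0.0],[0,0,0,0,0,0,0.0],[0,0,0,0,0,0,0.0]]' 30
python3 - <<'E'
from h import *
Rt=tool(50)
p,Rc,s=cur()
print("up unit in tool",np.round(Rc.T@[0,0,1],3),"back",np.round(Rc.T@[-.992,-.129,0],3))
E
```

```text
time_s: 3.53
tool_pos: [0.367, -0.2638, 0.2728]
tcp_rot: [-2.443, -0.004, -1.444]
wrist_force: [-0.1, -0.7, 0.7]
finger_gap: 0.0095
up unit in tool [ 0.004 -0.643 -0.766] back [ 0.003  0.766 -0.643]
```

```bash
python3 -m handwheel '[[0,0,0,0,-0.0045,-0.0054,0],[0,0,0,0,-0.0045,-0.0054,0],[0,0,0,0,-0.0045,-0.0054,0],[0,0,0,0,-0.0045,-0.0054,0],[0,0,0,0,0,0,0],[0,0,0,0,0.0077,-0.0064,0],[0,0,0,0,0.0077,-0.0064,0],[0,0,0,0,0.0077,-0.0064,0],[0,0,0,0,0.0077,-0.0064,0],[0,0,0,0,0,0,0]]'
python3 - <<'E'
from h import *
a,d=snap("scene","s2")
cv2.imwrite('pics/c3.png',cv2.resize(a[120:260,240:380],(600,600),interpolation=3)[:,:,::-1])
p,Rc,s=cur();print(s["joint_positions"].round(2))
E
```

```text
time_s: 4.37
tool_pos: [0.3247, -0.2677, 0.2995]
tcp_rot: [-2.446, -0.003, -1.442]
wrist_force: [-0.1, -0.5, -0.6]
finger_gap: 0.0095
[ 1.63  0.3  -0.84  2.36 -1.14  0.38  0.46]
```

View pics/c3.png

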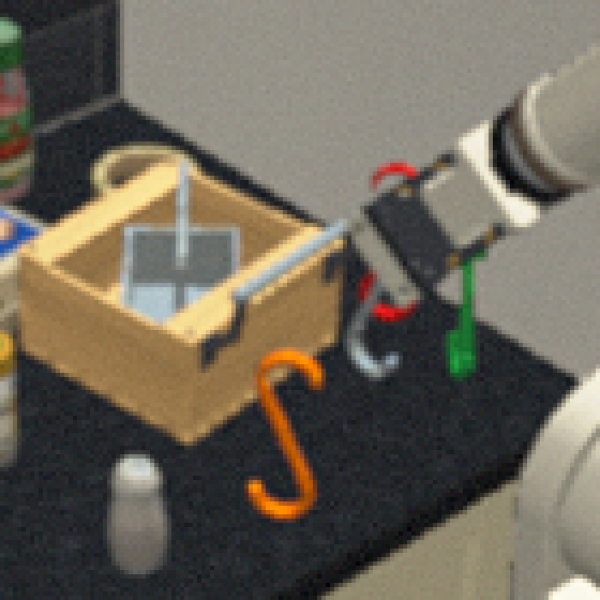

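The steel hook is off the bar, held at crop (375,340), with the bar clear. Next: up, then across to the rail.

```bash
cat >> h.py <<'E'
V=None
def hookrow(target_up,N=None,tilt=50):
    "plan so that hook_up (held) comes to target"
    Rg=R.from_euler('xyz',[-2.443,-.004,-1.444]).as_matrix();v=Rg.T@(np.array([.489,-.2465,.152])-[.367,-.2638,.2728])
    Rt=Rg; p,Rc,s=cur(); print("hook_up now",np.round(p+Rc@v,4))
    T=np.array(target_up)-Rt@v
    return plan(T,Rt,N,off=0)
E
python3 - <<'E'
from h import *
Rc=cur()[1]
T,Rt=hookrow([.52,-.2,.34],5)
print(); e=np.array([.992,.126,0])
plan(np.array([.567,.226,.35])-.055*e+[0,0,.03]-([.52,-.2,.34]-T),Rt,12,p=T,Rc=Rt,off=0)
E
```

```text
hook_up now [ 0.447  -0.25    0.1786]
TCP tgt [ 0.398 -0.217  0.461] n 5 |D| 0.1837 deg 0.22
[0.001, 0.0, 0.0, -0.008, -0.033, -0.015] 
[0.001, 0.0, 0.0, -0.008, -0.033, -0.015] 
[0.001, 0.0, 0.0, -0.008, -0.033, -0.015] 
[0.001, 0.0, 0.0, -0.008, -0.033, -0.015] 
[0.001, 0.0, 0.0, -0.008, -0.033, -0.015] 

TCP tgt [0.39  0.202 0.501] n 12 |D| 0.421 deg 0.0
[0.0, 0.0, 0.0, -0.035, -0.005, -0.0] 
[0.0, 0.0, 0.0, -0.035, -0.005, -0.0] 
[0.0, 0.0, 0.0, -0.035, -0.005, -0.0] 
[0.0, 0.0, 0.0, -0.035, -0.005, -0.0] 
[0.0, 0.0, 0.0, -0.035, -0.005, -0.0] 
[0.0, 0.0, 0.0, -0.035, -0.005, -0.0] 
[0.0, 0.0, 0.0, -0.035, -0.005, -0.0] 
[0.0, 0.0, 0.0, -0.035, -0.005, -0.0] 
[0.0, 0.0, 0.0, -0.035, -0.005, -0.0] 
[0.0, 0.0, 0.0, -0.035, -0.005, -0.0] 
[0.0, 0.0, 0.0, -0.035, -0.005, -0.0] 
[0.0, 0.0, 0.0, -0.035, -0.005, -0.0]
```

```bash
python3 -m handwheel '[[0.001,0,0,-0.008,-0.033,-0.015,0],[0.001,0,0,-0.008,-0.033,-0.015,0],[0.001,0,0,-0.008,-0.033,-0.015,0],[0.001,0,0,-0.008,-0.033,-0.015,0],[0.001,0,0,-0.008,-0.033,-0.015,0],[0,0,0,-0.03,-0.005,0,0],[0,0,0,-0.035,-0.005,0,0],[0,0,0,-0.035,-0.005,0,0],[0,0,0,-0.035,-0.005,0,0],[0,0,0,-0.035,-0.005,0,0]]'
python3 - <<'E'
from h import *
e=np.array([.992,.126,0]); hookrow(np.array([.567,.226,.35])-.055*e+[0,0,.03]);print(cur()[2]["joint_positions"].round(2))
E
```

```text
time_s: 5.25
tool_pos: [0.4028, -0.0736, 0.4841]
tcp_rot: [-2.44, 0.011, -1.453]
wrist_force: [-0.6, 0.1, -0.3]
finger_gap: 0.0099
hook_up now [ 0.5252 -0.0555  0.3637]
TCP tgt [0.39  0.202 0.501] n 7 |D| 0.2761 deg 1.05
[-0.0, 0.001, -0.002, -0.039, -0.003, 0.0] 
[-0.0, 0.001, -0.002, -0.039, -0.004, 0.0] 
[-0.0, 0.001, -0.002, -0.039, -0.004, 0.0] 
[-0.0, 0.001, -0.002, -0.039, -0.004, 0.0] 
[-0.0, 0.001, -0.002, -0.039, -0.004, 0.0] 
[-0.0, 0.001, -0.002, -0.039, -0.004, 0.0] 
[-0.0, 0.001, -0.002, -0.039, -0.004, 0.0] 
[ 1.12 -0.31 -0.73  2.26 -0.92  0.65 -0.47]
```

```bash
python3 -m handwheel '[[0,0.001,-0.002,-0.034,-0.003,0,0],[0,0.001,-0.002,-0.034,-0.004,0,0],[0,0.001,-0.002,-0.034,-0.004,0,0],[0,0.001,-0.002,-0.034,-0.004,0,0],[0,0.001,-0.002,-0.034,-0.004,0,0],[0,0.001,-0.002,-0.034,-0.004,0,0],[0,0.001,-0.002,-0.034,-0.004,0,0],[0,0.001,-0.002,-0.034,-0.004,0,0],[0,0,0,0,0,0,0],[0,0,0,0,0,0,0]]'
python3 - <<'E'
from h import *
e=np.array([.992,.126,0]); hookrow(np.array([.567,.226,.35])-.055*e+[0,0,.03]);print(cur()[2]["joint_positions"].round(2))
p,d=snap("top","t3");a,d2=snap("scene","s3")
A=cv2.resize(a[110:270,95:255],(400,400),interpolation=3);B=cv2.resize(p[120:240,90:210],(400,400),interpolation=3)
cv2.imwrite('pics/c4.png',np.hstack([A,B])[:,:,::-1])
X=xyz("top",d);q=X.reshape(-1,3)
# predicted curl top point & local cloud of hook
E
```

```text
time_s: 6.08
tool_pos: [0.3939, 0.1452, 0.4981]
tcp_rot: [-2.454, 0.001, -1.422]
wrist_force: [-0.1, -0.6, -0.8]
finger_gap: 0.0097
hook_up now [0.5141 0.1656 0.3759]
TCP tgt [0.39  0.202 0.501] n 2 |D| 0.0567 deg 1.43
[0.006, 0.009, 0.007, -0.028, -0.003, 0.001] 
[0.006, 0.009, 0.007, -0.028, -0.003, 0.0] 
[ 0.35 -0.3  -0.7   2.23 -0.09  0.47 -1.75]
```

View pics/c4.png

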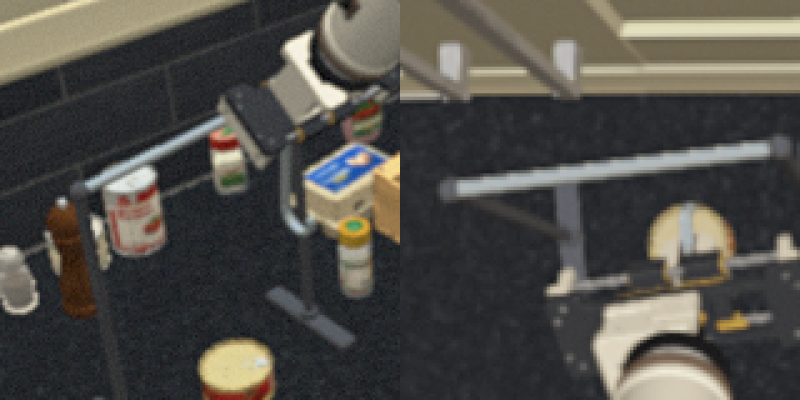

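Picture: the hook hangs from the fingers in front of the rail. Its curl is at (690,215) in the top crop and its shank at (290,190) in the scene crop; the rail is clear. I'll move a bit further left and check the curl's position by depth.

```bash
python3 -m handwheel '[[0.004,0.006,0.005,-0.012,-0.002,0,0],[0.004,0.006,0.005,-0.012,-0.002,0,0],[0.004,0.006,0.005,-0.012,-0.002,0,0],[0,0,0,-0.006,0,0,0],[0,0,0,0,0,0,0],[0,0,0,0,0,0,0],[0,0,0,0,0,0,0],[0,0,0,0,0,0,0],[0,0,0,0,0,0,0],[0,0,0,0,0,0,0]]'
python3 - <<'E'
from h import *
np.set_printoptions(precision=3,suppress=True)
e=np.array([.992,.126,0]); hookrow(np.array([.567,.226,.35])-.055*e+[0,0,.03]);print(cur()[2]["joint_positions"].round(2))
p,d=snap("top","t4");a,d2=snap("scene","s4")
for n,D in(("top",d),("scene",d2)):
    X=xyz(n,D);m=(abs(X[...,1]-.21)<.025)&(X[...,0]>.495)&(X[...,0]<.556)&(X[...,2]>.2)&(X[...,2]<.42)
    q=X[m];print(n,len(q));print(q[np.argsort(q[:,2])][::max(1,len(q)//40)])
E
```

```text
time_s: 7.02
tool_pos: [0.3954, 0.1759, 0.4996]
tcp_rot: [-2.448, 0.002, -1.468]
wrist_force: [-0.1, 0.4, -0.0]
finger_gap: 0.0092
hook_up now [0.517 0.191 0.378]
TCP tgt [0.39  0.202 0.501] n 1 |D| 0.0263 deg 1.47
[0.0052, -0.0114, -0.0223, -0.0262, 0.001, -0.0023] 
[ 0.45 -0.3  -0.87  2.19  0.01  0.48 -1.94]
top 74
[[0.534 0.186 0.36 ]
 [0.538 0.192 0.37 ]
 [0.538 0.187 0.371]
 [0.538 0.19  0.371]
 [0.513 0.197 0.372]
 [0.51  0.199 0.374]
 [0.534 0.194 0.375]
 [0.534 0.186 0.375]
 [0.534 0.188 0.376]
 [0.499 0.188 0.376]
 [0.504 0.209 0.377]
 [0.51  0.201 0.377]
 [0.531 0.188 0.377]
 [0.504 0.193 0.378]
 [0.501 0.19  0.378]
 [0.499 0.19  0.378]
 [0.534 0.191 0.378]
 [0.51  0.195 0.378]
 [0.504 0.19  0.379]
 [0.501 0.187 0.379]
 [0.507 0.206 0.379]
 [0.531 0.193 0.379]
 [0.501 0.192 0.38 ]
 [0.507 0.195 0.38 ]
 [0.528 0.19  0.38 ]
 [0.507 0.2   0.38 ]
 [0.507 0.189 0.38 ]
 [0.507 0.187 0.38 ]
 [0.504 0.197 0.381]
 [0.504 0.195 0.381]
 [0.512 0.187 0.381]
 [0.504 0.203 0.381]
 [0.507 0.197 0.381]
 [0.504 0.187 0.381]
 [0.531 0.19  0.381]
 [0.509 0.192 0.381]
 [0.506 0.192 0.381]
 [0.
[... 987 characters left out ...]
0.262]
 [0.504 0.193 0.263]
 [0.508 0.193 0.268]
 [0.501 0.195 0.269]
 [0.502 0.191 0.273]
 [0.505 0.192 0.276]
 [0.505 0.191 0.279]
 [0.506 0.19  0.281]
 [0.503 0.195 0.285]
 [0.503 0.195 0.288]
 [0.504 0.187 0.29 ]
 [0.501 0.193 0.292]
 [0.505 0.187 0.293]
 [0.509 0.193 0.297]
 [0.51  0.192 0.299]
 [0.503 0.193 0.303]
 [0.503 0.19  0.306]
 [0.502 0.193 0.307]
 [0.509 0.192 0.31 ]
 [0.499 0.195 0.313]
 [0.499 0.194 0.316]
 [0.5   0.187 0.319]
 [0.5   0.191 0.321]
 [0.501 0.193 0.324]
 [0.496 0.193 0.327]
 [0.5   0.196 0.329]
 [0.501 0.186 0.331]
 [0.501 0.195 0.334]
 [0.497 0.187 0.336]
 [0.497 0.19  0.341]
 [0.499 0.195 0.342]
 [0.498 0.196 0.346]
 [0.495 0.191 0.348]
 [0.496 0.193 0.352]]
```

Depth agrees with the predicted curl position. It also shows the hook has swung about 15° in the grip, leaving the curl's tip about 10 mm lower. So I'll raise it a further 15 mm before going forward.

Run:
```python
from h import *
p,Rc,s=cur()
Rt=R.from_euler('xyz',[-2.443,-.004,-1.444]).as_matrix()
e=np.array([.992,.126,0])
a=p+[0,0,.015]; b=a+.050*e; c=b-[0,0,.030]
print(np.round([a,b,c],4))
T,_=plan(a,Rt,1,off=0);plan(b,Rt,6,p=T,Rc=Rt,off=0);plan(c,Rt,5,p=b,Rc=Rt,off=0)
```

```text
[[0.3954 0.1762 0.5146]
 [0.445  0.1825 0.5146]
 [0.445  0.1825 0.4846]]
TCP tgt [0.395 0.176 0.515] n 1 |D| 0.015 deg 1.44
[0.0051, -0.0113, -0.022, -0.0, -0.0096, -0.0115] 
TCP tgt [0.445 0.182 0.515] n 6 |D| 0.05 deg 0.0
[0.0, 0.0, 0.0, 0.0, -0.006, 0.005] 
[0.0, 0.0, 0.0, 0.0, -0.006, 0.005] 
[0.0, 0.0, 0.0, 0.0, -0.006, 0.005] 
[0.0, 0.0, 0.0, 0.0, -0.006, 0.005] 
[0.0, 0.0, 0.0, 0.0, -0.006, 0.005] 
[0.0, 0.0, 0.0, 0.0, -0.006, 0.005] 
TCP tgt [0.445 0.182 0.485] n 5 |D| 0.03 deg 0.0
[0.0, 0.0, 0.0, -0.0, 0.004, 0.005] 
[0.0, 0.0, 0.0, -0.0, 0.004, 0.005] 
[0.0, 0.0, 0.0, -0.0, 0.004, 0.005] 
[0.0, 0.0, 0.0, -0.0, 0.004, 0.005] 
[0.0, 0.0, 0.0, -0.0, 0.004, 0.005]
```

```bash
python3 -m handwheel '[[0.005,-0.011,-0.022,0,-0.0096,-0.0115,0],[0,0,0,0,0,0,0],[0,0,0,0,-0.0064,0.0054,0],[0,0,0,0,-0.0064,0.0054,0],[0,0,0,0,-0.0064,0.0054,0],[0,0,0,0,-0.0064,0.0054,0],[0,0,0,0,-0.0064,0.0054,0],[0,0,0,0,-0.0064,0.0054,0],[0,0,0,0,0,0,0],[0,0,0,0,0,0,0]]'
python3 - <<'E'
from h import *
np.set_printoptions(precision=3,suppress=True)
Rt=R.from_euler('xyz',[-2.443,-.004,-1.444]).as_matrix()
plan([.445,.1825,.5146],Rt,1,off=0)
p,d=snap("top","t5");X=xyz("top",d)
m=(abs(X[...,1]-.20)<.012)&(X[...,0]>.535)&(X[...,0]<.61)&(X[...,2]>.33)&(X[...,2]<.44)
q=X[m];print(q[np.argsort(q[:,0])][::2])
E
```

```text
time_s: 7.95
tool_pos: [0.4502, 0.1832, 0.5116]
tcp_rot: [-2.446, 0.001, -1.445]
wrist_force: [0.4, -0.2, -1.6]
finger_gap: 0.0096
TCP tgt [0.445 0.182 0.515] n 1 |D| 0.006 deg 0.34
[0.0025, 0.0037, -0.0038, 0.0001, 0.0021, -0.0057] 
[[0.545 0.207 0.412]
 [0.545 0.21  0.411]
 [0.548 0.205 0.41 ]
 [0.548 0.208 0.407]
 [0.552 0.206 0.404]
 [0.552 0.21  0.401]
 [0.555 0.205 0.399]
 [0.557 0.189 0.4  ]
 [0.558 0.206 0.396]
 [0.559 0.196 0.393]
 [0.559 0.204 0.393]
 [0.561 0.19  0.396]
 [0.561 0.196 0.394]
 [0.562 0.21  0.392]
 [0.562 0.205 0.389]
 [0.564 0.195 0.395]
 [0.564 0.201 0.394]
 [0.564 0.191 0.392]
 [0.565 0.208 0.387]
 [0.565 0.211 0.386]
 [0.566 0.195 0.397]
 [0.567 0.201 0.395]
 [0.567 0.192 0.389]
 [0.569 0.203 0.398]
 [0.569 0.209 0.383]
 [0.569 0.201 0.395]
 [0.571 0.197 0.399]
 [0.572 0.201 0.395]
 [0.573 0.194 0.401]
 [0.574 0.197 0.399]
 [0.574 0.204 0.396]
 [0.576 0.2   0.355]
 [0.577 0.195 0.353]
 [0.577 0.195 0.397]
 [0.577 0.199 0.394]
 [0.579 0.188 0.357]
 [0.58  0.204 0.397]
 [0.58  0.196 0.395]
 [0.58  0.202 0.394]
 [0.583 0.199 0.395]
 [0.583 0.205 0.392]
 [0.585 0.196 0.394]
 [0.586 0.2   0.391]
 [0.589 0.197 0.392]
 [0.589 0.203 0.39 ]
 [0.59  0.196 0.385]
 [0.592 0.195 0.376]
 [0.593 0.202 0.383]
 [0.593 0.205 0.382]]
```

```bash
python3 -m handwheel '[[0.002,0.004,-0.004,0,0.0046,-0.0039,0],[0,0,0,0,0,0,0],[0,0,0,0,0.0051,0.0061,0],[0,0,0,0,0.0051,0.0061,0],[0,0,0,0,0.0051,0.0061,0],[0,0,0,0,0,0,0],[0,0,0,0,0.0026,0.003,0],[0,0,0,0,0.0026,0.003,0],[0,0,0,0,0,0,0],[0,0,0,0,0,0,0]]'
python3 - <<'E'
from h import *
np.set_printoptions(precision=3,suppress=True)
p,d=snap("top","t6");X=xyz("top",d);a,d2=snap("scene","s6")
m=(abs(X[...,1]-.198)<.006)&(X[...,0]>.55)&(X[...,0]<.61)&(X[...,2]>.33)&(X[...,2]<.44)
q=X[m];print(q[np.argsort(q[:,0])])
A=cv2.resize(a[110:270,95:255],(400,400),interpolation=3);B=cv2.resize(p[140:220,125:205],(400,400),interpolation=3)
cv2.imwrite('pics/c5.png',np.hstack([A,B])[:,:,::-1])
E
```

```text
time_s: 8.83
tool_pos: [0.4413, 0.1832, 0.4806]
tcp_rot: [-2.436, -0.009, -1.443]
wrist_force: [0.6, 0.0, -1.2]
finger_gap: 0.0092
[[0.55  0.195 0.362]
 [0.55  0.198 0.362]
 [0.553 0.197 0.364]
 [0.553 0.194 0.363]
 [0.553 0.2   0.361]
 [0.553 0.203 0.36 ]
 [0.555 0.199 0.368]
 [0.555 0.197 0.364]
 [0.556 0.195 0.362]
 [0.556 0.192 0.361]
 [0.557 0.193 0.368]
 [0.558 0.199 0.366]
 [0.558 0.202 0.366]
 [0.558 0.197 0.365]
 [0.559 0.193 0.36 ]
 [0.561 0.202 0.366]
 [0.561 0.197 0.366]
 [0.561 0.194 0.366]
 [0.561 0.2   0.363]
 [0.563 0.196 0.368]
 [0.563 0.199 0.368]
 [0.563 0.194 0.365]
 [0.563 0.203 0.365]
 [0.566 0.199 0.368]
 [0.566 0.197 0.366]
 [0.566 0.194 0.365]
 [0.566 0.203 0.365]
 [0.568 0.195 0.352]
 [0.569 0.192 0.35 ]
 [0.569 0.194 0.366]
 [0.569 0.197 0.365]
 [0.569 0.2   0.364]
 [0.569 0.203 0.364]
 [0.571 0.194 0.355]
 [0.571 0.202 0.369]
 [0.571 0.197 0.368]
 [0.571 0.194 0.367]
 [0.572 0.2   0.366]
 [0.573 0.194 0.356]
 [0.574 0.194 0.366]
 [0.575 0.2   0.364]
 [0.575 0.203 0.364]
 [0.575 0.198 0.362]
 [0.576 0.194 0.358]
 [0.577 0.194 0.366]
 [0.578 0.201 0.363]
 [0.578 0.204 0.362]
 [0.578 0.198 0.362]
 [0.58  0.195 0.352]
 [0.581 0.201 0.363]
 [0.581 0.198 0.361]
 [0.581 0.196 0.36 ]
 [0.583 0.195 0.352]
 [0.585 0.203 0.356]
 [0.585 0.2   0.355]
 [0.585 0.195 0.34 ]
 [0.585 0.198 0.352]
 [0.586 0.195 0.351]]
```

View pics/c5.png

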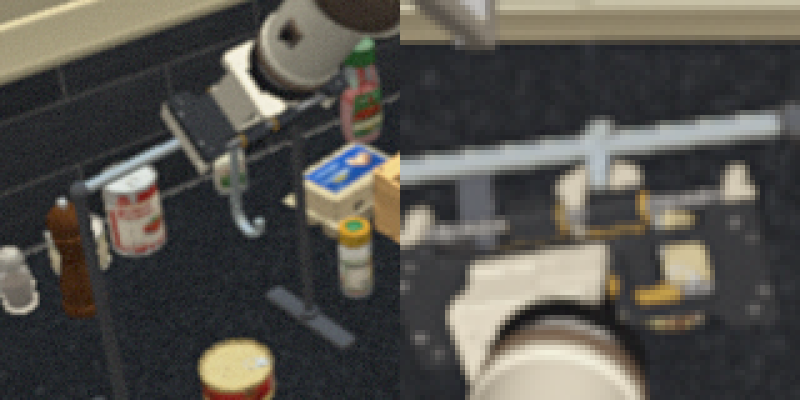

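Picture: the hook's curl passes over the rail at crop (600,130), with its end on the far side. Lower the last few mm, open, retreat.

```bash
python3 -m handwheel '[[0,0,0,0,0.0026,0.003,0],[0,0,0,0,0,0,0],[0,0,0,0,0,0,0.015],[0,0,0,0,0,0,0.02],[0,0,0,0,0,0,0.03],[0,0,0,0,0,0,0.04],[0,0,0,0,0,0,0.05],[0,0,0,0,0,0,0.05],[0,0,0,0,0,0,0.05],[0,0,0,0,0,0,0.05]]'
python3 -m handwheel '[[0,0,0,0,0,-0.006,0.05],[0,0,0,0,0,-0.012,0.05],[0,0,0,0,0,-0.02,0.05],[0,0,0,0,0,-0.03,0.05],[0,0,0,0,0,-0.03,0.05],[0,0,0,0,0,-0.03,0.05],[0,0,0,0,0,0,0.05],[0,0,0,0,0,0,0.05],[0,0,0,0,0,0,0.05],[0,0,0,0,0,0,0.05]]'
python3 - <<'E'
from h import *
np.set_printoptions(precision=3,suppress=True)
p,d=snap("top","t7");X=xyz("top",d);a,d2=snap("scene","s7")
for n,D in(("top",d),("scene",d2)):
    X=xyz(n,D);m=(abs(X[...,1]-.198)<.02)&(X[...,0]>.52)&(X[...,0]<.62)&(X[...,2]>.19)&(X[...,2]<.42)
    q=X[m];q=q[(abs(q[:,2]-.351)>.009)];print(n,len(q));print(q[np.argsort(q[:,2])][::max(1,len(q)//25)])
c=a[110:270,95:255];cv2.imwrite('pics/c6.png',cv2.resize(c,(560,560),interpolation=3)[:,:,::-1])
E
```

```text
time_s: 9.77
tool_pos: [0.4415, 0.1832, 0.4766]
tcp_rot: [-2.436, -0.009, -1.443]
wrist_force: [-0.4, 0.7, 0.1]
finger_gap: 0.0494
time_s: 10.6
tool_pos: [0.3792, 0.1806, 0.5483]
tcp_rot: [-2.435, -0.004, -1.429]
wrist_force: [0.7, -0.6, 0.9]
finger_gap: 0.0499
top 90
[[0.593 0.195 0.214]
 [0.589 0.197 0.218]
 [0.585 0.203 0.219]
 [0.582 0.193 0.22 ]
 [0.575 0.193 0.221]
 [0.582 0.196 0.222]
 [0.578 0.198 0.226]
 [0.606 0.202 0.228]
 [0.574 0.197 0.233]
 [0.57  0.193 0.235]
 [0.57  0.196 0.238]
 [0.611 0.2   0.249]
 [0.607 0.206 0.254]
 [0.603 0.198 0.259]
 [0.599 0.206 0.265]
 [0.599 0.199 0.268]
 [0.574 0.194 0.304]
 [0.574 0.199 0.306]
 [0.569 0.197 0.314]
 [0.566 0.199 0.319]
 [0.559 0.192 0.322]
 [0.554 0.192 0.335]
 [0.551 0.195 0.336]
 [0.573 0.187 0.36 ]
 [0.575 0.204 0.36 ]
 [0.581 0.196 0.361]
 [0.581 0.198 0.362]
 [0.575 0.198 0.362]
 [0.575 0.195 0.363]
 [0.561 0.2   0.364]]
scene 121
[[0.599 0.207 0.215]
 [0.592 0.208 0.219]
 [0.616 0.21  0.221]
 [0.608 0.201 0.221]
 [0.619 0.201 0.222]
 [0.607 0.205 0.224]
 [0.587 0.197 0.224]
 [0.587 0.207 0.226]
 [0.618 0.201 0.226]
 [0.619 0.203 0.23 ]
 [0.581 0.2   0.233]
 [0.619 0.207 0.236]
 [0.62  0.208 0.243]
 [0.612 0.208 0.254]
 [0.607 0.207 0.26 ]
 [0.604 0.208 0.265]
 [0.599 0.21  0.273]
 [0.603 0.208 0.276]
 [0.59  0.208 0.283]
 [0.584 0.211 0.291]
 [0.583 0.208 0.294]
 [0.577 0.207 0.3  ]
 [0.573 0.2   0.305]
 [0.568 0.199 0.311]
 [0.562 0.205 0.317]
 [0.562 0.208 0.321]
 [0.556 0.198 0.327]
 [0.559 0.205 0.331]
 [0.553 0.199 0.335]
 [0.556 0.203 0.338]
 [0.57  0.207 0.362]]
```

View pics/c6.png

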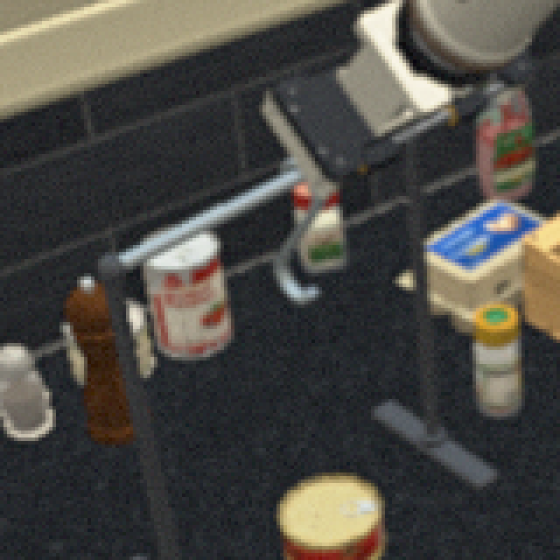

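The hook hangs on the rail: upper curl at crop (310,180), lower curl at (295,290), still swinging slightly. Next I'll measure the pail again, now that the carrying bar is clear.

Run:
```python
from h import *
np.set_printoptions(precision=4,suppress=True)
C=np.array([.609,-.196]);cc,ss=np.cos(YAW),np.sin(YAW)
for n,f in(("top","t7"),("scene","s7"),("top","t0"),("scene","s0")):
    X=xyz(n,np.load(f'pics/{f}.npz')['d']).reshape(-1,3)
    L=np.c_[(X[:,0]-C[0])*cc+(X[:,1]-C[1])*ss,-(X[:,0]-C[0])*ss+(X[:,1]-C[1])*cc,X[:,2]]
    q=L[(abs(L[:,0])<.09)&(abs(L[:,1])<.09)&(L[:,2]>.118)&(L[:,2]<.155)]
    l=cv2.fitLine(q[:,:2].astype(np.float32),cv2.DIST_HUBER,0,.001,.001).ravel()
    t=(q[:,:2]-l[2:])@l[:2]; res=(q[:,:2]-l[2:])@[-l[1],l[0]]
    mid=l[2:]+l[:2]*(np.percentile(t,1)+np.percentile(t,99))/2
    print(n,len(q),"theta rel crate",np.degrees(np.arctan2(-l[0],l[1]))%180,"mid",mid,"len",np.ptp(t),"std",res.std(),"z",np.percentile(q[:,2],[5,50,95]))
    q=L[(abs(L[:,0])<.058)&(abs(L[:,1])<.085)&(L[:,2]>.055)&(L[:,2]<.075)]
    print("   rim",len(q),cv2.minAreaRect(q[:,:2].astype(np.float32)))
    w=X[(abs(X[:,0]-.604)<.03)&(abs(X[:,1]+.2)<.03)&(X[:,2]>.135)&(X[:,2]<.15)];print("   crown",len(w),w.mean(0) if len(w) else 0)
```

```text
top 97 theta rel crate 42.18808 mid [-0.0004 -0.0006] len 0.14228557808103753 std 0.00237286990149104 z [0.1325 0.1365 0.1432]
   rim 144 ((0.0008652824908494949, -0.002619527280330658), (0.09539192169904709, 0.14643514156341553), 42.06028747558594)
   crown 39 [ 0.6059 -0.1948  0.1388]
scene 63 theta rel crate 41.202286 mid [-0.0035  0.0053] len 0.14195735968806739 std 0.0021484758869190694 z [0.1212 0.1347 0.1422]
   rim 83 ((0.01778050884604454, -0.013813361525535583), (0.14166997373104095, 0.08191630989313126), 88.16810607910156)
   crown 16 [ 0.6071 -0.1938  0.1393]
top 99 theta rel crate 42.161957 mid [-0.0005 -0.0005] len 0.14397424366199335 std 0.0023532129639944497 z [0.132  0.1364 0.1429]
   rim 144 ((0.00104416161775589, -0.0030394941568374634), (0.0952567383646965, 0.14731934666633606), 41.71662521362305)
   crown 38 [ 0.6069 -0.1958  0.1397]
scene 61 theta rel crate 40.928055 mid [-0.0017  0.003 ] len 0.1511996537450822 std 0.0021907115708011985 z [0.1258 0.1341 0.1417]
   rim 77 ((0.01512424647808075, -0.00020998716354370117), (0.1689799726009369, 0.08456341922283173), 89.08332824707031)
   crown 17 [ 0.6079 -0.1952  0.1391]
```

```bash
cat >> h.py <<'E'
PC=np.array([.607,-.195])
def pailgrip(rel,lift=0,off=.023,c=None):
    "grasp point on the bail, -y side; rel: deg of pail rel. to crate"
    a=YAW+np.radians(rel);c=PC if c is None else np.array(c)
    return np.r_[c+off*np.array([np.sin(a),-np.cos(a)]),.133+lift]
E
python3 - <<'E'
from h import *
Rw=tool(50,np.radians(15),'-z')
T,_=plan([.39,-.06,.48],Rw,off=0)
print()
plan(pailgrip(42,.05),tool(60,YAW+np.radians(42),'-z'),p=T,Rc=Rw)
E
```

```text
TCP tgt [ 0.39 -0.06  0.48] n 13 |D| 0.2499 deg 84.97
[-0.005, -0.004, 0.114, 0.018, 0.005, 0.003] 
[-0.005, -0.004, 0.114, 0.019, 0.003, 0.003] 
[-0.005, -0.004, 0.114, 0.019, 0.001, 0.003] 
[-0.005, -0.004, 0.114, 0.019, -0.002, 0.003] 
[-0.005, -0.004, 0.114, 0.019, -0.004, 0.003] 
[-0.005, -0.004, 0.114, 0.018, -0.006, 0.002] 
[-0.005, -0.004, 0.114, 0.017, -0.008, 0.002] 
[-0.005, -0.004, 0.114, 0.016, -0.01, 0.002] 
[-0.005, -0.004, 0.114, 0.015, -0.012, 0.002] 
[-0.005, -0.004, 0.114, 0.014, -0.013, 0.002] 
[-0.005, -0.004, 0.114, 0.012, -0.015, 0.002] 
[-0.005, -0.004, 0.114, 0.01, -0.016, 0.002] 
[-0.005, -0.004, 0.114, 0.008, -0.017, 0.002] 

TCP tgt [ 0.573 -0.27   0.321] n 9 |D| 0.3209 deg 35.78
[-0.038, 0.019, -0.055, 0.001, -0.028, 0.022] 
[-0.038, 0.019, -0.055, 0.002, -0.029, 0.021] 
[-0.038, 0.019, -0.055, 0.003, -0.029, 0.02] 
[-0.038, 0.019, -0.055, 0.005, -0.03, 0.019] 
[-0.038, 0.019, -0.055, 0.006, -0.03, 0.018] 
[-0.038, 0.019, -0.055, 0.007, -0.031, 0.017] 
[-0.038, 0.019, -0.055, 0.009, -0.031, 0.016] 
[-0.038, 0.019, -0.055, 0.01, -0.031, 0.015] 
[-0.038, 0.019, -0.055, 0.011, -0.031, 0.014]
```

```bash
python3 -m handwheel '[[-0.005,-0.004,0.114,0.018,0.005,0.003,0.05],[-0.005,-0.004,0.114,0.019,0.003,0.003,0.05],[-0.005,-0.004,0.114,0.019,0.001,0.003,0.05],[-0.005,-0.004,0.114,0.019,-0.002,0.003,0.05],[-0.005,-0.004,0.114,0.019,-0.004,0.003,0.05],[-0.005,-0.004,0.114,0.018,-0.006,0.002,0.05],[-0.005,-0.004,0.114,0.017,-0.008,0.002,0.05],[-0.005,-0.004,0.114,0.016,-0.01,0.002,0.05],[-0.005,-0.004,0.114,0.015,-0.012,0.002,0.05],[-0.005,-0.004,0.114,0.014,-0.013,0.002,0.05]]'
python3 - <<'E'
from h import *
print(cur()[2]["joint_positions"].round(2))
plan(pailgrip(42,.05),tool(60,YAW+np.radians(42),'-z'),10)
E
```

```text
time_s: 11.53
tool_pos: [0.3984, -0.0005, 0.4916]
tcp_rot: [-2.871, 0.641, -2.48]
wrist_force: [1.2, -0.3, -0.2]
finger_gap: 0.0501
[-0.07 -0.29  0.06  2.29 -0.26  0.48 -2.39]
TCP tgt [ 0.573 -0.27   0.321] n 10 |D| 0.3639 deg 24.76
[-0.038, 0.009, -0.018, 0.012, -0.028, 0.02] 
[-0.038, 0.009, -0.018, 0.013, -0.028, 0.019] 
[-0.038, 0.009, -0.018, 0.013, -0.029, 0.018] 
[-0.038, 0.009, -0.018, 0.014, -0.029, 0.017] 
[-0.038, 0.009, -0.018, 0.014, -0.029, 0.016] 
[-0.038, 0.009, -0.018, 0.014, -0.03, 0.015] 
[-0.038, 0.009, -0.018, 0.015, -0.03, 0.014] 
[-0.038, 0.009, -0.018, 0.015, -0.03, 0.013] 
[-0.038, 0.009, -0.018, 0.016, -0.031, 0.012] 
[-0.038, 0.009, -0.018, 0.016, -0.031, 0.011]
```

The last joint runs towards its limit this way, so I'll use the other half-turn of the grasp.

```bash
python3 -m handwheel '[[0,0,-0.12,0,0,0,0.0918],[0,0,-0.12,0,0,0,0.0918],[0,0,-0.12,0,0,0,0.0918],[0,0,-0.12,0,0,0,0.0918],[0,0,-0.12,0,0,0,0.0918],[0,0,-0.12,0,0,0,0.0918],[0,0,-0.12,0,0,0,0.0918],[0,0,-0.12,0,0,0,0.0918],[0,0,-0.12,0,0,0,0.0918],[0,0,-0.12,0,0,0,0.0918]]'
python3 - <<'E'
from h import *
print(cur()[2]["joint_positions"].round(2))
plan(pailgrip(42,.05),tool(60,YAW+np.radians(42),'z'),20)
E
```

```text
time_s: 12.37
tool_pos: [0.3976, -0.0147, 0.4874]
tcp_rot: [-2.461, -0.012, -1.36]
wrist_force: [0.0, 0.4, 0.7]
finger_gap: 0.0919
[-0.22 -0.3   0.2   2.3  -0.14  0.47 -1.26]
TCP tgt [ 0.573 -0.27   0.321] n 20 |D| 0.3519 deg 122.14
[0.01, -0.022, -0.104, 0.014, 0.001, 0.01] 
[0.01, -0.022, -0.104, 0.014, 0.002, 0.01] 
[0.01, -0.022, -0.104, 0.014, 0.004, 0.01] 
[0.01, -0.022, -0.104, 0.014, 0.005, 0.009] 
[0.01, -0.022, -0.104, 0.013, 0.007, 0.009] 
[0.01, -0.022, -0.104, 0.013, 0.008, 0.009] 
[0.01, -0.022, -0.104, 0.012, 0.01, 0.008] 
[0.01, -0.022, -0.104, 0.011, 0.011, 0.008] 
[0.01, -0.022, -0.104, 0.01, 0.012, 0.007] 
[0.01, -0.022, -0.104, 0.009, 0.013, 0.007] 
[0.01, -0.022, -0.104, 0.008, 0.014, 0.007] 
[0.01, -0.022, -0.104, 0.006, 0.015, 0.007] 
[0.01, -0.022, -0.104, 0.005, 0.016, 0.006] 
[0.01, -0.022, -0.104, 0.003, 0.016, 0.006] 
[0.01, -0.022, -0.104, 0.002, 0.017, 0.006] 
[0.01, -0.022, -0.104, 0.0, 0.017, 0.006] 
[0.01, -0.022, -0.104, -0.001, 0.017, 0.005] 
[0.01, -0.022, -0.104, -0.003, 0.016, 0.005] 
[0.01, -0.022, -0.104, -0.005, 0.016, 0.005] 
[0.01, -0.022, -0.104, -0.006, 0.016, 0.005]
```

```bash
python3 -m handwheel '[[0.01,-0.022,-0.104,0.014,0.001,0.01,0.0918],[0.01,-0.022,-0.104,0.014,0.002,0.01,0.0918],[0.01,-0.022,-0.104,0.014,0.004,0.01,0.0918],[0.01,-0.022,-0.104,0.014,0.005,0.009,0.0918],[0.01,-0.022,-0.104,0.013,0.007,0.009,0.0918],[0.01,-0.022,-0.104,0.013,0.008,0.009,0.0918],[0.01,-0.022,-0.104,0.012,0.01,0.008,0.0918],[0.01,-0.022,-0.104,0.011,0.011,0.008,0.0918],[0.01,-0.022,-0.104,0.01,0.012,0.007,0.0918],[0.01,-0.022,-0.104,0.009,0.013,0.007,0.0918]]'
python3 - <<'E'
from h import *
print(cur()[2]["joint_positions"].round(2))
plan(pailgrip(42,.05),tool(60,YAW+np.radians(42),'z'),10)
E
```

```text
time_s: 13.2
tool_pos: [0.4621, -0.1297, 0.4187]
tcp_rot: [-2.577, -0.43, -0.5]
wrist_force: [-12.6, -16.4, -2.2]
finger_gap: 0.0917
[-1.28 -0.3   1.57  2.2  -0.43  0.49  0.32]
TCP tgt [ 0.573 -0.27   0.321] n 10 |D| 0.204 deg 68.66
[0.013, -0.026, -0.116, 0.011, 0.014, 0.01] 
[0.013, -0.026, -0.116, 0.009, 0.016, 0.009] 
[0.013, -0.026, -0.116, 0.008, 0.017, 0.009] 
[0.013, -0.026, -0.116, 0.006, 0.018, 0.008] 
[0.013, -0.026, -0.116, 0.004, 0.018, 0.008] 
[0.013, -0.026, -0.116, 0.002, 0.019, 0.008] 
[0.013, -0.026, -0.116, 0.0, 0.019, 0.007] 
[0.013, -0.026, -0.116, -0.002, 0.019, 0.007] 
[0.013, -0.026, -0.116, -0.004, 0.019, 0.007] 
[0.013, -0.026, -0.116, -0.006, 0.018, 0.007]
```

Run:
```python
from h import *
s=r.state();print(s["joint_positions"].round(4),s["dq"].round(2),s["wrist_force"].round(1),s["joint_efforts"].round(1))
a,d=snap("scene","s8");cv2.imwrite('pics/c7.png',a[60:330,130:490][:,:,::-1])
```

```text
[-1.2845 -0.3014  1.5652  2.2014 -0.4311  0.4922  0.3185] [-1.02 -1.22 -0.01 -0.24  2.36 -0.26 -0.41] [-12.6 -16.4  -2.2] [-51.2  43.8  73.5 -26.7 -11.2   3.6   2.5]
```

View pics/c7.png

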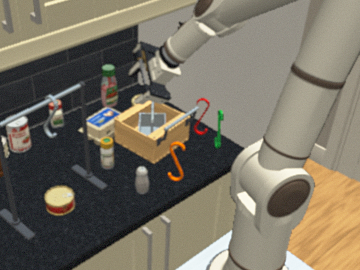

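The elbow has swung to its q3 limit, driven by q2 at its stop. I'll extend forward and down without turning, to ease it off.

Run:
```python
from h import *
p,Rc,s=cur(); plan([.55,-.22,.37],Rc,8,off=0); print(s["joint_positions"].round(3),s["dq"].round(2))
```

```text
TCP tgt [ 0.55 -0.22  0.37] n 8 |D| 0.1358 deg 0.0
[0.0, 0.0, 0.0, 0.011, 0.011, 0.007] 
[0.0, 0.0, 0.0, 0.011, 0.011, 0.007] 
[0.0, 0.0, 0.0, 0.011, 0.011, 0.007] 
[0.0, 0.0, 0.0, 0.011, 0.011, 0.007] 
[0.0, 0.0, 0.0, 0.011, 0.011, 0.007] 
[0.0, 0.0, 0.0, 0.011, 0.011, 0.007] 
[0.0, 0.0, 0.0, 0.011, 0.011, 0.007] 
[0.0, 0.0, 0.0, 0.011, 0.011, 0.007] 
[-1.29  -0.306  1.561  2.2   -0.406  0.49   0.311] [ 0.08  0.   -0.03  0.03 -0.36  0.04 -0.03]
```

```bash
python3 -m handwheel '[[0,0,0,0.006,0.006,0.004,0.0918],[0,0,0,0.011,0.011,0.007,0.0918],[0,0,0,0.011,0.011,0.007,0.0918],[0,0,0,0.011,0.011,0.007,0.0918],[0,0,0,0.011,0.011,0.007,0.0918],[0,0,0,0.011,0.011,0.007,0.0918],[0,0,0,0.011,0.011,0.007,0.0918],[0,0,0,0.011,0.011,0.007,0.0918],[0,0,0,0,0,0,0.0918],[0,0,0,0,0,0,0.0918]]'
python3 - <<'E'
from h import *
p,Rc,s=cur(); print(s["joint_positions"].round(3),s["dq"].round(2))
plan(pailgrip(42,.05),tool(60,YAW+np.radians(42),'z'),10)
E
```

```text
time_s: 14.08
tool_pos: [0.4663, -0.1808, 0.4411]
tcp_rot: [-2.624, -0.479, -0.522]
wrist_force: [0.0, 1.0, 0.8]
finger_gap: 0.0915
[-1.214 -0.307  1.564  2.139 -0.342  0.522  0.293] [ 0.02 -0.    0.   -0.01  0.01 -0.   -0.01]
TCP tgt [ 0.573 -0.27   0.321] n 10 |D| 0.1839 deg 69.29
[0.021, -0.027, -0.116, 0.007, 0.011, 0.014] 
[0.021, -0.027, -0.116, 0.006, 0.012, 0.013] 
[0.021, -0.027, -0.116, 0.005, 0.012, 0.013] 
[0.021, -0.027, -0.116, 0.003, 0.013, 0.012] 
[0.021, -0.027, -0.116, 0.002, 0.014, 0.012] 
[0.021, -0.027, -0.116, 0.001, 0.014, 0.012] 
[0.021, -0.027, -0.116, -0.0, 0.014, 0.011] 
[0.021, -0.027, -0.116, -0.002, 0.015, 0.011] 
[0.021, -0.027, -0.116, -0.003, 0.015, 0.011] 
[0.021, -0.027, -0.116, -0.005, 0.014, 0.011]
```

I need the arm's kinematics to choose a good elbow side. I'll fit a simple 7R model to the logged states.

```bash
cat > fk.py <<'E'
import numpy as np
from scipy.spatial.transform import Rotation as R
from scipy.optimize import least_squares
D=[([1.40120569,.50179135,-.42676095,1.551359,.22080414,1.13832999,-.21032717],[.2724,-.5898,.4037],[-3.1416,.0018,-1.138]),
([1.85,.24,-1.03,2.35,-1.,.43,.3],[.3141,-.2698,.3293],[-2.442,-.006,-1.458]),
([1.59,.46,-.92,2.34,-1.19,.2,.5],[.36,-.2569,.2681],[-2.448,.011,-1.438]),
([1.63,.3,-.84,2.36,-1.14,.38,.46],[.3247,-.2677,.2995],[-2.446,-.003,-1.442]),
([1.12,-.31,-.73,2.26,-.92,.65,-.47],[.4028,-.0736,.4841],[-2.44,.011,-1.453]),
([.35,-.3,-.7,2.23,-.09,.47,-1.75],[.3939,.1452,.4981],[-2.454,.001,-1.422]),
([.45,-.3,-.87,2.19,.01,.48,-1.94],[.3954,.1759,.4996],[-2.448,.002,-1.468]),
([-.07,-.29,.06,2.29,-.26,.48,-2.39],[.3984,-.0005,.4916],[-2.871,.641,-2.48]),
([-.22,-.3,.2,2.3,-.14,.47,-1.26],[.3976,-.0147,.4874],[-2.461,-.012,-1.36]),
([-1.2845,-.3014,1.5652,2.2014,-.4311,.4922,.3185],[.4621,-.1297,.4187],[-2.577,-.43,-.5]),
([-1.214,-.307,1.564,2.139,-.342,.522,.293],[.4663,-.1808,.4411],[-2.624,-.479,-.522])]
LO=np.array([-2.88,-.31,-1.54,.2,-1.41,.19,-2.57]);HI=np.array([2.88,2.03,1.56,2.42,4.55,2.02,2.57])
AX='zyzyzyz'
def fk(q,L,sg,off0,off7):
    p=np.zeros(3);M=np.eye(3)
    off=[off0,0,0,0,0,0,off7]
    for i in range(7):
        v=np.zeros(3);v['xyz'.index(AX[i])]=1
        p=p+M@L[i]; M=M@R.from_rotvec(v*(sg[i]*q[i]+off[i])).as_matrix()
    return p+M@L[7],M
def unpack(x):
    L=np.zeros((8,3));L[0,2]=x[0];L[2,2]=x[1];L[3,0]=x[2];L[4,2]=x[3];L[4,0]=x[4];L[6,0]=x[5];L[7,2]=x[6];L[2,0]=x[7]; L[3,2]=0;return L
E
python3 - <<'E'
from fk import *
import itertools
best=[]
for s in itertools.product([1,-1],repeat=4):
    sg=[s[0],1,s[1],1,s[2],1,s[3]]
    # orientation only fit: off0, off7
    def fo(x):
        return np.concatenate([R.from_matrix(fk(q,np.zeros((8,3)),sg,x[0],x[1])[1].T@R.from_euler('xyz',o).as_matrix()).as_rotvec() for q,_,o in D])
    for a in(0,np.pi/2,np.pi,-np.pi/2):
        for b in (0,np.pi/2,np.pi,-np.pi/2):
            best.append((np.linalg.norm(fo([a,b])),sg,a,b))
best.sort(key=lambda t:t[0]);print(best[:4])
_,sg,a,b=best[0]
f=lambda x:np.concatenate([(fk(q,unpack(x),sg,a,b)[0]-p) for q,p,_ in D])
s=least_squares(f,[.3,.3,0,.3,0,0,.15,0]);print(s.x.round(4),np.abs(s.fun).max())
import json;json.dump([s.x.tolist(),sg,a,b],open('fk.json','w'))
E
```

```text
[(np.float64(0.023284874140130692), [-1, 1, -1, 1, -1, 1, -1], 0, 3.141592653589793), (np.float64(3.0670854028000916), [-1, 1, -1, 1, -1, 1, -1], 1.5707963267948966, -1.5707963267948966), (np.float64(3.069655343501762), [-1, 1, -1, 1, -1, 1, -1], -1.5707963267948966, 1.5707963267948966), (np.float64(3.8465219714818555), [-1, 1, 1, 1, -1, 1, -1], 1.5707963267948966, 3.141592653589793)]
[ 0.3501  0.5002 -0.0264  0.4621  0.0033 -0.032   0.197   0.0009] 0.027848051517244954
```

```bash
cat >> fk.py <<'E'
import json
def load():
    L,sg,a,b=json.load(open('fk.json'));L=np.array(L);return lambda q:fk(q,L,sg,a,b)
E
python3 - <<'E'
from fk import *
_,sg,a,b=json.load(open('fk.json'))
def f(x):
    L=x.reshape(8,3);return np.concatenate([(fk(q,L,sg,a,b)[0]-p) for q,p,_ in D]+[.02*(x-x0)])
x0=np.zeros((8,3));x0[0,2]=.35;x0[2,2]=.5;x0[4,2]=.46;x0[7,2]=.197;x0=x0.ravel()
s=least_squares(f,x0);L=s.x.reshape(8,3);print(L.round(4).tolist(),np.abs(s.fun[:33]).max())
json.dump([L.tolist(),sg,a,b],open('fk.json','w'))
F=load()
from h import *
# feasibility: IK for key poses, several seeds, maximise limit margin
def ik(T,Rt,seeds=60,seed=0):
    rng=np.random.default_rng(seed);out=[]
    for _ in range(seeds):
        q0=rng.uniform(LO,HI)
        g=lambda q:np.r_[(F(q)[0]-T)*10,R.from_matrix(F(q)[1].T@Rt).as_rotvec()*3,.02*(q-(LO+HI)/2)/(HI-LO)]
        s=least_squares(g,q0,bounds=(LO+.03,HI-.03))
        if np.abs(s.fun[:6]).max()<.05: out.append((s.cost,s.x.round(2)))
    out.sort(key=lambda t:t[0]);r_=[]
    for c,q in out:
        if all(np.abs(q-k).max()>.4 for k in r_): r_.append(q)
    return r_[:4]
hk=np.array([.5727,.1975,.222])  # hook_low guess
e=np.array([.992,.129,0]);l=np.array([-.129,.992,0])
for jaw in('z','-z'):
    for name,G,Rt in [("grasp70",pailgrip(42),tool(70,YAW+np.radians(42),jaw)),("square70",pailgrip(0,.01),tool(70,YAW,jaw)),("lift45",pailgrip(0,.13),tool(45,YAW,jaw)),
      ("pre0",hk-.06*e-.023*l+[0,0,.02],tool(0,YAW,jaw)),("hang0",hk-.023*l,tool(0,YAW,jaw)),("hang20",hk-.023*l,tool(20,YAW,jaw))]:
        print(jaw,name,[q.tolist() for q in ik(G-.159*Rt[:,2],Rt)])
E
```

```text
[[0.0024, -0.0002, 0.3493], [0.0003, -0.0071, -0.0007], [0.0012, -0.0071, 0.5009], [0.009, -0.0042, 0.0009], [0.0041, -0.0042, 0.4624], [-0.0032, -0.0021, 0.0024], [0.0053, -0.0021, -0.0072], [0.0017, 0.0027, 0.1898]] 0.0026173929940325746Traceback (most recent call last):
  File "<stdin>", line 27, in <module>
  File "<stdin>", line 16, in ik
    return func(*args, **kwargs)
    raise ValueError("Initial guess is outside of provided bounds")
ValueError: Initial guess is outside of provided bounds
```

```bash
cat > ikm.py <<'E'
from fk import *
from h import *
F=load()
def ik(T,Rt,seeds=40,seed=0):
    rng=np.random.default_rng(seed);out=[]
    for _ in range(seeds):
        q0=rng.uniform(LO+.04,HI-.04)
        g=lambda q:np.r_[(F(q)[0]-T)*10,R.from_matrix(F(q)[1].T@Rt).as_rotvec()*3,.02*(q-(LO+HI)/2)/(HI-LO)]
        s=least_squares(g,q0,bounds=(LO+.03,HI-.03),max_nfev=60)
        if np.abs(s.fun[:6]).max()<.05: out.append((s.cost,s.x.round(2)))
    out.sort(key=lambda t:t[0]);r_=[]
    for c,q in out:
        if all(np.abs(q-k).max()>.5 for k in r_): r_.append(q)
    return r_[:4]
hk=np.array([.5727,.1975,.222]);e=np.array([.992,.129,0]);l=np.array([-.129,.992,0])
E
python3 - <<'E'
from ikm import *
for jaw in('z','-z'):
    for name,G,Rt in [("grasp70",pailgrip(42),tool(70,YAW+np.radians(42),jaw)),("square70",pailgrip(0,.01),tool(70,YAW,jaw)),("lift45",pailgrip(0,.13),tool(45,YAW,jaw)),
      ("pre0",hk-.06*e-.023*l+[0,0,.02],tool(0,YAW,jaw)),("hang0",hk-.023*l,tool(0,YAW,jaw)),("hang20",hk-.023*l,tool(20,YAW,jaw)),("hang30yaw30",hk-.023*l,tool(20,YAW-.5,jaw))]:
        print(jaw,name,[q.tolist() for q in ik(G-.159*Rt[:,2],Rt)])
E
```

```text
z grasp70 [[1.03, 0.72, -0.8, 1.72, 0.23, 0.78, 1.1], [0.63, 0.58, -0.22, 1.73, -0.31, 0.78, 1.52], [0.16, 0.6, 0.41, 1.74, -0.75, 0.91, 1.85]]
z square70 [[1.1, 0.63, -0.92, 1.91, 0.63, 0.57, -0.01], [0.76, 0.48, -0.46, 1.92, 0.08, 0.48, 0.44], [0.2, 0.45, 0.24, 1.93, -0.56, 0.53, 0.98], [-0.22, 0.57, 0.8, 1.95, -0.99, 0.71, 1.32]]
z lift45 [[1.66, 0.8, -1.51, 2.12, 1.19, 0.39, -0.38], [0.35, 0.22, 0.22, 2.14, -1.37, 0.51, 1.84], [1.4, 0.38, -1.0, 2.11, -0.69, 0.22, 1.3], [-0.55, 0.83, 1.52, 2.16, 4.52, 1.29, 1.88]]
z pre0 []
z hang0 []
z hang20 []
z hang30yaw30 [[0.04, 0.94, -1.11, 2.27, 2.06, 1.84, -2.54], [-1.91, 1.48, 1.47, 2.32, 4.52, 0.22, 0.2]]
-z grasp70 [[0.36, 0.58, 0.13, 1.72, -0.56, 0.84, -1.44], [-0.06, 0.7, 0.73, 1.73, -0.96, 1.04, -1.16], [1.0, 0.71, -0.77, 1.7, 0.2, 0.78, -2.02]]
-z square70 [[0.01, 0.49, 0.49, 1.93, -0.76, 0.6, -2.0]]
-z lift45 [[0.25, 0.23, 0.34, 2.13, -1.38, 0.55, -1.3], [0.75, 0.23, -0.23, 2.12, -1.25, 0.43, -1.39], [-0.54, 0.84, 1.53, 2.14, 4.52, 1.3, -1.27]]
-z pre0 []
-z hang0 []
-z hang20 []
-z hang30yaw30 [[-0.75, 0.52, -0.13, 2.31, 1.8, 1.2, 0.34], [-0.3, 0.63, -0.65, 2.29, 1.88, 1.46, 0.43], [-1.26, 0.57, 0.45, 2.33, 1.74, 0.92, 0.26]]
```

```bash
cat >> ikm.py <<'E'
def tl(tilt,yawrel,sgn):
    "tool z at tilt below horizontal, yaw rel. to rail; jaw axis perpendicular to the rail/bail direction l"
    t=np.radians(tilt);y=YAW+np.radians(yawrel)
    z=np.array([np.cos(t)*np.cos(y),np.cos(t)*np.sin(y),-np.sin(t)]);x=np.cross(l,z);x*=sgn/np.linalg.norm(x)
    return np.stack([x,np.cross(z,x),z],1)
def clear(G,Rt,rail=hk+[0,0,.128]):
    T=G-.159*Rt[:,2]; s=np.linspace(-.14,.14,57)
    P=[rail+k*l for k in s]; m=rail-[0,0,.063]
    for u in np.linspace(-1,1,11): P.append(m-.018*u*e+[0,0,.044*u])
    for a in np.linspace(0,np.pi,9): P+= [m+.02*np.cos(a)*e+[0,0,.052+.02*np.sin(a)], m-.02*np.cos(a)*e-[0,0,.052+.02*np.sin(a)]]
    for sd in(-.14,.14): P+=[rail+sd*l-[0,0,k] for k in np.linspace(0,.3,16)]
    Q=(np.array(P)-T)@Rt
    def dist(c,h): d=np.abs(Q-c)-h; return (np.linalg.norm(np.maximum(d,0),axis=1)+np.minimum(d.max(1),0)).min()
    return min(dist([0,0,.056],[.095,.0375,.056]),dist([0,0,.145],[.025,.0105,.033]),dist([0,0,-.1],[.045,.045,.1]))-.006
E
python3 - <<'E'
from ikm import *
for off in(-.023,.023):
  for sg in(1,-1):
    for yw in(-75,-60,-45,-30,-15,0,30,60):
      for t in(0,15,30,45):
        Rt=tl(t,yw,sg);G=hk+off*l
        c0=clear(G,Rt);c1=min(clear(G+[0,0,.015],Rt),clear(G+[0,0,.016]-.04*e,Rt))
        if min(c0,c1)<.0: continue
        s=ik(G-.159*Rt[:,2],Rt,12)
        if s: print(off,sg,"yaw",yw,"tilt",t,"clr",round(c0*1e3),round(c1*1e3),s[0].tolist())
E
```

```text
0.023 1 yaw -15 tilt 0 clr 2 2 [-1.16, 0.85, 0.26, 2.38, 2.05, 1.43, -0.15]
0.023 1 yaw -15 tilt 15 clr 2 2 [-0.47, 0.63, -0.46, 2.39, 2.12, 1.44, 0.37]
0.023 -1 yaw -15 tilt 0 clr 2 2 [-1.84, 1.35, 1.0, 2.39, 2.02, 0.68, 2.54]
0.023 -1 yaw -15 tilt 15 clr 2 2 [-0.07, 0.87, -0.94, 2.37, 2.25, 1.75, -2.54]
```

Run:
```python
from ikm import *
for off in(.035,.05):
  for sg in(1,-1):
    for yw in(-60,-45,-30,-15):
      for t in(0,12,24):
        Rt=tl(t,yw,sg);G=hk+off*l
        c0=clear(G,Rt);c1=min(clear(G+[0,0,.015],Rt),clear(G+[0,0,.016]-.04*e,Rt))
        if min(c0,c1)<.0: print(off,sg,yw,t,"clr",round(c0*1e3),round(c1*1e3));continue
        s=ik(G-.159*Rt[:,2],Rt,14)
        if s: print(off,sg,"yaw",yw,"tilt",t,"clr",round(c0*1e3),round(c1*1e3),[k.tolist() for k in s[:2]])
```

```text
0.035 1 yaw -60 tilt 0 clr 7 7 [[-1.22, 0.97, 0.31, 1.75, 1.11, 1.52, 0.5]]
0.035 1 -60 12 clr -17 -15
0.035 1 -60 24 clr -26 -28
0.035 1 yaw -45 tilt 0 clr 8 8 [[-1.24, 0.9, 0.26, 1.98, 1.36, 1.42, 0.32]]
0.035 1 yaw -45 tilt 12 clr 8 7 [[-1.09, 0.73, 0.1, 2.0, 1.37, 1.36, 0.63], [-1.56, 0.88, 0.7, 2.02, 1.09, 0.98, 0.76]]
0.035 1 -45 24 clr -1 -5
0.035 1 yaw -30 tilt 0 clr 11 10 [[-1.22, 0.85, 0.24, 2.18, 1.66, 1.38, 0.1], [-1.72, 1.11, 0.82, 2.2, 1.44, 0.86, 0.09]]
0.035 1 yaw -30 tilt 12 clr 11 9 [[-1.03, 0.66, 0.04, 2.21, 1.68, 1.3, 0.39], [-0.56, 0.74, -0.5, 2.19, 1.82, 1.62, 0.47]]
0.035 1 -30 24 clr 11 -1
0.035 1 yaw -15 tilt 0 clr 14 14 [[-1.17, 0.85, 0.26, 2.36, 2.02, 1.42, -0.13]]
0.035 1 yaw -15 tilt 12 clr 13 11 [[-0.91, 0.62, -0.0, 2.39, 2.06, 1.3, 0.18], [-0.28, 0.77, -0.71, 2.36, 2.19, 1.67, 0.44]]
0.035 1 yaw -15 tilt 24 clr 4 2 [[-0.63, 0.46, -0.27, 2.36, 1.99, 1.09, 0.5], [-1.11, 0.45, 0.28, 2.38, 1.99, 0.89, 0.38]]
0.035 -1 yaw -60 tilt 0 clr 7 7 [[-1.41, 1.06, 0.58, 1.74, 0.95, 1.35, -2.54]]
0.035 -1 -60 12 clr -17 -15
0.035 -1 -60 24 clr -26 -28
0.035 -1 yaw -45
[... 1979 characters left out ...]
aw -45 tilt 12 clr 4 3 [[-1.17, 0.76, 0.18, 1.96, 1.32, 1.32, -2.48], [-1.57, 0.9, 0.69, 1.97, 1.05, 0.99, -2.35]]
0.05 -1 -45 24 clr -10 -7
0.05 -1 yaw -30 tilt 0 clr 26 22 [[-2.0, 1.58, 1.21, 2.16, 0.73, 0.35, -2.54]]
0.05 -1 yaw -30 tilt 12 clr 23 9 [[-0.27, 0.96, -0.91, 2.14, 1.99, 1.94, -2.54], [-1.91, 1.19, 1.13, 2.19, 1.09, 0.41, -2.54]]
0.05 -1 -30 24 clr 13 -1
0.05 -1 yaw -15 tilt 0 clr 29 29 [[-1.95, 1.46, 1.1, 2.35, 1.97, 0.5, 2.54]]
0.05 -1 yaw -15 tilt 12 clr 24 13 [[-0.12, 0.96, -0.95, 2.32, 2.28, 1.87, -2.54], [-1.92, 1.23, 1.18, 2.38, 2.29, 0.39, 2.54]]
0.05 -1 yaw -15 tilt 24 clr 15 2 [[-0.34, 0.56, -0.65, 2.32, 1.98, 1.28, -2.54], [-1.9, 1.03, 1.29, 2.37, 2.68, 0.22, 2.45]]
```

```bash
cat >> ikm.py <<'E'
from scipy.spatial.transform import Slerp
def step(q,T,Rt):
    g=lambda x:np.r_[(F(x)[0]-T)*20,R.from_matrix(F(x)[1].T@Rt).as_rotvec()*6,.04*(x-q)]
    return least_squares(g,np.clip(q,LO+.011,HI-.011),bounds=(LO+.01,HI-.01),max_nfev=12).x
def path(q,wps,verbose=True):
    "wps: (name,T,Rt,n)"
    for name,T,Rt,n in wps:
        p,M=F(q);S=Slerp([0,1],R.from_matrix([M,Rt]));mx=0
        for k in range(1,n+1):
            qn=step(q,p+(T-p)*k/n,S(k/n).as_matrix());mx=max(mx,np.abs(qn-q).max());q=qn
        pe=np.linalg.norm(F(q)[0]-T);oe=np.linalg.norm(R.from_matrix(F(q)[1].T@Rt).as_rotvec())
        mar=np.minimum(q-LO,HI-q).min()
        if verbose: print(f"{name:8s} err {pe*1e3:.0f}mm {np.degrees(oe):.1f}deg maxdq {mx:.2f} margin {mar:.2f}",q.round(2).tolist())
    return q
def tp(G,Rt): return np.array(G)-.159*Rt[:,2]
PSI=-25
def task(sg,off,psi=PSI,via=None):
    g=lambda rel,lift:pailgrip(rel,lift,-off)
    # pail-frame tool: perpendicular to bail, yaw=rel
    tt=lambda tilt,rel:tool(tilt,YAW+np.radians(rel),'-z' if sg>0 else 'z')
    L=np.array([-np.sin(YAW+np.radians(psi)),np.cos(YAW+np.radians(psi)),0])
    H=lambda back,up:hk+off*L-back*e+[0,0,up]
    w=[("pre",tp(g(42,.06),tt(65,42)),tt(65,42),12),("grasp",tp(g(42,0),tt(70,42)),tt(70,42),5),("square",tp(g(0,.012),tt(70,0)),tt(70,0),8),
       ("lift",tp(g(0,.13),tt(50,0)),tt(50,0),8)]
    up=tp(g(0,.21)-[.06,0,0],tt(40,0));w.append(("up",up,tt(40,0),6))
    M=np.array([.52,.0,.36])
    w.append(("mid",tp(M,tt(25,-10)),tt(25,-10),10))
    w.append(("pre-h",tp(H(.07,.03),tt(8,psi)),tt(8,psi),12));w.append(("in",tp(H(0,.02),tt(8,psi)),tt(8,psi),5));w.append(("hang",tp(H(0,0),tt(8,psi)),tt(8,psi),3));w.append(("retr",tp(H(0,0),tt(8,psi))-.05*tt(8,psi)[:,2],tt(8,psi),4))
    return w
E
python3 - <<'E'
from ikm import *
qc=r.state()["joint_positions"]
for sg in(1,-1):
  print("from current sg",sg); path(qc,task(sg,.045))
  T=task(sg,.045)
  for q0 in ik(T[1][1],T[1][2],30):
    print(" from IK grasp",sg,q0.tolist());path(q0,T[2:])
E
```

```text
from current sg 1
pre      err 133mm 10.8deg maxdq 0.24 margin 0.01 [-1.25, -0.3, 1.55, 2.15, -0.02, 0.66, -1.96]
grasp    err 166mm 12.0deg maxdq 0.04 margin 0.01 [-1.29, -0.3, 1.55, 2.22, 0.13, 0.6, -2.11]
square   err 146mm 8.0deg maxdq 0.15 margin 0.01 [-1.26, -0.03, 1.55, 2.26, -0.2, 0.43, -2.56]
lift     err 40mm 1.7deg maxdq 0.04 margin 0.01 [-1.28, -0.3, 1.55, 2.24, -0.08, 0.25, -2.56]
up       err 0mm 0.0deg maxdq 0.12 margin 0.01 [-0.73, -0.3, 1.11, 2.32, -0.73, 0.27, -1.9]
mid      err 47mm 12.0deg maxdq 0.29 margin 0.01 [0.67, -0.3, -0.59, 2.41, -1.4, 0.2, -1.84]
pre-h    err 143mm 49.8deg maxdq 0.12 margin 0.01 [1.17, -0.3, -1.53, 2.35, -1.4, 0.2, -2.29]
in       err 172mm 47.2deg maxdq 0.01 margin 0.01 [1.21, -0.3, -1.53, 2.3, -1.4, 0.2, -2.26]
hang     err 185mm 47.7deg maxdq 0.01 margin 0.01 [1.21, -0.3, -1.53, 2.32, -1.4, 0.2, -2.26]
retr     err 169mm 50.1deg maxdq 0.02 margin 0.01 [1.15, -0.3, -1.53, 2.34, -1.4, 0.2, -2.3]
 from IK grasp 1 [0.28, 0.48, 0.18, 1.89, -0.62, 0.78, -1.39]
square   err 0mm 0.0deg maxdq 0.12 margin 0.32 [-0.05, 0.42, 0.4, 2.01, -0.65, 0.5
[... 5720 characters left out ...]
argin 0.28 [0.09, 0.39, 0.23, 2.02, -0.51, 0.47, 0.84]
lift     err 0mm 0.0deg maxdq 0.10 margin 0.18 [0.38, 0.15, -0.01, 2.17, -1.04, 0.37, 1.41]
up       err 0mm 0.0deg maxdq 0.06 margin 0.11 [0.47, -0.08, 0.04, 2.31, -1.28, 0.49, 1.69]
mid      err 49mm 12.4deg maxdq 0.57 margin 0.01 [0.69, -0.3, -0.62, 2.41, -1.4, 0.2, 1.29]
pre-h    err 144mm 50.2deg maxdq 0.12 margin 0.01 [1.16, -0.3, -1.53, 2.35, -1.4, 0.2, 0.84]
in       err 173mm 47.6deg maxdq 0.01 margin 0.01 [1.2, -0.3, -1.53, 2.31, -1.4, 0.2, 0.87]
hang     err 186mm 48.1deg maxdq 0.01 margin 0.01 [1.2, -0.3, -1.53, 2.32, -1.4, 0.2, 0.87]
retr     err 170mm 50.5deg maxdq 0.02 margin 0.01 [1.14, -0.3, -1.53, 2.35, -1.4, 0.2, 0.83]
```

```bash
cat > search.py <<'E'
from ikm import *
import time
t0=time.time();rng=np.random.default_rng(1)
jw={1:'-z',-1:'z'}
start={1:[-0.05,.42,.4,2.01,-.65,.51,-2.18],-1:[.09,.39,.23,2.02,-.51,.47,.84]}
res=[]
while time.time()-t0<240:
    sg=rng.choice([1,-1]);psi=rng.choice([-20,-30,-40]);ht=rng.choice([0,8])
    tt=lambda tilt,rel:tool(tilt,YAW+np.radians(rel),jw[sg])
    L=np.array([-np.sin(YAW+np.radians(psi)),np.cos(YAW+np.radians(psi)),0]);H=lambda b,u:hk+.045*L-b*e+[0,0,u]
    a=dict(t1=rng.uniform(50,85),y1=rng.uniform(-40,20),m1=np.array([rng.uniform(.45,.62),0,.34]),t2=rng.uniform(20,70),y2=rng.uniform(-80,0),m2=np.array([rng.uniform(.42,.52),rng.uniform(.15,.3),.32]))
    P=[("lift",tp(pailgrip(0,.17,-.045),tt(65,0)),tt(65,0),8),("m1",tp(a['m1'],tt(a['t1'],a['y1'])),tt(a['t1'],a['y1']),10),("m2",tp(a['m2'],tt(a['t2'],a['y2'])),tt(a['t2'],a['y2']),12),
       ("preh",tp(H(.07,.03),tt(ht,psi)),tt(ht,psi),12),("hang",tp(H(0,0),tt(ht,psi)),tt(ht,psi),6),("retr",tp(H(0,0),tt(ht,psi))-.04*tt(ht,psi)[:,2],tt(ht,psi),3)]
    q=np.array(start[sg]);E=0;mar=9
    for w in P:
        q=path(q,[w],False);E+=np.linalg.norm(F(q)[0]-w[1])*10+np.linalg.norm(R.from_matrix(F(q)[1].T@w[2]).as_rotvec());mar=min(mar,np.minimum(q-LO,HI-q).min())
        if E>.4: break
    else: res.append((E-3*mar,E,mar,sg,psi,ht,{k:np.round(v,2).tolist() for k,v in a.items()},q.round(2).tolist()))
res.sort(key=lambda t:t[0])
print(len(res))
for x in res[:6]: print(x)
E
timeout 400 python3 search.py
```

```text
32
(np.float64(-0.02989916698752706), np.float64(0.00010083301247363022), np.float64(0.010000000000000231), np.int64(-1), np.int64(-40), np.int64(0), {'t1': 66.4, 'y1': -2.35, 'm1': [0.57, 0.0, 0.34], 't2': 30.61, 'y2': -32.37, 'm2': [0.47, 0.25, 0.32]}, [-1.85, 1.32, 1.03, 2.0, 0.83, 0.75, -2.53])
(np.float64(-0.02989106423201176), np.float64(0.00010893576798893456), np.float64(0.010000000000000231), np.int64(-1), np.int64(-30), np.int64(0), {'t1': 59.98, 'y1': 17.27, 'm1': [0.56, 0.0, 0.34], 't2': 38.25, 'y2': -38.65, 'm2': [0.5, 0.27, 0.32]}, [-2.03, 1.55, 1.2, 2.16, 0.72, 0.39, -2.53])
(np.float64(-0.029889564132895827), np.float64(0.00011043586710486614), np.float64(0.010000000000000231), np.int64(-1), np.int64(-40), np.int64(0), {'t1': 72.11, 'y1': -3.02, 'm1': [0.46, 0.0, 0.34], 't2': 60.37, 'y2': -17.06, 'm2': [0.51, 0.25, 0.32]}, [-1.85, 1.32, 1.03, 2.0, 0.83, 0.75, -2.53])
(np.float64(-0.02988801709292815), np.float64(0.00011198290753084142), np.float64(0.010000000000152998), np.int64(-1), np.int64(-40), np.int64(0), {'t1': 68.98, 'y1': -17.9, 'm1': [0.6, 0.0, 0.34], 't2': 65.74, 'y2': -29.45, 'm2': [0.52, 0.26, 0.32]}, [-1.85, 1.32, 1.03, 2.0, 0.83, 0.75, -2.53])
(np.float64(-0.029885313709726066), np.float64(0.00011468629027462634), np.float64(0.010000000000000231), np.int64(-1), np.int64(-40), np.int64(8), {'t1': 65.61, 'y1': 3.81, 'm1': [0.52, 0.0, 0.34], 't2': 33.94, 'y2': -27.85, 'm2': [0.51, 0.27, 0.32]}, [-1.78, 1.1, 0.95, 2.03, 0.94, 0.78, -2.53])
(np.float64(-0.029884801731754344), np.float64(0.00011519826824901381), np.float64(0.010000000000001119), np.int64(-1), np.int64(-40), np.int64(8), {'t1': 50.84, 'y1': -36.07, 'm1': [0.61, 0.0, 0.34], 't2': 52.29, 'y2': -4.25, 'm2': [0.45, 0.26, 0.32]}, [-1.78, 1.1, 0.95, 2.03, 0.94, 0.78, -2.53])
```

```bash
cat > s2.py <<'E'
from ikm import *
import time
rng=np.random.default_rng(2);tt=lambda tilt,rel:tool(tilt,YAW+np.radians(rel),'z')
# 1) hang pose choice sg=-1
out=[]
for psi in(-30,-40,-50):
  for ht in(0,8,15,22):
    for off in(.035,.045):
      L=np.array([-np.sin(YAW+np.radians(psi)),np.cos(YAW+np.radians(psi)),0]);G=hk+off*L;Rt=tt(ht,psi)
      c=min(clear(G,Rt),clear(G+[0,0,.016],Rt),clear(G+[0,0,.016]-.04*e,Rt))
      if c<.002: continue
      best=0
      for q0 in rng.uniform(LO+.1,HI-.1,(10,7)):
        T=tp(G,Rt);m=lambda q:np.r_[(F(q)[0]-T)*20,R.from_matrix(F(q)[1].T@Rt).as_rotvec()*6,.03*np.maximum(0,.35-(q-LO)),.03*np.maximum(0,.35-(HI-q))]
        s=least_squares(m,q0,bounds=(LO+.01,HI-.01),max_nfev=80)
        if np.abs(s.fun[:6]).max()<.06:
          mg=np.minimum(s.x-LO,HI-s.x).min()
          if mg>best: best=mg;qb=s.x
      if best>.0: out.append((best,round(c*1e3),psi,ht,off,qb.round(2).tolist()))
out.sort(key=lambda t:-t[0]); [print(o) for o in out[:6]]
# 2) escape
t0=time.time();qc=r.state()["joint_positions"];res=[]
while time.time()-t0<150:
    W=[];P=[]
    for k in range(2):
        g=np.array([rng.uniform(.45,.75),rng.uniform(-.3,.1),rng.uniform(.28,.40)]);t=rng.uniform(50,88);y=rng.uniform(-40,60);W.append(np.r_[g,t,y].round(2).tolist());P.append((k,tp(g,tt(t,y)),tt(t,y),12))
    P.append(("pre",tp(pailgrip(42,.06,-.045),tt(68,42)),tt(68,42),12))
    q=qc.copy();E=0;mar=9
    for i,w in enumerate(P):
        q=path(q,[w],False);mar=min(mar,np.minimum(q-LO,HI-q).min())
        er=np.linalg.norm(F(q)[0]-w[1])*10+np.linalg.norm(R.from_matrix(F(q)[1].T@w[2]).as_rotvec());E+=er
        if er>.3 and i==1: break
    else: res.append((er-mar,er,mar,W,q.round(2).tolist()))
res.sort(key=lambda t:t[0]);print(len(res));[print(x) for x in res[:4]]
E
timeout 500 python3 s2.py
```

```text
(np.float64(0.3290555827505788), 9, -40, 0, 0.045, [-1.88, 1.56, 1.23, 2.0, 0.46, 0.53, -2.23])
(np.float64(0.060471668071917284), 11, -30, 0, 0.045, [-1.98, 1.7, 1.29, 2.14, 0.42, 0.25, -2.27])
(np.float64(0.04040639080712671), 6, -30, 0, 0.035, [-1.99, 1.71, 1.29, 2.16, 0.41, 0.23, -2.27])
(np.float64(0.01000000890834954), 4, -30, 8, 0.035, [-1.95, 1.5, 1.28, 2.19, 0.64, 0.2, -2.35])
43
(np.float64(-0.2816348446318596), np.float64(0.00038476377073140073), np.float64(0.282019608402591), [[0.51, -0.05, 0.33, 80.81, -12.28], [0.65, -0.05, 0.29, 60.58, -4.65]], [-0.07, 0.46, 0.65, 1.89, -0.82, 0.98, 1.9])
(np.float64(-0.26235853527983327), np.float64(0.0012178798427759608), np.float64(0.2635764151226092), [[0.53, -0.11, 0.31, 71.03, -22.21], [0.68, -0.07, 0.36, 87.06, -23.11]], [0.08, 0.42, 0.46, 1.89, -0.72, 0.93, 1.82])
(np.float64(-0.2402368787099405), np.float64(2.197021238690781e-05), np.float64(0.2402588489223274), [[0.47, 0.08, 0.35, 85.88, 14.92], [0.56, -0.15, 0.39, 69.79, -0.56]], [-0.17, 0.5, 0.8, 1.89, -0.89, 1.03, 1.96])
(np.float64(-0.2212445343486239), np.float64(2.1491285032106006e-05), np.float64(0.221266025633656), [[0.54, 0.03, 0.37, 50.64, -36.27], [0.58, -0.29, 0.39, 86.87, 21.27]], [0.16, 0.41, 0.36, 1.89, -0.68, 0.9, 1.79])
```

```bash
cat >> ikm.py <<'E'
OFF=.04
def tt(tilt,rel): return tool(tilt,YAW+np.radians(rel),'z')
def go(G,tilt,rel,n,nxt=None,off=.159):
    "rows from measured pose (or from a previous target) to the pose; simulated joints"
    Rt=tt(tilt,rel); 
    if nxt is None: p,Rc,s=cur();q=s["joint_positions"];print("q",q.round(2).tolist())
    else: p,Rc,q=nxt
    T,_=plan(G,Rt,n,p=p,Rc=Rc,off=off); q=path(q,[("sim",T,Rt,max(n,2))])
    return T,Rt,q
E
python3 - <<'E'
from ikm import *
a=go([.51,-.05,.34],80,-10,8)
b=go([.60,-.12,.29],68,15,10,a)
c=go(pailgrip(42,.05,-OFF),78,42,8,b)
E
```

```text
q [-1.21, -0.31, 1.56, 2.14, -0.34, 0.52, 0.29]
TCP tgt [ 0.482 -0.049  0.497] n 8 |D| 0.1442 deg 37.16
[-0.044, -0.051, -0.045, -0.003, -0.018, -0.0] 
[-0.044, -0.051, -0.045, -0.002, -0.018, -0.001] 
[-0.044, -0.051, -0.045, -0.001, -0.018, -0.002] 
[-0.044, -0.051, -0.045, -0.0, -0.018, -0.003] 
[-0.044, -0.051, -0.045, 0.0, -0.018, -0.003] 
[-0.044, -0.051, -0.045, 0.001, -0.018, -0.004] 
[-0.044, -0.051, -0.045, 0.001, -0.017, -0.005] 
[-0.044, -0.051, -0.045, 0.002, -0.017, -0.006] 
sim      err 0mm 0.0deg maxdq 0.08 margin 0.31 [-1.14, -0.0, 1.2, 1.95, -0.0, 1.02, 0.02]
TCP tgt [ 0.545 -0.143  0.437] n 10 |D| 0.1274 deg 27.69
[0.012, 0.021, -0.042, 0.006, 0.009, 0.007] 
[0.012, 0.021, -0.042, 0.005, 0.009, 0.007] 
[0.012, 0.021, -0.042, 0.004, 0.01, 0.007] 
[0.012, 0.021, -0.042, 0.004, 0.01, 0.007] 
[0.012, 0.021, -0.042, 0.003, 0.01, 0.007] 
[0.012, 0.021, -0.042, 0.003, 0.01, 0.007] 
[0.012, 0.021, -0.042, 0.002, 0.011, 0.007] 
[0.012, 0.021, -0.042, 0.002, 0.011, 0.007] 
[0.012, 0.021, -0.042, 0.001, 0.011, 0.007] 
[0.012, 0.021, -0.042, 0.0, 0.011, 0.006] 
sim      err 0mm 0.0deg maxdq 0.12 margin 0.51 [-0.52, 0.28, 0.95, 1.91, -0.66, 0.88, 1.16]
TCP tgt [ 0.555 -0.194  0.339] n 8 |D| 0.1119 deg 28.76
[0.017, -0.021, -0.056, -0.006, 0.006, 0.011] 
[0.017, -0.021, -0.056, -0.006, 0.006, 0.011] 
[0.017, -0.021, -0.056, -0.006, 0.006, 0.011] 
[0.017, -0.021, -0.056, -0.006, 0.006, 0.011] 
[0.017, -0.021, -0.056, -0.006, 0.006, 0.011] 
[0.017, -0.021, -0.056, -0.006, 0.006, 0.011] 
[0.017, -0.021, -0.056, -0.006, 0.005, 0.011] 
[0.017, -0.021, -0.056, -0.006, 0.005, 0.011] 
sim      err 0mm 0.0deg maxdq 0.09 margin 0.58 [-0.23, 0.52, 0.77, 1.84, -0.69, 0.98, 1.74]
```

```bash
python3 -m handwheel '[[-0.044,-0.051,-0.045,-0.003,-0.018,0,0.0918],[-0.044,-0.051,-0.045,-0.002,-0.018,-0.001,0.0918],[-0.044,-0.051,-0.045,-0.001,-0.018,-0.002,0.0918],[-0.044,-0.051,-0.045,0,-0.018,-0.003,0.0918],[-0.044,-0.051,-0.045,0,-0.018,-0.003,0.0918],[-0.044,-0.051,-0.045,0.001,-0.018,-0.004,0.0918],[-0.044,-0.051,-0.045,0.001,-0.017,-0.005,0.0918],[-0.044,-0.051,-0.045,0.002,-0.017,-0.006,0.0918],[0,0,0,0,0,0,0.0918],[0,0,0,0,0,0,0.0918]]'
python3 - <<'E'
from ikm import *
b=go([.60,-.12,.29],68,15,9)
E
```

```text
time_s: 14.92
tool_pos: [0.4821, -0.0404, 0.4954]
tcp_rot: [3.126, -0.148, -0.035]
wrist_force: [0.9, -0.7, 0.4]
finger_gap: 0.0916
q [-1.09, 0.02, 1.15, 1.94, -0.01, 1.05, 0.02]
TCP tgt [ 0.545 -0.143  0.437] n 9 |D| 0.1333 deg 28.07
[0.014, 0.026, -0.046, 0.006, 0.011, 0.008] 
[0.014, 0.026, -0.046, 0.006, 0.011, 0.008] 
[0.014, 0.026, -0.046, 0.005, 0.012, 0.008] 
[0.014, 0.026, -0.046, 0.004, 0.012, 0.008] 
[0.014, 0.026, -0.046, 0.003, 0.012, 0.007] 
[0.014, 0.026, -0.046, 0.003, 0.013, 0.007] 
[0.014, 0.026, -0.046, 0.002, 0.013, 0.007] 
[0.014, 0.026, -0.046, 0.001, 0.013, 0.007] 
[0.014, 0.026, -0.046, 0.0, 0.013, 0.007] 
sim      err 0mm 0.0deg maxdq 0.13 margin 0.51 [-0.5, 0.28, 0.93, 1.91, -0.65, 0.87, 1.15]
```

The arm is free of its limits and matches the model. Continuing.

```bash
python3 -m handwheel '[[0.014,0.026,-0.046,0.006,0.011,0.008,0.0918],[0.014,0.026,-0.046,0.006,0.011,0.008,0.0918],[0.014,0.026,-0.046,0.005,0.012,0.008,0.0918],[0.014,0.026,-0.046,0.004,0.012,0.008,0.0918],[0.014,0.026,-0.046,0.003,0.012,0.007,0.0918],[0.014,0.026,-0.046,0.003,0.013,0.007,0.0918],[0.014,0.026,-0.046,0.002,0.013,0.007,0.0918],[0.014,0.026,-0.046,0.001,0.013,0.007,0.0918],[0.014,0.026,-0.046,0,0.013,0.007,0.0918],[0,0,0,0,0,0,0.0918]]'
python3 - <<'E'
from ikm import *
c=go(pailgrip(42,.05,-OFF),78,42,9)
E
```

```text
time_s: 15.75
tool_pos: [0.5428, -0.1554, 0.4309]
tcp_rot: [3.135, -0.406, 0.398]
wrist_force: [-0.2, 0.0, 0.5]
finger_gap: 0.0915
q [-0.47, 0.29, 0.93, 1.92, -0.71, 0.86, 1.23]
TCP tgt [ 0.555 -0.194  0.339] n 9 |D| 0.1009 deg 28.98
[0.016, -0.021, -0.049, -0.004, 0.004, 0.009] 
[0.016, -0.021, -0.049, -0.004, 0.004, 0.009] 
[0.016, -0.021, -0.049, -0.004, 0.004, 0.009] 
[0.016, -0.021, -0.049, -0.004, 0.004, 0.009] 
[0.016, -0.021, -0.049, -0.004, 0.004, 0.009] 
[0.016, -0.021, -0.049, -0.004, 0.004, 0.009] 
[0.016, -0.021, -0.049, -0.004, 0.004, 0.009] 
[0.016, -0.021, -0.049, -0.004, 0.004, 0.009] 
[0.016, -0.021, -0.049, -0.004, 0.004, 0.01] 
sim      err 0mm 0.0deg maxdq 0.07 margin 0.58 [-0.24, 0.52, 0.78, 1.84, -0.69, 0.98, 1.74]
```

```bash
python3 -m handwheel '[[0.016,-0.021,-0.049,-0.004,0.004,0.009,0.0918],[0.016,-0.021,-0.049,-0.004,0.004,0.009,0.0918],[0.016,-0.021,-0.049,-0.004,0.004,0.009,0.0918],[0.016,-0.021,-0.049,-0.004,0.004,0.009,0.0918],[0.016,-0.021,-0.049,-0.004,0.004,0.009,0.0918],[0.016,-0.021,-0.049,-0.004,0.004,0.009,0.0918],[0.016,-0.021,-0.049,-0.004,0.004,0.009,0.0918],[0.016,-0.021,-0.049,-0.004,0.004,0.009,0.0918],[0.016,-0.021,-0.049,-0.004,0.004,0.009,0.0918],[0,0,0,0,0,0,0.0918]]'
python3 - <<'E'
from ikm import *
c=go(pailgrip(42,.0,-OFF),80,42,5)
E
```

```text
time_s: 16.58
tool_pos: [0.5488, -0.2001, 0.3422]
tcp_rot: [3.136, -0.201, 0.844]
wrist_force: [0.1, -0.2, -0.1]
finger_gap: 0.0919
q [-0.24, 0.51, 0.79, 1.85, -0.68, 0.98, 1.72]
TCP tgt [ 0.559 -0.19   0.29 ] n 5 |D| 0.0545 deg 1.91
[0.002, -0.005, -0.004, 0.001, 0.0, 0.011] 
[0.002, -0.005, -0.004, 0.001, 0.0, 0.011] 
[0.002, -0.005, -0.004, 0.001, 0.0, 0.011] 
[0.002, -0.005, -0.004, 0.001, 0.0, 0.011] 
[0.002, -0.005, -0.004, 0.001, 0.0, 0.011] 
sim      err 0mm 0.0deg maxdq 0.02 margin 0.56 [-0.22, 0.59, 0.74, 1.86, -0.73, 0.91, 1.77]
```

```bash
python3 -m handwheel '[[0.002,-0.005,-0.004,0.001,0,0.011,0.0918],[0.002,-0.005,-0.004,0.001,0,0.011,0.0918],[0.002,-0.005,-0.004,0.001,0,0.011,0.0918],[0.002,-0.005,-0.004,0.001,0,0.011,0.0918],[0.002,-0.005,-0.004,0.001,0,0.011,0.0918],[0,0,0,0,0,0,0.0918],[0,0,0,0,0,0,0.0],[0,0,0,0,0,0,0.0],[0,0,0,0,0,0,0.0],[0,0,0,0,0,0,0.0]]' 25
python3 -m handwheel '[[0,0,0,0,0,0,0.0],[0,0,0,0,0,0,0.0],[0,0,0,0,0,0,0.0],[0,0,0,0,0,0,0.0],[0,0,0,0,0,0,0.0],[0,0,0,0,0,0,0.0],[0,0,0,0,0,0,0.0],[0,0,0,0,0,0,0.0],[0,0,0,0,0,0,0.0],[0,0,0,0,0,0,0.0]]' 25
python3 - <<'E'
from ikm import *
p,Rc,s=cur();print("grasp pt",(p+.159*Rc[:,2]).round(4),"want",pailgrip(42,0,-OFF).round(4))
# raise 12 mm then turn about pail centre
G=p+.159*Rc[:,2]
u=go(G+[0,0,.012],80,42,2)
b=go(pailgrip(0,.012,-OFF),78,0,9,u)
E
```

```text
time_s: 17.42
tool_pos: [0.5594, -0.1859, 0.2851]
tcp_rot: [3.141, -0.175, 0.857]
wrist_force: [0.5, -0.2, 0.7]
finger_gap: 0.0695
time_s: 18.25
tool_pos: [0.5597, -0.1872, 0.2872]
tcp_rot: [3.138, -0.177, 0.856]
wrist_force: [-0.8, 0.0, 0.3]
finger_gap: 0.0071
grasp pt [ 0.5784 -0.1664  0.1307] want [ 0.5766 -0.169   0.133 ]
q [-0.23, 0.6, 0.74, 1.86, -0.74, 0.9, 1.76]
TCP tgt [ 0.56  -0.187  0.299] n 2 |D| 0.0121 deg 0.45
[0.002, -0.001, -0.003, 0.001, 0.0, -0.006] 
[0.002, -0.001, -0.003, 0.001, 0.0, -0.006] 
sim      err 0mm 0.0deg maxdq 0.01 margin 0.57 [-0.24, 0.58, 0.75, 1.85, -0.72, 0.92, 1.75]
TCP tgt [ 0.569 -0.16   0.301] n 9 |D| 0.0292 deg 42.05
[-0.016, 0.004, 0.08, 0.003, -0.001, 0.0] 
[-0.016, 0.004, 0.08, 0.003, -0.002, 0.0] 
[-0.016, 0.004, 0.08, 0.003, -0.002, 0.0] 
[-0.016, 0.004, 0.08, 0.003, -0.002, 0.0] 
[-0.016, 0.004, 0.08, 0.002, -0.002, 0.0] 
[-0.016, 0.004, 0.08, 0.002, -0.002, 0.0] 
[-0.016, 0.004, 0.08, 0.002, -0.003, 0.0] 
[-0.016, 0.004, 0.08, 0.002, -0.003, 0.0] 
[-0.016, 0.004, 0.08, 0.002, -0.003, 0.0] 
sim      err 0mm 0.0deg maxdq 0.08 margin 0.51 [-0.45, 0.62, 0.94, 1.91, -0.85, 0.82, 1.07]
```

Grasped, gap 7 mm. I'll lift 12 mm and square it. Because tilting the tool in one grip would swing the pail, the plan is to set it down left of the rail and regrasp it nearly horizontally. I'll simulate that while squaring.

```bash
python3 -m handwheel '[[0.002,-0.001,-0.003,0.001,0,-0.006,0],[0.002,-0.001,-0.003,0.001,0,-0.006,0],[-0.016,0.004,0.08,0.003,-0.001,0,0],[-0.016,0.004,0.08,0.003,-0.002,0,0],[-0.016,0.004,0.08,0.003,-0.002,0,0],[-0.016,0.004,0.08,0.003,-0.002,0,0],[-0.016,0.004,0.08,0.002,-0.002,0,0],[-0.016,0.004,0.08,0.002,-0.002,0,0],[-0.016,0.004,0.08,0.002,-0.003,0,0],[-0.016,0.004,0.08,0.002,-0.003,0,0]]' 35
cat > s3.py <<'E'
from ikm import *
q0=r.state()["joint_positions"];print(q0.round(2).tolist())
import itertools
def W(name,G,tilt,rel,n,jw='z',sh=0):
    Rt=tool(tilt,YAW+np.radians(rel),jw);return (name,tp(G,Rt)-sh*Rt[:,2],Rt,n)
def grip(c,rel,z,off): return pailgrip(rel,z-.133,-off,c)
res=[]
for c,rel,tp_,psi,ht in itertools.product([(.45,.45),(.50,.47),(.42,.42)],[-25,-45,-60],[70],[-25,-38],[8]):
    A=[W("lift",pailgrip(0,.17,-OFF),75,0,8),W("m1",[.47,-.02,.33],75,-10,8),W("m2",[.43,.25,.33],72,-30,8),W("over",grip(c,rel,.25,OFF),tp_,rel,8),W("place",grip(c,rel,.130,OFF),tp_,rel,5)]
    q=path(q0,A,False);e1=np.linalg.norm(F(q)[0]-A[-1][1]);m1=np.minimum(q-LO,HI-q).min();qp=q
    # release, back out upward, flip
    L=np.array([-np.sin(YAW+np.radians(psi)),np.cos(YAW+np.radians(psi)),0])
    H=lambda b,u:hk+OFF*L-b*e+[0,0,u]
    Rf=lambda t:tool(t,YAW+np.radians(rel),'-z')
    q=path(q,[W("up",grip(c,rel,.23,OFF),tp_-20,rel,5)],False)
    # flip stepwise about tool z (direction + : q7 decreases / - : increases)
    out=[]
    for sgn in(1,-1):
        qq=q.copy()
        p,M=F(qq)
        for k in range(18): qq=step(qq,p,M@R.from_rotvec([0,0,sgn*np.pi*(k+1)/18]).as_matrix())
        B=[W("preg",grip(c,rel,.128,OFF),20,rel,8,'-z',.07),W("regr",grip(c,rel,.128,OFF),ht,rel,5,'-z'),W("lift2",grip(c,rel,.30,OFF),ht,rel,8,'-z'),W("preh",H(.08,.035),ht,psi,12,'-z'),W("in",H(0,.02),ht,psi,6,'-z'),W("hang",H(0,0),ht,psi,3,'-z'),W("retr",H(0,0),ht,psi,3,'-z',.045)]
        er=[];mm=[]
        for b in B:
            qq=path(qq,[b],False);er.append(round(1e3*np.linalg.norm(F(qq)[0]-b[1])+57*np.linalg.norm(R.from_matrix(F(qq)[1].T@b[2]).as_rotvec())));mm.append(round(float(np.minimum(qq-LO,HI-qq).min()),2))
        res.append((sum(er)+e1*1e3-20*min(mm),c,rel,psi,sgn,round(e1*1e3),round(m1,2),er,mm,qq.round(2).tolist(),qp.round(2).tolist()))
res.sort(key=lambda t:t[0]);[print(x) for x in res[:5]]
E
timeout 500 python3 s3.py
```

```text
time_s: 19.08
tool_pos: [0.5662, -0.1619, 0.3073]
tcp_rot: [-3.141, -0.21, 0.181]
wrist_force: [-0.0, -0.7, -1.1]
finger_gap: 0.0067
[-0.44, 0.6, 0.93, 1.91, -0.83, 0.83, 1.12]
(np.float64(-4.399558420722972), (0.5, 0.47), -45, -38, -1, 0, np.float64(0.78), [0, 0, 0, 0, 0, 0, 0], [0.46, 0.45, 0.38, 0.22, 0.35, 0.35, 0.35], [-1.27, 0.76, 0.25, 2.07, 1.42, 1.29, 0.35], [-1.18, 0.75, 0.33, 1.46, 0.15, 0.97, -1.67])
(np.float64(-4.399520808614941), (0.45, 0.45), -45, -38, -1, 0, np.float64(0.73), [0, 0, 0, 0, 0, 0, 0], [0.45, 0.42, 0.35, 0.22, 0.35, 0.35, 0.35], [-1.26, 0.76, 0.24, 2.07, 1.42, 1.3, 0.35], [-1.24, 0.68, 0.33, 1.6, 0.18, 0.92, -1.75])
(np.float64(-4.399512598410307), (0.5, 0.47), -25, -38, -1, 0, np.float64(0.61), [0, 0, 0, 0, 0, 0, 0], [0.71, 0.71, 0.67, 0.22, 0.35, 0.35, 0.34], [-1.34, 0.77, 0.33, 2.08, 1.39, 1.24, 0.35], [-1.18, 0.68, 0.29, 1.59, 0.21, 0.8, -1.41])
(np.float64(-4.399469987125198), (0.42, 0.42), -45, -38, -1, 0, np.float64(0.69), [0, 0, 0, 0, 0, 0, 0], [0.46, 0.43, 0.34, 0.22, 0.35, 0.35, 0.35], [-1.26, 0.76, 0.23, 2.07, 1.42, 1.3, 0.34], [-1.26, 0.61, 0.32, 1.71, 0.21, 0.88, -1.79])
(np.float64(-4.399455066077076), (0.45, 0.45), -25, -38, -1, 0, np.float64(0.58), [0, 0, 0, 0, 0, 0, 0], [0.64, 0.67, 0.6, 0.22, 0.35, 0.35, 0.34], [-1.34, 0.77, 0.33, 2.08, 1.39, 1.24, 0.35], [-1.24, 0.61, 0.29, 1.71, 0.25, 0.77, -1.49])
```

Run:
```python
from ikm import *
p,Rc,s=cur();G=p+.159*Rc[:,2];print("G",G.round(4),"want",pailgrip(0,.012,-OFF).round(4))
t=np.load('pics/t7.npz');X=xyz("top",t['d']).reshape(-1,3)
m=(X[:,0]>.28)&(X[:,0]<.56)&(X[:,1]>.34)&(X[:,1]<.62);q=X[m]
for lo in np.arange(.28,.56,.04):
    k=q[(q[:,0]>=lo)&(q[:,0]<lo+.04)];print(round(lo,2),[round(float(np.median(k[(k[:,1]>=y)&(k[:,1]<y+.05)][:,2])),2) if len(k[(k[:,1]>=y)&(k[:,1]<y+.05)]) else None for y in np.arange(.34,.62,.05)])
a=go(pailgrip(0,.175,-OFF),76,0,8)
b=go([.47,-.02,.33],75,-10,8,a)
a,d=snap("top","t9");B=cv2.resize(a[130:230,240:340],(500,500),interpolation=3);cv2.imwrite('pics/c8.png',B[:,:,::-1])
```

```text
G [ 0.5988 -0.1559  0.1518] want [ 0.6018 -0.1553  0.145 ]
0.28 [-0.9, -0.9, -0.9, None, -0.36, -0.33]
0.32 [None, 0.0, 0.0, -0.0, -0.0, -0.0]
0.36 [None, 0.0, 0.0, 0.0, 0.0, 0.0]
0.4 [None, None, 0.0, 0.0, 0.0, -0.0]
0.44 [None, -0.0, 0.0, 0.0, 0.0, 0.0]
0.48 [0.01, 0.0, 0.0, 0.0, 0.0, 0.0]
0.52 [0.16, 0.0, 0.0, -0.0, 0.0, 0.0]
0.56 [None, None, None, None, None, None]
q [-0.44, 0.6, 0.93, 1.91, -0.83, 0.83, 1.12]
TCP tgt [ 0.564 -0.16   0.462] n 8 |D| 0.155 deg 3.58
[-0.002, 0.004, 0.006, 0.004, -0.0, -0.019] 
[-0.002, 0.004, 0.006, 0.004, -0.0, -0.019] 
[-0.002, 0.004, 0.006, 0.004, -0.0, -0.019] 
[-0.002, 0.004, 0.006, 0.004, -0.0, -0.019] 
[-0.002, 0.004, 0.006, 0.004, -0.0, -0.019] 
[-0.002, 0.004, 0.006, 0.004, -0.0, -0.019] 
[-0.002, 0.004, 0.006, 0.004, -0.0, -0.019] 
[-0.002, 0.004, 0.006, 0.004, -0.0, -0.019] 
sim      err 0mm 0.0deg maxdq 0.03 margin 0.40 [-0.64, 0.42, 1.16, 1.79, -0.61, 1.04, 0.86]
TCP tgt [ 0.429 -0.018  0.484] n 8 |D| 0.1971 deg 10.05
[-0.005, 0.002, 0.021, -0.013, -0.02, -0.006] 
[-0.005, 0.002, 0.021, -0.014, -0.019, -0.006] 
[-0.005, 0.002, 0.021, -0.014, -0.019, -0.006] 
[-0.005, 0.002, 0.021, -0.015, -0.019, -0.006] 
[-0.005, 0.002, 0.021, -0.015, -0.018, -0.007] 
[-0.005, 0.002, 0.021, -0.015, -0.018, -0.007] 
[-0.005, 0.002, 0.021, -0.016, -0.018, -0.007] 
[-0.005, 0.002, 0.021, -0.016, -0.017, -0.007] 
sim      err 0mm 0.0deg maxdq 0.46 margin 0.07 [-1.07, -0.24, 0.9, 2.12, 0.3, 0.94, -0.35]
```

View pics/c8.png

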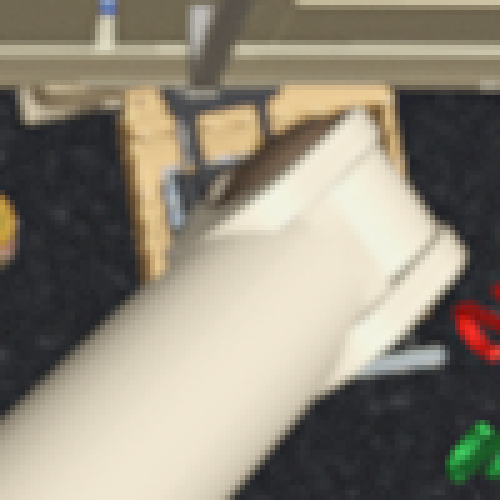

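Run:
```python
from ikm import *
for n,f in(("top","t0"),("scene","s0")):
    X=xyz(n,np.load(f'pics/{f}.npz')['d']).reshape(-1,3)
    for y0 in np.arange(-.36,.1,.06):
        q=X[(X[:,1]>y0)&(X[:,1]<y0+.06)&(X[:,2]>.42)&(X[:,2]<1.0)&(X[:,0]>.45)&(X[:,0]<.8)]
        if len(q): 
            w=q[q[:,0]<np.percentile(q[:,0],3)+.002]
            print(n,round(y0,2),len(q),"minx",w.mean(0).round(3),"z low",q[:,2].min().round(3))
p,M=F(r.state()["joint_positions"]);print("wrist",(p-.19*M[:,2]).round(3))
```

```text
top -0.36 4025 minx [ 0.609 -0.328  0.575] z low 0.469
top -0.3 5756 minx [ 0.611 -0.284  0.735] z low 0.461
top -0.24 5342 minx [ 0.61  -0.21   0.531] z low 0.463
top -0.18 5039 minx [ 0.611 -0.135  0.797] z low 0.463
top -0.12 5767 minx [ 0.577 -0.101  0.756] z low 0.468
top -0.06 5418 minx [ 0.611 -0.029  0.844] z low 0.468
top 0.0 5551 minx [0.61  0.011 0.804] z low 0.469
top 0.06 5677 minx [0.609 0.093 0.533] z low 0.47
scene -0.36 937 minx [ 0.606 -0.328  0.5  ] z low 0.457
scene -0.3 1117 minx [ 0.606 -0.269  0.5  ] z low 0.456
scene -0.24 1217 minx [ 0.606 -0.21   0.486] z low 0.455
scene -0.18 1032 minx [ 0.605 -0.15   0.486] z low 0.456
scene -0.12 1887 minx [ 0.577 -0.099  0.638] z low 0.456
scene -0.06 1624 minx [ 0.606 -0.028  0.499] z low 0.455
scene 0.0 2021 minx [0.607 0.03  0.497] z low 0.456
scene 0.06 2169 minx [0.607 0.091 0.489] z low 0.455
wrist [ 0.527 -0.169  0.492]
```

```bash
python3 -m handwheel '[[0,0,0,0.003,0,-0.01,0],[-0.002,0.004,0.006,0.003,0,-0.017,0],[-0.002,0.004,0.006,0.003,0,-0.019,0],[-0.002,0.004,0.006,0.003,0,-0.019,0],[-0.002,0.004,0.006,0.003,0,-0.019,0],[-0.002,0.004,0.006,0.003,0,-0.019,0],[-0.002,0.004,0.006,0.003,0,-0.019,0],[0,0,0,0.003,0,-0.019,0],[0,0,0,0.001,0,-0.008,0],[0,0,0,0,0,0,0]]'
python3 - <<'E'
from ikm import *
p,Rc,s=cur();print("G",(p+.159*Rc[:,2]).round(4))
a,d=snap("scene","s10");X=xyz("scene",d).reshape(-1,3)
q=X[(abs(X[:,0]-.6)<.1)&(abs(X[:,1]+.19)<.12)&(X[:,2]>.12)&(X[:,2]<.27)];print("pail pts",len(q),q.min(0).round(3),q.max(0).round(3))
cv2.imwrite('pics/c9.png',cv2.resize(a[100:250,190:390],(800,600),interpolation=3)[:,:,::-1])
for m in([.50,0,.33],[.52,-.02,.33],[.54,0,.33]):
  for t in(75,82):
    print(m,t);Rt=tt(t,-12);qq=path(s["joint_positions"],[("m1",tp(m,Rt),Rt,8)]);R2=tt(74,-30);path(qq,[("m2",tp([.44,.25,.33],R2),R2,9)])
E
```

```text
time_s: 19.97
tool_pos: [0.5562, -0.1607, 0.4652]
tcp_rot: [-3.14, -0.226, 0.16]
wrist_force: [-0.0, 0.5, -2.1]
finger_gap: 0.0067
G [ 0.5914 -0.1548  0.3103]
pail pts 1375 [ 0.5   -0.283  0.125] [ 0.655 -0.117  0.27 ]
[0.5, 0, 0.33] 75
m1       err 0mm 0.0deg maxdq 0.48 margin 0.16 [-1.2, -0.15, 1.03, 2.06, 0.24, 0.92, -0.36]
m2       err 0mm 0.0deg maxdq 0.12 margin 0.35 [-1.38, 0.04, 0.66, 1.96, 0.26, 1.04, -1.24]
[0.5, 0, 0.33] 82
m1       err 0mm 0.0deg maxdq 0.24 margin 0.01 [-1.5, 0.13, 1.55, 1.96, -0.15, 1.04, 0.03]
m2       err 0mm 0.0deg maxdq 0.29 margin 0.36 [-1.66, 0.05, 0.96, 1.97, 0.24, 1.03, -1.21]
[0.52, -0.02, 0.33] 75
m1       err 11mm 1.0deg maxdq 0.40 margin 0.01 [-1.55, 0.01, 1.55, 2.0, 0.02, 0.9, -0.09]
m2       err 0mm 0.0deg maxdq 0.29 margin 0.34 [-1.9, 0.08, 1.22, 1.97, 0.2, 1.02, -1.17]
[0.52, -0.02, 0.33] 82
m1       err 0mm 0.0deg maxdq 0.09 margin 0.01 [-1.29, 0.36, 1.55, 1.92, -0.42, 1.11, 0.32]
m2       err 0mm 0.0deg maxdq 0.35 margin 0.38 [-1.84, 0.07, 1.15, 1.97, 0.22, 1.02, -1.19]
[0.54, 0, 0.33] 75
m1       err 0mm 0.0deg maxdq 0.22 margin 0.01 [-1.47, 0.18, 1.55, 1.98, -0.22, 0.91, 0.09]
m2       err 0mm 0.0deg maxdq 0.42 margin 0.36 [-1.64, 0.05, 0.93, 1.97, 0.24, 1.03, -1.22]
[0.54, 0, 0.33] 82
m1       err 0mm 0.0deg maxdq 0.08 margin 0.07 [-1.24, 0.4, 1.49, 1.88, -0.47, 1.12, 0.31]
m2       err 0mm 0.0deg maxdq 0.31 margin 0.27 [-1.95, 0.09, 1.29, 1.97, 0.18, 1.02, -1.15]
```

View pics/c9.png

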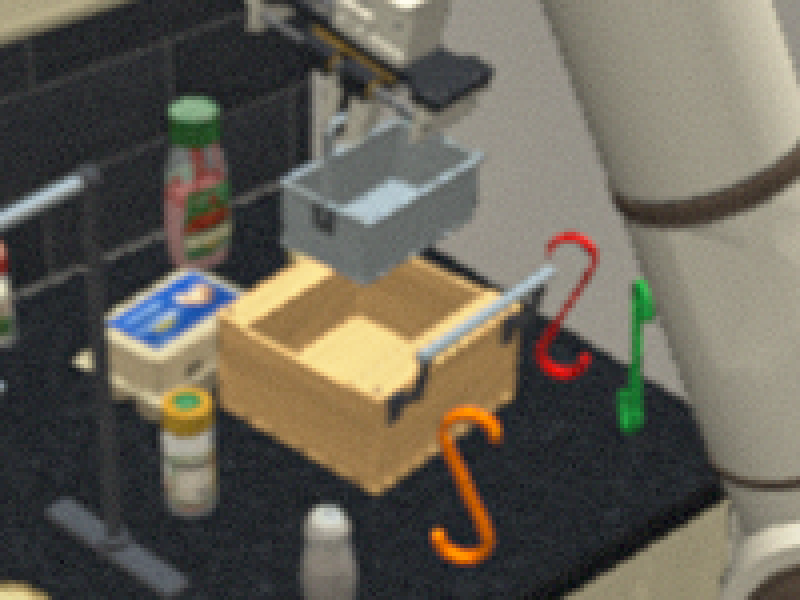

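Picture: the pail hangs level, clear above the crate, at (380,200). I'll search for a transit with joint margin.

```bash
cat > s4.py <<'E'
from ikm import *
import time
rng=np.random.default_rng(5);q0=r.state()["joint_positions"];C=np.array([.43,.48]);res=[];t0=time.time()
while time.time()-t0<170:
    rel=rng.choice([-25,-35,-45]);A=[];P=[]
    for g in([rng.uniform(.42,.52),rng.uniform(-.12,.02),rng.uniform(.31,.36)],[rng.uniform(.40,.46),rng.uniform(.12,.3),.34]):
        t=rng.uniform(68,88);y=rng.uniform(-60,40);A.append(np.r_[g,t,y].round(2).tolist());P.append(("m",tp(g,tt(t,y)),tt(t,y),10))
    P.append(("over",tp(pailgrip(rel,.12,-OFF,C),tt(74,rel)),tt(74,rel),10))
    q=q0.copy();mar=9;mdq=0;ok=1
    for n_,T,Rt,n in P:
        p,M=F(q);S=Slerp([0,1],R.from_matrix([M,Rt]))
        for k in range(1,n+1):
            qn=step(q,p+(T-p)*k/n,S(k/n).as_matrix());mdq=max(mdq,np.abs(qn-q).max());q=qn;mar=min(mar,np.minimum(q-LO,HI-q).min())
        if np.linalg.norm(F(q)[0]-T)>.004 or mar<.04: ok=0;break
    if ok: res.append((mar-mdq,round(mar,2),round(mdq,2),rel,A,q.round(2).tolist()))
res.sort(key=lambda t:-t[0]);print(len(res));[print(x) for x in res[:4]]
E
timeout 300 python3 s4.py
```

```text
50
(np.float64(0.07795429372674406), np.float64(0.24), np.float64(0.17), np.int64(-35), [[0.48, -0.06, 0.35, 84.79, 31.26], [0.41, 0.28, 0.34, 87.03, 18.3]], [-1.59, 0.65, 0.85, 1.52, -0.22, 1.1, -1.26])
(np.float64(0.0776569997362685), np.float64(0.24), np.float64(0.16), np.int64(-35), [[0.51, -0.1, 0.33, 78.51, 22.07], [0.42, 0.19, 0.34, 87.96, 15.53]], [-1.56, 0.63, 0.79, 1.52, -0.17, 1.09, -1.29])
(np.float64(0.06027909323920305), np.float64(0.28), np.float64(0.21), np.int64(-25), [[0.48, 0.02, 0.32, 85.84, 36.92], [0.41, 0.27, 0.34, 85.86, -20.25]], [-1.55, 0.58, 0.74, 1.57, -0.13, 1.03, -1.16])
(np.float64(0.029260982257450663), np.float64(0.19), np.float64(0.16), np.int64(-45), [[0.49, -0.04, 0.34, 78.19, 31.63], [0.42, 0.28, 0.34, 84.1, 14.69]], [-1.49, 0.64, 0.72, 1.47, -0.13, 1.16, -1.48])
```

Run:
```python
from ikm import *
a=go([.51,-.10,.335],79,22,9)
b=go([.42,.19,.345],87,15,10,a)
```

```text
q [-0.64, 0.41, 1.16, 1.8, -0.59, 1.05, 0.89]
TCP tgt [ 0.484 -0.115  0.491] n 9 |D| 0.0898 deg 20.31
[0.008, -0.004, -0.038, -0.006, -0.006, -0.004] 
[0.008, -0.004, -0.038, -0.006, -0.007, -0.004] 
[0.008, -0.004, -0.038, -0.006, -0.007, -0.004] 
[0.008, -0.004, -0.038, -0.006, -0.007, -0.004] 
[0.008, -0.004, -0.038, -0.005, -0.007, -0.004] 
[0.008, -0.004, -0.038, -0.005, -0.008, -0.004] 
[0.008, -0.004, -0.038, -0.005, -0.008, -0.004] 
[0.008, -0.004, -0.038, -0.004, -0.008, -0.004] 
[0.008, -0.004, -0.038, -0.004, -0.008, -0.004] 
sim      err 0mm 0.0deg maxdq 0.05 margin 0.33 [-0.91, 0.12, 1.23, 1.92, -0.29, 1.07, 0.95]
TCP tgt [0.412 0.187 0.504] n 10 |D| 0.3103 deg 10.63
[-0.001, -0.014, 0.012, 0.009, -0.03, 0.0] 
[-0.001, -0.014, 0.012, 0.008, -0.03, 0.0] 
[-0.001, -0.014, 0.012, 0.008, -0.03, 0.0] 
[-0.001, -0.014, 0.012, 0.008, -0.03, -0.0] 
[-0.001, -0.014, 0.012, 0.007, -0.03, -0.0] 
[-0.001, -0.014, 0.012, 0.007, -0.03, -0.0] 
[-0.001, -0.014, 0.012, 0.006, -0.03, -0.001] 
[-0.001, -0.014, 0.012, 0.006, -0.03, -0.001] 
[-0.001, -0.014, 0.012, 0.006, -0.03, -0.001] 
[-0.001, -0.014, 0.012, 0.005, -0.031, -0.001] 
sim      err 0mm 0.0deg maxdq 0.17 margin 0.28 [-1.24, -0.03, 0.74, 1.95, 0.03, 1.16, -0.12]
```

```bash
python3 -m handwheel '[[0.008,-0.004,-0.038,-0.006,-0.006,-0.004,0],[0.008,-0.004,-0.038,-0.006,-0.007,-0.004,0],[0.008,-0.004,-0.038,-0.006,-0.007,-0.004,0],[0.008,-0.004,-0.038,-0.006,-0.007,-0.004,0],[0.008,-0.004,-0.038,-0.005,-0.007,-0.004,0],[0.008,-0.004,-0.038,-0.005,-0.008,-0.004,0],[0.008,-0.004,-0.038,-0.005,-0.008,-0.004,0],[0.008,-0.004,-0.038,-0.004,-0.008,-0.004,0],[0.008,-0.004,-0.038,-0.004,-0.008,-0.004,0],[0,0,0,0,0,0,0]]'
python3 -m handwheel '[[-0.001,-0.014,0.012,0.009,-0.02,0,0],[-0.001,-0.014,0.012,0.008,-0.03,0,0],[-0.001,-0.014,0.012,0.008,-0.03,0,0],[-0.001,-0.014,0.012,0.008,-0.03,0,0],[-0.001,-0.014,0.012,0.007,-0.03,0,0],[-0.001,-0.014,0.012,0.007,-0.03,0,0],[-0.001,-0.014,0.012,0.006,-0.03,-0.001,0],[-0.001,-0.014,0.012,0.006,-0.03,-0.001,0],[-0.001,-0.014,0.012,0.006,-0.03,-0.001,0],[-0.001,-0.014,0.012,0.005,-0.031,-0.001,0]]'
python3 - <<'E'
from ikm import *
C=np.array([.43,.48])
b=go(pailgrip(-35,.06,-OFF,C),80,-35,10)
E
```

```text
time_s: 20.85
tool_pos: [0.4753, -0.1094, 0.4796]
tcp_rot: [-3.128, -0.171, 0.539]
wrist_force: [0.9, -0.3, -1.6]
finger_gap: 0.0065
time_s: 21.68
tool_pos: [0.397, 0.1849, 0.4906]
tcp_rot: [-3.125, -0.021, 0.401]
wrist_force: [0.9, 0.9, -2.2]
finger_gap: 0.0065
q [-1.33, -0.04, 0.83, 1.98, 0.02, 1.17, -0.11]
TCP tgt [0.424 0.528 0.35 ] n 10 |D| 0.3721 deg 51.4
[-0.01, 0.015, 0.088, 0.016, -0.03, 0.015] 
[-0.01, 0.015, 0.088, 0.013, -0.032, 0.015] 
[-0.01, 0.015, 0.088, 0.01, -0.033, 0.015] 
[-0.01, 0.015, 0.088, 0.006, -0.034, 0.014] 
[-0.01, 0.015, 0.088, 0.003, -0.034, 0.014] 
[-0.01, 0.015, 0.088, 0.0, -0.035, 0.014] 
[-0.01, 0.015, 0.088, -0.003, -0.035, 0.013] 
[-0.01, 0.015, 0.088, -0.006, -0.034, 0.013] 
[-0.01, 0.015, 0.088, -0.01, -0.034, 0.013] 
[-0.01, 0.015, 0.088, -0.013, -0.033, 0.012] 
sim      err 0mm 0.0deg maxdq 0.11 margin 0.77 [-1.5, 0.69, 0.79, 1.55, -0.35, 1.04, -1.16]
```

```bash
python3 -m handwheel '[[-0.01,0.015,0.088,0.016,-0.03,0.015,0],[-0.01,0.015,0.088,0.013,-0.032,0.015,0],[-0.01,0.015,0.088,0.01,-0.033,0.015,0],[-0.01,0.015,0.088,0.006,-0.034,0.014,0],[-0.01,0.015,0.088,0.003,-0.034,0.014,0],[-0.01,0.015,0.088,0,-0.035,0.014,0],[-0.01,0.015,0.088,-0.003,-0.035,0.013,0],[-0.01,0.015,0.088,-0.006,-0.034,0.013,0],[-0.01,0.015,0.088,-0.01,-0.034,0.013,0],[-0.01,0.015,0.088,-0.013,-0.033,0.012,0]]'
python3 - <<'E'
from ikm import *
p,Rc,s=cur();G=p+.159*Rc[:,2];print("G",G.round(4))
b=go(np.r_[G[:2],.135],80,-35,5)
a,d=snap("top","t11");b_,d2=snap("scene","s11")
for n,D in(("top",d),("scene",d2)):
    X=xyz(n,D).reshape(-1,3);q=X[(abs(X[:,0]-.43)<.14)&(abs(X[:,1]-.48)<.15)&(X[:,2]>.02)&(X[:,2]<.135)];print(n,len(q),np.percentile(q,[1,99],axis=0).round(3).tolist())
E
```

```text
time_s: 22.52
tool_pos: [0.4271, 0.5474, 0.3355]
tcp_rot: [-3.138, -0.169, -0.519]
wrist_force: [1.1, 0.0, -1.4]
finger_gap: 0.0067
G [0.4506 0.5346 0.1788]
q [-1.49, 0.73, 0.78, 1.53, -0.38, 1.04, -1.19]
TCP tgt [0.426 0.547 0.292] n 5 |D| 0.0439 deg 2.16
[0.001, 0.001, -0.007, -0.002, 0.0, 0.009] 
[0.001, 0.001, -0.007, -0.002, 0.0, 0.009] 
[0.001, 0.001, -0.007, -0.002, 0.0, 0.009] 
[0.001, 0.001, -0.007, -0.002, 0.0, 0.009] 
[0.001, 0.001, -0.007, -0.002, 0.0, 0.009] 
sim      err 0mm 0.0deg maxdq 0.01 margin 0.78 [-1.48, 0.78, 0.74, 1.54, -0.4, 0.97, -1.16]
top 1192 [[0.352, 0.362, 0.035], [0.553, 0.574, 0.119]]
scene 2801 [[0.348, 0.368, 0.035], [0.551, 0.594, 0.122]]
```

```bash
python3 -m handwheel '[[0.001,0.001,-0.007,-0.002,0,0.009,0],[0.001,0.001,-0.007,-0.002,0,0.009,0],[0.001,0.001,-0.007,-0.002,0,0.009,0],[0.001,0.001,-0.007,-0.002,0,0.009,0],[0.001,0.001,-0.007,-0.002,0,0.009,0],[0,0,0,-0.001,0,0.005,0],[0,0,0,0,0,0,0],[0,0,0,0,0,0,0],[0,0,0,0,0,0,0],[0,0,0,0,0,0,0]]'
python3 - <<'E'
from h import *
p,Rc,s=cur();print((p+.159*Rc[:,2]).round(4),s["wrist_force"].round(1))
E
```

```text
time_s: 23.45
tool_pos: [0.4217, 0.5591, 0.2817]
tcp_rot: [-3.132, -0.169, -0.461]
wrist_force: [0.1, 0.3, -1.2]
finger_gap: 0.0066
[0.4464 0.5486 0.125 ] [ 0.1  0.3 -1.2]
```

```bash
python3 -m handwheel '[[0,0,0,0,0,0.003,0],[0,0,0,0,0,0,0],[0,0,0,0,0,0,0.02],[0,0,0,0,0,0,0.04],[0,0,0,0,0,0,0.06],[0,0,0,0,0,0,0.08],[0,0,0,0,0,0,0.08],[0,0,0,0,0,0,0.08],[0,0,0,0,0,0,0.08],[0,0,0,0,0,0,0.08]]'
python3 -m handwheel '[[0,0,0,0,0,-0.01,0.08],[0,0,0,0,0,-0.02,0.08],[0,0,0,0,0,-0.03,0.08],[0,0,-0.1,0,0,-0.03,0.08],[0,0,-0.12,0,0,-0.02,0.08],[0,0,-0.12,0,0,0,0.08],[0,0,-0.12,0,0,0,0.08],[0,0,-0.12,0,0,0,0.08],[0,0,-0.12,0,0,0,0.08],[0,0,-0.12,0,0,0,0.08]]'
python3 - <<'E'
from ikm import *
np.set_printoptions(precision=4,suppress=True)
p,Rc,s=cur();print(s["joint_positions"].round(2),p.round(3))
for n in("scene","top"):
    a,d=snap(n,n[0]+"12");X=xyz(n,d).reshape(-1,3)
    q=X[(abs(X[:,0]-.43)<.11)&(abs(X[:,1]-.51)<.13)&(X[:,2]>.105)&(X[:,2]<.145)]
    l_=cv2.fitLine(q[:,:2].astype(np.float32),cv2.DIST_HUBER,0,.001,.001).ravel();t=(q[:,:2]-l_[2:])@l_[:2];k=abs((q[:,:2]-l_[2:])@[-l_[1],l_[0]])<.008
    t=t[k];print(n,len(q),"rel",(np.degrees(np.arctan2(-l_[0],l_[1]))-7.4+90)%180-90,"mid",l_[2:]+l_[:2]*(t.min()+t.max())/2,"len",np.ptp(t),np.percentile(q[:,2],[5,50,99]))
    q=X[(abs(X[:,0]-.43)<.11)&(abs(X[:,1]-.51)<.13)&(X[:,2]>.05)&(X[:,2]<.068)];print("  rim",len(q),cv2.minAreaRect(q[:,:2].astype(np.float32)))
    q=X[(abs(X[:,0]-.575)<.06)&(abs(X[:,1]-.2)<.02)&(X[:,2]>.205)&(X[:,2]<.26)];print("  hook low",len(q),q.min(0),q.max(0),q.mean(0))
E
```

```text
time_s: 24.28
tool_pos: [0.4228, 0.5572, 0.2767]
tcp_rot: [-3.135, -0.17, -0.462]
wrist_force: [-0.4, 0.3, -0.5]
finger_gap: 0.0555
time_s: 25.12
tool_pos: [0.4046, 0.5654, 0.3984]
tcp_rot: [3.018, -0.122, 0.395]
wrist_force: [-0.5, 0.8, 0.2]
finger_gap: 0.0801
[-1.43  0.61  0.6   1.48 -0.18  1.11 -0.46] [0.405 0.565 0.398]
scene 257 rel -34.46689 mid [0.42   0.5069] len 0.14842068602552735 [0.1117 0.1294 0.1391]
  rim 578 ((0.42065438628196716, 0.5078601837158203), (0.1507313847541809, 0.10074106603860855), 63.89508056640625)
  hook low 77 [0.5563 0.1949 0.2114] [0.5995 0.2118 0.2592] [0.5833 0.2051 0.2302]
top 109 rel -34.52688 mid [0.4222 0.5025] len 0.14735228135855521 [0.1196 0.1318 0.1418]
  rim 245 ((0.42033132910728455, 0.5043929815292358), (0.15251263976097107, 0.09612125903367996), 62.94130325317383)
  hook low 38 [0.5574 0.1926 0.2141] [0.5912 0.2052 0.2379] [0.5747 0.1983 0.2228]
```

The pail stands upright on the worktop at (.421,.506), turned −34.5° from the rail. Finish the half-turn and come in nearly horizontal.

```bash
cat >> ikm.py <<'E'
hk=np.array([.575,.200,.222])
def go2(G,tilt,rel,n,nxt=None,sh=0.):
    Rt=tool(tilt,YAW+np.radians(rel),'-z')
    if nxt is None: p,Rc,s=cur();q=s["joint_positions"];print("q",q.round(2).tolist(),"G",(p+.159*Rc[:,2]).round(4))
    else: p,Rc,q=nxt
    T,_=plan(np.array(G)-sh*Rt[:,2],Rt,n,p=p,Rc=Rc); q=path(q,[("sim",T,Rt,max(n,2))]); return T,Rt,q
PB=np.array([.421,.506]); RELP=-34.5
def pg(z): return pailgrip(RELP,z-.133,-OFF,PB)
E
python3 - <<'E'
from ikm import *
a=go2(pg(.23),30,RELP,18,None,.08)
b=go2(pg(.130),10,RELP,8,a,.07)
c=go2(pg(.129),10,RELP,4,b,0)
E
```

```text
q [-1.43, 0.61, 0.6, 1.48, -0.18, 1.11, -0.46] G [0.43   0.5548 0.2418]
TCP tgt [0.255 0.636 0.35 ] n 18 |D| 0.1727 deg 136.23
[-0.055, -0.026, -0.118, -0.006, -0.007, 0.001] 
[-0.055, -0.026, -0.118, -0.006, -0.008, 0.001] 
[-0.055, -0.026, -0.118, -0.005, -0.008, 0.001] 
[-0.055, -0.026, -0.118, -0.004, -0.009, 0.0] 
[-0.055, -0.026, -0.118, -0.003, -0.009, -0.0] 
[-0.055, -0.026, -0.118, -0.001, -0.009, -0.001] 
[-0.055, -0.026, -0.118, -0.0, -0.01, -0.001] 
[-0.055, -0.026, -0.118, 0.001, -0.009, -0.002] 
[-0.055, -0.026, -0.118, 0.002, -0.009, -0.002] 
[-0.055, -0.026, -0.118, 0.003, -0.009, -0.003] 
[-0.055, -0.026, -0.118, 0.004, -0.008, -0.003] 
[-0.055, -0.026, -0.118, 0.004, -0.008, -0.004] 
[-0.055, -0.026, -0.118, 0.005, -0.007, -0.004] 
[-0.055, -0.026, -0.118, 0.006, -0.006, -0.005] 
[-0.055, -0.026, -0.118, 0.006, -0.005, -0.005] 
[-0.055, -0.026, -0.118, 0.007, -0.004, -0.006] 
[-0.055, -0.026, -0.118, 0.007, -0.003, -0.006] 
[-0.055, -0.026, -0.118, 0.007, -0.001, -0.006] 
sim      err 0mm 0.0deg maxdq 0.08 margin 0.64 [-1.68, 0.76, 0.35, 1.48, 0.77, 1.38, 0.96]
TCP tgt [0.238 0.644 0.17 ] n 8 |D| 0.1807 deg 20.0
[-0.0, -0.044, 0.0, 0.021, 0.0, 0.009] 
[-0.0, -0.044, 0.0, 0.021, 0.0, 0.008] 
[-0.0, -0.044, 0.0, 0.021, 0.0, 0.007] 
[-0.0, -0.044, 0.0, 0.022, 0.0, 0.006] 
[-0.0, -0.044, 0.0, 0.022, 0.0, 0.006] 
[-0.0, -0.044, 0.0, 0.022, 0.0, 0.005] 
[-0.0, -0.044, 0.0, 0.022, 0.0, 0.004] 
[-0.0, -0.044, 0.0, 0.022, 0.0, 0.003] 
sim      err 0mm 0.0deg maxdq 0.05 margin 0.58 [-1.76, 1.14, 0.41, 1.41, 0.86, 1.44, 0.72]
TCP tgt [0.3   0.613 0.157] n 4 |D| 0.0702 deg 0.0
[0.0, 0.0, 0.0, 0.0, -0.0, 0.018] 
[0.0, 0.0, 0.0, 0.0, -0.0, 0.018] 
[0.0, 0.0, 0.0, 0.0, -0.0, 0.018] 
[0.0, 0.0, 0.0, 0.0, -0.0, 0.018] 
sim      err 0mm 0.0deg maxdq 0.03 margin 0.68 [-1.7, 1.15, 0.44, 1.48, 0.91, 1.34, 0.68]
```

```bash
python3 -m handwheel '[[-0.05,-0.024,-0.108,-0.006,-0.007,0,0.07],[-0.05,-0.024,-0.108,-0.006,-0.008,0,0.07],[-0.05,-0.024,-0.108,-0.005,-0.008,0,0.07],[-0.05,-0.024,-0.108,-0.004,-0.009,0,0.07],[-0.05,-0.024,-0.108,-0.003,-0.009,0,0.07],[-0.05,-0.024,-0.108,-0.001,-0.009,-0.001,0.07],[-0.05,-0.024,-0.108,0,-0.01,-0.001,0.07],[-0.05,-0.024,-0.108,0.001,-0.009,-0.002,0.07],[-0.05,-0.024,-0.108,0.002,-0.009,-0.002,0.07],[-0.05,-0.024,-0.108,0.003,-0.009,-0.003,0.07]]'
python3 - <<'E'
from ikm import *
a=go2(pg(.23),30,RELP,10,None,.08)
E
```

```text
time_s: 26.05
tool_pos: [0.3263, 0.6072, 0.3805]
tcp_rot: [2.627, 0.486, 1.313]
wrist_force: [-0.0, 1.1, -0.4]
finger_gap: 0.07
q [-1.54, 0.74, 0.47, 1.34, 0.29, 1.47, 0.24] G [0.3856 0.5248 0.2581]
TCP tgt [0.255 0.636 0.35 ] n 10 |D| 0.0829 deg 66.85
[-0.049, -0.02, -0.104, 0.002, -0.008, -0.002] 
[-0.049, -0.02, -0.104, 0.003, -0.007, -0.002] 
[-0.049, -0.02, -0.104, 0.004, -0.007, -0.003] 
[-0.049, -0.02, -0.104, 0.004, -0.006, -0.003] 
[-0.049, -0.02, -0.104, 0.005, -0.006, -0.003] 
[-0.049, -0.02, -0.104, 0.005, -0.005, -0.004] 
[-0.049, -0.02, -0.104, 0.006, -0.004, -0.004] 
[-0.049, -0.02, -0.104, 0.006, -0.003, -0.004] 
[-0.049, -0.02, -0.104, 0.006, -0.003, -0.005] 
[-0.049, -0.02, -0.104, 0.006, -0.002, -0.005] 
sim      err 0mm 0.0deg maxdq 0.07 margin 0.64 [-1.67, 0.76, 0.35, 1.48, 0.77, 1.38, 0.96]
```

```bash
python3 -m handwheel '[[-0.049,-0.02,-0.104,0.002,-0.008,-0.002,0.07],[-0.049,-0.02,-0.104,0.003,-0.007,-0.002,0.07],[-0.049,-0.02,-0.104,0.004,-0.007,-0.003,0.07],[-0.049,-0.02,-0.104,0.004,-0.006,-0.003,0.07],[-0.049,-0.02,-0.104,0.005,-0.006,-0.003,0.07],[-0.049,-0.02,-0.104,0.005,-0.005,-0.004,0.07],[-0.049,-0.02,-0.104,0.006,-0.004,-0.004,0.07],[-0.049,-0.02,-0.104,0.006,-0.003,-0.004,0.07],[-0.049,-0.02,-0.104,0.006,-0.003,-0.005,0.07],[-0.049,-0.02,-0.104,0.006,-0.002,-0.005,0.07]]'
python3 - <<'E'
from ikm import *
b=go2(pg(.130),10,RELP,9,None,.07)
E
```

```text
time_s: 26.88
tool_pos: [0.2497, 0.6378, 0.3495]
tcp_rot: [3.136, 1.073, 2.681]
wrist_force: [-0.7, -0.4, 0.6]
finger_gap: 0.0697
q [-1.69, 0.76, 0.35, 1.49, 0.79, 1.39, 0.95] G [0.3752 0.5765 0.2736]
TCP tgt [0.238 0.644 0.17 ] n 9 |D| 0.1802 deg 18.54
[0.002, -0.036, 0.0, 0.018, 0.0, 0.008] 
[0.002, -0.036, 0.0, 0.019, 0.0, 0.008] 
[0.002, -0.036, 0.0, 0.019, 0.0, 0.007] 
[0.002, -0.036, 0.0, 0.019, 0.0, 0.006] 
[0.002, -0.036, 0.0, 0.019, 0.0, 0.006] 
[0.002, -0.036, 0.0, 0.019, 0.0, 0.005] 
[0.002, -0.036, 0.0, 0.02, 0.0, 0.004] 
[0.002, -0.036, 0.0, 0.02, 0.0, 0.003] 
[0.002, -0.036, 0.0, 0.02, 0.0, 0.003] 
sim      err 0mm 0.0deg maxdq 0.05 margin 0.57 [-1.75, 1.14, 0.4, 1.41, 0.87, 1.45, 0.71]
```

```bash
python3 -m handwheel '[[0.002,-0.036,0,0.018,0,0.008,0.07],[0.002,-0.036,0,0.019,0,0.008,0.07],[0.002,-0.036,0,0.019,0,0.007,0.07],[0.002,-0.036,0,0.019,0,0.006,0.07],[0.002,-0.036,0,0.019,0,0.006,0.07],[0.002,-0.036,0,0.019,0,0.005,0.07],[0.002,-0.036,0,0.02,0,0.004,0.07],[0.002,-0.036,0,0.02,0,0.003,0.07],[0.002,-0.036,0,0.02,0,0.003,0.07],[0,0,0,0,0,0,0.07]]'
python3 - <<'E'
from ikm import *
b=go2(pg(.129),10,RELP,5,None,0)
E
```

```text
time_s: 27.72
tool_pos: [0.2343, 0.6499, 0.1659]
tcp_rot: [2.859, 1.404, 2.386]
wrist_force: [-1.8, -0.7, -1.5]
finger_gap: 0.0702
q [-1.76, 1.16, 0.41, 1.4, 0.86, 1.46, 0.66] G [0.3743 0.5789 0.1406]
TCP tgt [0.3   0.613 0.157] n 5 |D| 0.0758 deg 2.78
[0.001, 0.003, -0.009, -0.001, -0.001, 0.015] 
[0.001, 0.003, -0.009, -0.001, -0.001, 0.015] 
[0.001, 0.003, -0.009, -0.001, -0.001, 0.015] 
[0.001, 0.003, -0.009, -0.001, -0.001, 0.015] 
[0.001, 0.003, -0.009, -0.001, -0.001, 0.015] 
sim      err 0mm 0.0deg maxdq 0.02 margin 0.67 [-1.69, 1.15, 0.43, 1.47, 0.91, 1.35, 0.68]
```

```bash
python3 -m handwheel '[[0.001,0.003,-0.009,-0.001,-0.001,0.015,0.07],[0.001,0.003,-0.009,-0.001,-0.001,0.015,0.07],[0.001,0.003,-0.009,-0.001,-0.001,0.015,0.07],[0.001,0.003,-0.009,-0.001,-0.001,0.015,0.07],[0.001,0.003,-0.009,-0.001,-0.001,0.015,0.07],[0,0,0,0,0,0,0.07],[0,0,0,0,0,0,0.07],[0,0,0,0,0,0,0.07],[0,0,0,0,0,0,0.07],[0,0,0,0,0,0,0.07]]'
python3 - <<'E'
from ikm import *
b=go2(pg(.130),10,RELP,1,None,0)
a,d=snap("scene","s13");t_,d2=snap("top","t13")
A=cv2.resize(a[200:384,0:200],(400,368),interpolation=3);B=cv2.resize(t_[150:270,0:130],(400,368),interpolation=3);cv2.imwrite('pics/c10.png',np.hstack([A,B])[:,:,::-1])
E
```

```text
time_s: 28.55
tool_pos: [0.3106, 0.6068, 0.1676]
tcp_rot: [3.055, 1.392, 2.574]
wrist_force: [0.0, 0.4, -0.7]
finger_gap: 0.0701
q [-1.68, 1.13, 0.44, 1.49, 0.92, 1.34, 0.67] G [0.4495 0.5346 0.1393]
TCP tgt [0.3   0.613 0.158] n 1 |D| 0.0159 deg 1.06
[-0.0064, -0.004, -0.0168, 0.012, 0.0003, -0.0104] 
sim      err 0mm 0.0deg maxdq 0.01 margin 0.67 [-1.69, 1.14, 0.43, 1.48, 0.91, 1.35, 0.68]
```

```bash
python3 -m handwheel '[[-0.003,-0.002,-0.008,0.006,0,-0.005,0.07],[-0.003,-0.002,-0.008,0.005,0,-0.005,0.07],[0,0,0,0,0,0,0.07],[0,0,0,0,0,0,0.07],[0,0,0,0,0,0,0.07],[0,0,0,0,0,0,0.05],[0,0,0,0,0,0,0.04],[0,0,0,0,0,0,0.03],[0,0,0,0,0,0,0.03],[0,0,0,0,0,0,0.03]]' 8
python3 - <<'E'
from ikm import *
b=go2(pg(.129),10,RELP,1,None,0)
E
```

```text
time_s: 29.48
tool_pos: [0.2953, 0.6148, 0.1556]
tcp_rot: [-3.126, 1.395, 2.69]
wrist_force: [-0.5, 0.0, -0.7]
finger_gap: 0.0413
q [-1.7, 1.15, 0.42, 1.48, 0.91, 1.35, 0.68] G [0.4351 0.5442 0.1278]
TCP tgt [0.3   0.613 0.157] n 1 |D| 0.005 deg 0.39
[0.0055, -0.001, 0.0038, -0.0019, 0.0004, 0.0046] 
sim      err 0mm 0.0deg maxdq 0.00 margin 0.67 [-1.69, 1.15, 0.43, 1.47, 0.91, 1.35, 0.68]
```

```bash
python3 -m handwheel '[[0.005,-0.001,0.004,-0.001,0,0.0045,0.03],[0,0,0,0,0,0,0.03],[0,0,0,0,0,0,0.0],[0,0,0,0,0,0,0.0],[0,0,0,0,0,0,0.0],[0,0,0,0,0,0,0.0],[0,0,0,0,0,0,0.0],[0,0,0,0,0,0,0.0],[0,0,0,0,0,0,0.0],[0,0,0,0,0,0,0.0]]' 10
python3 -m handwheel '[[0,0,0,0,0,0,0],[0,0,0,0,0,0,0],[0,0,0,0,0,0,0],[0,0,0,-0.005,0,0,0],[0,0,0,-0.015,0,0,0],[0,0,0,-0.02,0,0,0],[0,0,0,-0.02,0,0,0],[0,0,0,0,0,0,0],[0,0,0,0,0,0,0],[0,0,0,0,0,0,0]]' 25
python3 - <<'E'
from ikm import *
psi=-34.5
p,Rc,s=cur();G=p+.159*Rc[:,2]
L=np.array([-np.sin(YAW+np.radians(psi)),np.cos(YAW+np.radians(psi)),0])
H=lambda b,u:hk+OFF*L-b*e+[0,0,u-.006]
print("clr",[round(1e3*clear(H(b,u),tool(10,YAW+np.radians(psi),'-z'),hk+[0,0,.128])) for b,u in((0,0),(0,.02),(.04,.02),(.08,.03))])
a=go2([G[0]-.02,G[1]-.02,.29],10,psi,5)
b=go2(H(.09,.035),10,psi,9,a)
c=go2(H(0,.02),10,psi,8,b)
d=go2(H(0,-.01),10,psi,3,c);go2(H(0,-.01),10,psi,3,d,.045)
E
```

```text
time_s: 30.32
tool_pos: [0.3008, 0.6123, 0.1562]
tcp_rot: [3.134, 1.396, 2.66]
wrist_force: [0.7, -0.2, -0.7]
finger_gap: 0.0073
time_s: 31.15
tool_pos: [0.3101, 0.6065, 0.219]
tcp_rot: [3.139, 1.392, 2.665]
wrist_force: [-0.3, -0.2, -1.5]
finger_gap: 0.0069
clr [12, 2, 9, 26]
q [-1.69, 1.04, 0.45, 1.52, 0.94, 1.35, 0.73] G [0.4493 0.5351 0.1908]
TCP tgt [0.29  0.586 0.318] n 5 |D| 0.1027 deg 0.23
[-0.0, -0.001, -0.0, -0.019, -0.005, -0.005] 
[-0.0, -0.001, -0.0, -0.019, -0.005, -0.005] 
[-0.0, -0.001, -0.0, -0.019, -0.005, -0.005] 
[-0.0, -0.001, -0.0, -0.019, -0.005, -0.005] 
[-0.0, -0.001, -0.0, -0.019, -0.005, -0.005] 
sim      err 0mm 0.0deg maxdq 0.04 margin 0.62 [-1.75, 0.86, 0.49, 1.62, 0.97, 1.4, 0.81]
TCP tgt [0.365 0.295 0.279] n 9 |D| 0.303 deg 0.0
[0.0, 0.0, 0.0, 0.0, -0.025, 0.023] 
[0.0, 0.0, 0.0, 0.0, -0.025, 0.023] 
[0.0, 0.0, 0.0, 0.0, -0.025, 0.023] 
[0.0, 0.0, 0.0, 0.0, -0.025, 0.023] 
[0.0, 0.0, 0.0, 0.0, -0.025, 0.023] 
[0.0, 0.0, 0.0, 0.0, -0.025, 0.023] 
[0.0, 0.0, 0.0, 0.0, -0.025, 0.023] 
[0.0, 0.0, 0.0, 0.0, -0.025, 0.023] 
[0.0, 0.0, 0.0, 0.0, -0.025, 0.02
[... 318 characters left out ...]
0.009] 
[0.0, 0.0, 0.0, 0.0, 0.006, 0.009] 
[0.0, 0.0, 0.0, 0.0, 0.006, 0.009] 
[0.0, 0.0, 0.0, 0.0, 0.006, 0.009] 
sim      err 0mm 0.0deg maxdq 0.02 margin 0.30 [-1.52, 0.83, 0.67, 2.12, 1.42, 0.93, 0.35]
TCP tgt [0.454 0.307 0.234] n 3 |D| 0.03 deg 0.0
[0.0, 0.0, 0.0, 0.01, 0.0, 0.002] 
[0.0, 0.0, 0.0, 0.01, 0.0, 0.002] 
[0.0, 0.0, 0.0, 0.01, 0.0, 0.002] 
sim      err 0mm 0.0deg maxdq 0.02 margin 0.31 [-1.51, 0.89, 0.65, 2.11, 1.42, 0.92, 0.29]
TCP tgt [0.414 0.327 0.241] n 3 |D| 0.045 deg 0.0
[0.0, 0.0, 0.0, -0.0, 0.0, -0.015] 
[0.0, 0.0, 0.0, -0.0, 0.0, -0.015] 
[0.0, 0.0, 0.0, -0.0, 0.0, -0.015] 
sim      err 0mm 0.0deg maxdq 0.03 margin 0.29 [-1.57, 0.85, 0.61, 2.13, 1.34, 0.98, 0.33]
```

```bash
python3 -m handwheel '[[0,-0.001,0,-0.019,-0.005,-0.005,0],[0,-0.001,0,-0.019,-0.005,-0.005,0],[0,-0.001,0,-0.019,-0.005,-0.005,0],[0,-0.001,0,-0.019,-0.005,-0.005,0],[0,-0.001,0,-0.019,-0.005,-0.005,0],[0,0,0,0,-0.012,0.012,0],[0,0,0,0,-0.023,0.021,0],[0,0,0,0,-0.025,0.023,0],[0,0,0,0,-0.025,0.023,0],[0,0,0,0,-0.02,0.02,0]]'
python3 - <<'E'
from ikm import *
psi=-34.5
L=np.array([-np.sin(YAW+np.radians(psi)),np.cos(YAW+np.radians(psi)),0])
H=lambda b,u:hk+OFF*L-b*e+[0,0,u-.006]
for t in(0,3,6):print(t,"clr",[round(1e3*clear(H(b,u),tool(t,YAW+np.radians(psi),'-z'),hk+[0,0,.128])) for b,u in((0,0),(0,.03),(.02,.03),(.04,.03),(.08,.03))])
b=go2(H(.09,.035),4,psi,6)
c=go2(H(0,.03),4,psi,8,b)
E
```

```text
time_s: 31.98
tool_pos: [0.3243, 0.4524, 0.2932]
tcp_rot: [-3.115, 1.387, 2.712]
wrist_force: [0.3, 0.6, -1.6]
finger_gap: 0.007
0 clr [12, 3, 8, 8, 24]
3 clr [12, 0, 7, 9, 25]
6 clr [12, -3, 2, 9, 25]
q [-1.74, 0.77, 0.53, 1.95, 1.09, 1.22, 0.61] G [0.4646 0.3834 0.2641]
TCP tgt [0.363 0.296 0.262] n 6 |D| 0.1638 deg 6.63
[0.003, -0.019, 0.001, 0.002, -0.021, 0.018] 
[0.003, -0.019, 0.001, 0.002, -0.02, 0.018] 
[0.003, -0.019, 0.001, 0.003, -0.02, 0.018] 
[0.003, -0.019, 0.001, 0.003, -0.02, 0.018] 
[0.003, -0.019, 0.001, 0.003, -0.02, 0.018] 
[0.003, -0.019, 0.001, 0.004, -0.02, 0.018] 
sim      err 0mm 0.0deg maxdq 0.07 margin 0.17 [-1.69, 0.83, 0.64, 2.25, 1.34, 1.08, 0.25]
TCP tgt [0.452 0.308 0.257] n 8 |D| 0.0902 deg 0.0
[0.0, 0.0, 0.0, -0.0, 0.006, 0.009] 
[0.0, 0.0, 0.0, -0.0, 0.006, 0.009] 
[0.0, 0.0, 0.0, -0.0, 0.006, 0.009] 
[0.0, 0.0, 0.0, -0.0, 0.006, 0.009] 
[0.0, 0.0, 0.0, -0.0, 0.006, 0.009] 
[0.0, 0.0, 0.0, -0.0, 0.006, 0.009] 
[0.0, 0.0, 0.0, -0.0, 0.006, 0.009] 
[0.0, 0.0, 0.0, -0.0, 0.006, 0.009] 
sim      err 0mm 0.0deg maxdq 0.02 margin 0.30 [-1.55, 0.9, 0.69, 2.12, 1.43, 0.99, 0.29]
```

```bash
python3 -m handwheel '[[0.003,-0.02,0.001,0.002,-0.018,0.014,0],[0.003,-0.022,0.001,0.002,-0.02,0.018,0],[0.003,-0.022,0.001,0.003,-0.02,0.018,0],[0.003,-0.022,0.001,0.003,-0.02,0.018,0],[0.003,-0.022,0.001,0.003,-0.016,0.014,0],[0.003,-0.022,0.001,0.003,-0.01,0.008,0],[0,0,0,0,-0.004,0.004,0],[0,0,0,0,0,0,0],[0,0,0,0,0,0,0],[0,0,0,0,0,0,0]]'
cat > m.py <<'E'
from ikm import *
np.set_printoptions(precision=4,suppress=True)
import sys
k=sys.argv[1]
for n in("scene","top"):
    a,d=snap(n,n[0]+k);X=xyz(n,d).reshape(-1,3)
    p,Rc,s=cur();G=p+.159*Rc[:,2];b=-Rc[:,1]*np.sign(-Rc[1,1]);u=(X-G)
    # bail crown: points near the rod line, away from fingers, tool y = along rod
    t=u@b;perp=np.linalg.norm(u-np.outer(t,b),axis=1)
    m=(perp<.02)&(t<-.02)&(t>-.11)&(X[:,2]>G[2]-.006)
    q=X[m];tq=t[m];hi=q[:,2]>np.percentile(q[:,2],5) if len(q) else []
    print(n,"rod dir",b,"n",len(q))
    for a0 in np.arange(-.11,-.015,.01):
        w=q[(tq>=a0)&(tq<a0+.01)]
        if len(w): print("   t",round(a0+.005,3),len(w),w.mean(0),"zmax",w[:,2].max())
print("G",G)
E
python3 m.py 14
```

```text
time_s: 32.82
tool_pos: [0.3575, 0.3033, 0.2602]
tcp_rot: [-2.955, 1.515, 2.85]
wrist_force: [-0.6, 0.4, -1.2]
finger_gap: 0.0072
scene rod dir [ 0.4588  0.8885 -0.0098] n 82
   t -0.105 9 [0.4503 0.1389 0.251 ] zmax 0.2540916731128249
   t -0.095 8 [0.453  0.1468 0.2532] zmax 0.25556028333083025
   t -0.085 12 [0.4571 0.1559 0.2522] zmax 0.25583677795692605
   t -0.075 12 [0.4629 0.165  0.2524] zmax 0.2570800535680693
   t -0.065 10 [0.466  0.1749 0.2531] zmax 0.2563282456220064
   t -0.055 11 [0.4721 0.182  0.2524] zmax 0.25672130435713514
   t -0.045 12 [0.4764 0.1912 0.2564] zmax 0.2595965905466322
   t -0.035 8 [0.4789 0.2003 0.2572] zmax 0.2624404557901865
top rod dir [ 0.4589  0.8885 -0.0095] n 79
   t -0.105 10 [0.4512 0.1371 0.2542] zmax 0.2572086235993978
   t -0.095 9 [0.4559 0.1468 0.2537] zmax 0.2566385463969405
   t -0.085 8 [0.4602 0.1552 0.2553] zmax 0.25751387744908993
   t -0.075 9 [0.4646 0.1639 0.2545] zmax 0.25748308495990746
   t -0.065 8 [0.469  0.1725 0.254 ] zmax 0.25605282732448464
   t -0.055 11 [0.4734 0.182  0.256 ] zmax 0.2613522198949034
   t -0.045 8 [0.4779 0.1905 0.2614] zmax 0.2658339257571858
   t -0.035 7 [0.4819 0.1993 0.2603] zmax 0.2643211723355139
   t -0.025 9 [0.4871 0.208  0.2568] zmax 0.26046248768138525
G [0.4985 0.2308 0.2515]
```

Run:
```python
from ikm import *
p,Rc,s=cur();G=p+.159*Rc[:,2]
b=go2(G+[.0953,.0056,-.0115],2,-34.5,9)
print("down in tool",(b[1].T@[0,0,-1]).round(3))
```

```text
q [-1.71, 0.85, 0.63, 2.23, 1.29, 1.11, 0.28] G [0.4985 0.2308 0.2515]
TCP tgt [0.452 0.309 0.246] n 9 |D| 0.0961 deg 1.3
[-0.0, -0.002, 0.001, 0.001, 0.005, 0.009] 
[-0.0, -0.002, 0.001, 0.001, 0.005, 0.009] 
[-0.0, -0.002, 0.001, 0.001, 0.005, 0.009] 
[-0.0, -0.002, 0.001, 0.001, 0.005, 0.009] 
[-0.0, -0.002, 0.001, 0.001, 0.005, 0.009] 
[-0.0, -0.002, 0.001, 0.001, 0.005, 0.009] 
[-0.0, -0.002, 0.001, 0.001, 0.005, 0.009] 
[-0.0, -0.002, 0.001, 0.001, 0.005, 0.009] 
[-0.0, -0.002, 0.001, 0.001, 0.005, 0.009] 
sim      err 0mm 0.0deg maxdq 0.02 margin 0.31 [-1.55, 0.95, 0.69, 2.11, 1.43, 1.01, 0.25]
down in tool [ 0.999 -0.     0.035]
```

```bash
python3 -m handwheel '[[0,-0.002,0.001,0.003,0.005,0.009,0],[0,-0.002,0.001,0.003,0.005,0.009,0],[0,-0.002,0.001,0.002,0.005,0.009,0],[0,-0.002,0.001,0.001,0.005,0.009,0],[0,-0.002,0.001,0.001,0.005,0.009,0],[0,0,0,0.001,0.005,0.009,0],[0,0,0,0,0.004,0.007,0],[0,0,0,0,0,0,0],[0,0,0,0,0,0,0],[0,0,0,0,0,0,0]]'
python3 - <<'E'
from ikm import *
np.set_printoptions(precision=4,suppress=True)
p,Rc,s=cur();G=p+.159*Rc[:,2];b=-Rc[:,1]*np.sign(-Rc[1,1]);cr=G-.041*b+[0,0,.0065]
print("G",G,"crown",cr,"to target",(np.array([.575,.2,.247])-cr),"rot",s["tcp_rot"].round(3))
for n in("scene","top"):
    a,d=snap(n,n[0]+"15");X=xyz(n,d).reshape(-1,3)
    q=X[(abs(X[:,0]-.575)<.05)&(abs(X[:,1]-.2)<.016)&(X[:,2]>.205)&(X[:,2]<.345)]
    for z in np.arange(.205,.345,.015):
        w=q[(q[:,2]>=z)&(q[:,2]<z+.015)]
        if len(w): print(n,round(z,3),len(w),w.min(0),w.max(0))
a=np.load('pics/s15.npz')['p'];cv2.imwrite('pics/c11.png',cv2.resize(a[130:260,120:290],(784,600),interpolation=3)[:,:,::-1])
E
```

```text
time_s: 33.75
tool_pos: [0.4359, 0.3089, 0.2446]
tcp_rot: [-3.126, 1.526, 2.682]
wrist_force: [0.3, -0.3, -2.0]
finger_gap: 0.0069
G [0.5772 0.2363 0.2374] crown [0.5584 0.1998 0.244 ] to target [0.0166 0.0002 0.003 ] rot [-3.126  1.526  2.682]
scene 0.22 14 [0.5474 0.1845 0.2212] [0.5614 0.208  0.234 ]
scene 0.235 32 [0.5473 0.1843 0.2354] [0.5609 0.2126 0.248 ]
scene 0.28 6 [0.5723 0.198  0.2853] [0.5758 0.2078 0.2923]
scene 0.295 16 [0.5599 0.1966 0.2957] [0.5722 0.2076 0.31  ]
scene 0.31 12 [0.5531 0.1968 0.3112] [0.5637 0.2075 0.3243]
scene 0.325 17 [0.5474 0.1974 0.3255] [0.5565 0.2061 0.3399]
scene 0.34 6 [0.5504 0.1964 0.3404] [0.5554 0.2059 0.3436]
top 0.205 16 [0.5629 0.1928 0.2146] [0.5857 0.2033 0.2199]
top 0.22 15 [0.565  0.1946 0.2201] [0.5914 0.2048 0.2268]
top 0.235 28 [0.5476 0.1852 0.2369] [0.5656 0.2132 0.2481]
top 0.25 1 [0.5522 0.1958 0.25  ] [0.5522 0.1958 0.25  ]
top 0.265 1 [0.5827 0.1952 0.2708] [0.5827 0.1952 0.2708]
top 0.28 7 [0.5737 0.1944 0.283 ] [0.5805 0.2025 0.2936]
top 0.295 6 [0.5644 0.1929 0.2997] [0.5717 0.2014 0.3091]
top 0.31 7 [0.5562 0.192  0.3102] [0.567  0.1992 0.3247]
top 0.325 5 [0.548  0.1917 0.3301] [0.558  0.1998 0.3395]
top 0.34 2 [0.55   0.1931 0.3444] [0.5897 0.1968 0.3446]
```

View pics/c11.png

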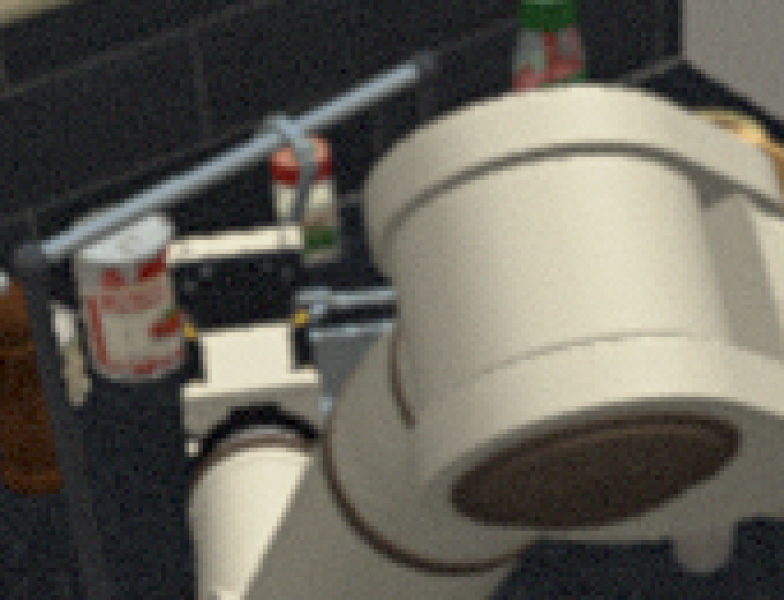

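Picture (12th and last): the hook hangs on the rail at (295,150) and the bail comes in at the left of the fingers at (340,300). Numerically the crown is 16 mm short of the bearing point and 5 mm above the curl's end. Forward, then down.

```bash
python3 -m handwheel '[[0,0,0,-0.002,0.003,0.006,0],[0,0,0,0,0.003,0.006,0],[0,0,0,0,0,0,0],[0,0,0,0,0,0,0],[0,0,0,0,0,0,0],[0,0,0,0,0,0,0],[0,0,0,0,0,0,0],[0,0,0,0,0,0,0],[0,0,0,0,0,0,0],[0,0,0,0,0,0,0]]'
cat > n.py <<'E'
from ikm import *
import sys
np.set_printoptions(precision=4,suppress=True)
p,Rc,s=cur();G=p+.159*Rc[:,2];b=-Rc[:,1]*np.sign(-Rc[1,1]);cr=G-.041*b+[0,0,.0065]
print("crown",cr,"to hook_low",(np.array([.5745,.199,.222])-cr),"F",s["wrist_force"].round(1))
for n in("top",):
    a,d=snap(n,n[0]+sys.argv[1]);X=xyz(n,d).reshape(-1,3)
    q=X[(abs(X[:,0]-.575)<.05)&(abs(X[:,1]-.2)<.014)&(X[:,2]>.19)&(X[:,2]<.34)]
    for z in np.arange(.19,.34,.015):
        w=q[(q[:,2]>=z)&(q[:,2]<z+.015)]
        if len(w): print(n,round(z,3),len(w),w.min(0),w.max(0))
E
python3 n.py 16
```

```text
time_s: 34.68
tool_pos: [0.4488, 0.3097, 0.2461]
tcp_rot: [-3.117, 1.524, 2.694]
wrist_force: [-0.3, -0.2, -1.3]
finger_gap: 0.0072
crown [0.5717 0.201  0.2452] to hook_low [ 0.0028 -0.002  -0.0232] F [-0.3 -0.2 -1.3]
top 0.205 11 [0.5632 0.1933 0.2157] [0.5884 0.2032 0.22  ]
top 0.22 12 [0.5608 0.1949 0.22  ] [0.5912 0.205  0.2342]
top 0.235 22 [0.557  0.1878 0.2354] [0.5744 0.2061 0.2485]
top 0.265 1 [0.5821 0.1945 0.2739] [0.5821 0.1945 0.2739]
top 0.28 6 [0.5733 0.1939 0.2811] [0.5809 0.2026 0.2913]
top 0.295 8 [0.5649 0.1935 0.2961] [0.5753 0.2014 0.3091]
top 0.31 6 [0.5564 0.1924 0.3108] [0.5669 0.1993 0.3229]
top 0.325 2 [0.5481 0.1934 0.331 ] [0.5578 0.1972 0.3385]
```

Hook undisturbed, rod above the curl. Lower.

```bash
python3 -m handwheel '[[0,0,0,0.005,0,0.001,0],[0,0,0,0.005,0,0.001,0],[0,0,0,0.005,0,0.001,0],[0,0,0,0.004,0,0,0],[0,0,0,0,0,0,0],[0,0,0,0,0,0,0],[0,0,0,0,0,0,0],[0,0,0,0,0,0,0],[0,0,0,0,0,0,0],[0,0,0,0,0,0,0]]'
python3 n.py 17
```

```text
time_s: 35.57
tool_pos: [0.4511, 0.3085, 0.2248]
tcp_rot: [-3.095, 1.525, 2.717]
wrist_force: [-0.1, -0.2, -1.5]
finger_gap: 0.0071
crown [0.5739 0.1998 0.2242] to hook_low [ 0.0006 -0.0008 -0.0022] F [-0.1 -0.2 -1.5]
top 0.205 13 [0.5665 0.1903 0.2162] [0.5887 0.2061 0.2194]
top 0.22 42 [0.5544 0.1862 0.2202] [0.5913 0.2109 0.2349]
top 0.235 2 [0.5538 0.1981 0.2375] [0.5571 0.1985 0.2393]
top 0.265 1 [0.5833 0.196  0.2672] [0.5833 0.196  0.2672]
top 0.28 7 [0.5747 0.195  0.282 ] [0.5807 0.2032 0.2931]
top 0.295 7 [0.5672 0.195  0.2955] [0.5725 0.2046 0.3092]
top 0.31 5 [0.561  0.1942 0.3101] [0.567  0.1994 0.3178]
top 0.325 6 [0.548  0.1939 0.3252] [0.5587 0.1998 0.3394]
```

```bash
python3 -m handwheel '[[0,0,0,0.0025,0,0,0],[0,0,0,0.0015,0,0,0],[0,0,0,0,0,0,0],[0,0,0,0,0,0,0],[0,0,0,0,0,0,0],[0,0,0,0,0,0,0],[0,0,0,0,0,0,0],[0,0,0,0,0,0,0],[0,0,0,0,0,0,0],[0,0,0,0,0,0,0]]'
python3 -c "
from bench import r
import numpy as np
print(np.mean([r.state()['wrist_force'] for _ in range(5)],0))"
python3 n.py 18 | head -1
```

```text
time_s: 36.45
tool_pos: [0.4517, 0.3082, 0.2228]
tcp_rot: [-3.127, 1.531, 2.683]
wrist_force: [0.1, -0.1, 0.9]
finger_gap: 0.0068
[ 0.1256755  -0.05114473  0.89962969]
crown [0.5745 0.1994 0.2231] to hook_low [ 0.     -0.0004 -0.0011] F [ 0.1 -0.1  0.9]
```

The wrist force went from −1.5 N to +0.9 N, so the hook carries the pail. Open and retreat.

```bash
python3 -m handwheel '[[0,0,0,0,0,0,0.01],[0,0,0,0,0,0,0.015],[0,0,0,0,0,0,0.025],[0,0,0,0,0,0,0.04],[0,0,0,0,0,0,0.05],[0,0,0,0,0,0,0.05],[0,0,0,0,0,0,0.05],[0,0,0,0,0,0,0.05],[0,0,0,0,0,0,0.05],[0,0,0,0,0,0,0.05]]'
cat > chk.py <<'E'
from ikm import *
import sys
np.set_printoptions(precision=4,suppress=True)
for n in("scene","top"):
    a,d=snap(n,n[0]+sys.argv[1]);X=xyz(n,d).reshape(-1,3)
    q=X[(abs(X[:,0]-.575)<.12)&(abs(X[:,1]-.2)<.11)&(X[:,2]>.06)&(X[:,2]<.165)&~((X[:,0]>.5)&(abs(X[:,1]-.09)<.02)&(X[:,0]>.575))]
    print(n,"pail body",len(q),"z",np.percentile(q[:,2],[1,99]),"xy",q[:,:2].mean(0))
    q=X[(abs(X[:,0]-.575)<.08)&(abs(X[:,1]-.2)<.09)&(X[:,2]>.203)&(X[:,2]<.24)]
    l_=cv2.fitLine(q[:,:2].astype(np.float32),cv2.DIST_HUBER,0,.001,.001).ravel();t=(q[:,:2]-l_[2:])@l_[:2];k=abs((q[:,:2]-l_[2:])@[-l_[1],l_[0]])<.008
    pz=np.polyfit(t[k],q[k,2],1);print("  bail mid",l_[2:]+l_[:2]*(t[k].min()+t[k].max())/2,"len",np.ptp(t[k]),"dir",l_[:2],"slope",pz[0],"z",np.median(q[k,2]))
print(cur()[2]["wrist_force"].round(1),cur()[2]["time_s"])
E
python3 chk.py 19
python3 - <<'E'
from ikm import *
p,Rc,s=cur();q=path(s["joint_positions"],[("r",p-.05*Rc[:,2],Rc,4)]);path(q,[("r2",p-.08*Rc[:,2]+[-.0,.1,0.0],Rc,6)])
E
```

```text
time_s: 37.33
tool_pos: [0.4512, 0.3085, 0.2217]
tcp_rot: [-3.12, 1.528, 2.691]
wrist_force: [-0.6, 0.9, 0.8]
finger_gap: 0.0499
scene pail body 74 z [0.1094 0.1529] xy [0.6159 0.1784]
  bail mid [0.5403 0.229 ] len 0.09803393973595531 dir [ 0.7928 -0.6095] slope -0.1286095093892109 z 0.22343342380196157
top pail body 982 z [0.0863 0.1561] xy [0.5698 0.1881]
  bail mid [0.5436 0.215 ] len 0.0983112209070313 dir [ 0.5679 -0.8231] slope -0.005122794667003193 z 0.22248664064421875
[-0.1 -0.9 -0.6] 37.4333
r        err 0mm 0.0deg maxdq 0.02 margin 0.31 [-1.61, 0.96, 0.62, 2.11, 1.33, 1.06, 0.26]
r2       err 0mm 0.0deg maxdq 0.04 margin 0.53 [-1.65, 0.98, 0.55, 1.89, 1.17, 1.2, 0.47]
```

```bash
python3 -m handwheel '[[0,0,0,0,0,-0.005,0.05],[0,0,0,0,0,-0.01,0.05],[0,0,0,0,0,-0.013,0.05],[0,0,0,0,0,-0.013,0.05],[0,0,0,0,0,-0.015,0.05],[0,0,0,0,0.01,-0.02,0.05],[0,0,0,0,0.02,-0.02,0.05],[0,0,0,0,0.02,-0.02,0.05],[0,0,0,0,0.02,-0.02,0.05],[0,0,0,0,0.01,0,0.05]]'
python3 -m handwheel '[[0,0,0,0,0,0,0.05],[0,0,0,0,0,0,0.05],[0,0,0,0,0,0,0.05],[0,0,0,0,0,0,0.05],[0,0,0,0,0,0,0.05],[0,0,0,0,0,0,0.05],[0,0,0,0,0,0,0.05],[0,0,0,0,0,0,0.05],[0,0,0,0,0,0,0.05],[0,0,0,0,0,0,0.05]]'
python3 chk.py 20; python3 chk.py 21
python3 - <<'E'
from h import *
for n,f in(("top","t21"),):
    X=xyz(n,np.load(f'pics/{f}.npz')['d']).reshape(-1,3)
    for nm,c,h in(("jar",(.589,.004),.106),("salt",(.431,-.009),.09),("tin",(.538,.224),.04)):
        q=X[(np.hypot(X[:,0]-c[0],X[:,1]-c[1])<.06)&(abs(X[:,2]-h)<.008)];print(nm,len(q),q.mean(0).round(3) if len(q) else "")
E
```

```text
time_s: 38.27
tool_pos: [0.3522, 0.4477, 0.2267]
tcp_rot: [-2.96, 1.523, 2.849]
wrist_force: [0.4, 1.2, 0.2]
finger_gap: 0.05
time_s: 39.1
tool_pos: [0.3487, 0.4462, 0.2264]
tcp_rot: [-2.901, 1.522, 2.907]
wrist_force: [0.4, 0.0, -0.4]
finger_gap: 0.05
scene pail body 1663 z [0.0869 0.1525] xy [0.5788 0.2026]
  bail mid [0.5757 0.203 ] len 0.14617545340959354 dir [0.4247 0.9053] slope -0.018550519202176884 z 0.21705559728931662
top pail body 1022 z [0.0856 0.1544] xy [0.5719 0.1933]
  bail mid [0.5752 0.1963] len 0.14609041343768225 dir [0.4331 0.9013] slope 0.011964180330158098 z 0.22121949537406338
[-0.1  0.3  0.8] 39.2
scene pail body 1663 z [0.0868 0.152 ] xy [0.5786 0.2025]
  bail mid [0.5755 0.2024] len 0.14768311623499286 dir [0.4432 0.8964] slope -0.027994069699976424 z 0.21732602382157068
top pail body 1023 z [0.0861 0.1552] xy [0.5719 0.1935]
  bail mid [0.5755 0.196 ] len 0.1471782702831186 dir [0.434  0.9009] slope 0.010847615138740952 z 0.22094603450826034
[-0.1  0.3 -0.2] 39.3
jar 111 [0.597 0.006 0.105]
salt 60 [ 0.435 -0.006  0.087]
tin 210 [0.523 0.236 0.037]
```

```bash
python3 -m handwheel '[[0,0,0,0,0,0,0.05],[0,0,0,0,0,0,0.05],[0,0,0,0,0,0,0.05],[0,0,0,0,0,0,0.05],[0,0,0,0,0,0,0.05],[0,0,0,0,0,0,0.05],[0,0,0,0,0,0,0.05],[0,0,0,0,0,0,0.05],[0,0,0,0,0,0,0.05],[0,0,0,0,0,0,0.05]]' >/dev/null
python3 chk.py 22
python3 - <<'E'
from h import *
def top(n,f,c,h):
    X=xyz(n,np.load(f'pics/{f}.npz')['d']).reshape(-1,3);q=X[(np.hypot(X[:,0]-c[0],X[:,1]-c[1])<.06)&(abs(X[:,2]-h)<.008)];return len(q),q.mean(0).round(3)
for nm,c,h in(("jar",(.589,.004),.106),("salt",(.431,-.009),.09),("tin",(.538,.224),.04)):
    print(nm,top("top","t0",c,h),top("top","t22",c,h),top("scene","s0",c,h),top("scene","s22",c,h))
r.close_job()
E
```

```text
scene pail body 1671 z [0.0868 0.1519] xy [0.5784 0.2025]
  bail mid [0.5752 0.2025] len 0.1475108967062031 dir [0.435  0.9004] slope -0.021324633931694204 z 0.21716773996497146
top pail body 1019 z [0.0861 0.1545] xy [0.5718 0.1934]
  bail mid [0.5753 0.1965] len 0.14567809004179774 dir [0.4355 0.9002] slope 0.013385742007206484 z 0.22033032708237177
[-0.8 -0.4  0.5] 40.2333
jar (110, array([0.597, 0.005, 0.106])) (109, array([0.597, 0.006, 0.105])) (103, array([0.594, 0.013, 0.104])) (0, array([nan, nan, nan]))
salt (60, array([ 0.435, -0.005,  0.087])) (59, array([ 0.435, -0.006,  0.087])) (44, array([ 0.431, -0.   ,  0.086])) (0, array([nan, nan, nan]))
tin (436, array([0.54 , 0.228, 0.037])) (205, array([0.522, 0.236, 0.037])) (473, array([0.54 , 0.232, 0.037])) (218, array([0.558, 0.242, 0.037]))
the job is handed in; nothing more can be done<stdin>:3: RuntimeWarning: Mean of empty slice.
  ret = um.true_divide(
```

The S-hook is on the utensil rail and the pail hangs from its lower curl, both let go. I handed the job in at about 40 s of the 72 s allowed; no verdict was reported. I took the pail out square, set it down left of the rail to regrasp it nearly horizontally, then hung it by the crown.

**Last checks that agreed:**
- **Pail:** the bail's middle is within about 4 mm of my estimate of the curl's bearing point. It is level (slope about 0.02) and did not move between pictures 1 s apart. It hangs turned about 33° from the rail.
- **Gripper:** open and well clear, and the wrist force is at noise level.
- **Jar and salt shaker:** in the top view they are within 1 mm of where they started. The scene camera no longer saw them.

**Not fully confirmed:**
- **Flat tin:** the pail and arm half hide it now, so its measured centre shifted in opposite directions in the two cameras (about 19 mm each). I think that is only the hidden part, since nothing went near it.
- **Joint 3:** it rested at its upper stop for about a second (1.565 read against the 1.56 stated) before I moved it off. I don't know if that counts as passing its range.

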